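Load a desktop laser engraver and crank its bed up to gauge height

ROBOT

A 6-joint arm with a two-finger parallel gripper is mounted at the origin on the work surface. World frame = base frame: x ahead of the robot, y to its left, z up, the work surface at z = 0. Lengths are in m, angles in rad, forces in N, time in s.
With the tool pointing down it reaches from about 0.35 to 0.975 m from the base axis. Payload 4.9 kg.
Tool frame: the origin (TCP) lies midway between the tips of the shut fingers; the grasp point (between the pads) lies 19 mm behind it; x points along the fingers, y is the direction in which the jaws open and shut, and the axes are right-handed (so a half turn about x gives the same grasp; the last joint's range is limited). The gripper opens to 85 mm and grips with 20 to 120 N. Pads are 22 mm wide; open, the fingers measure 114 mm over their backs; the gripper's body (76 mm by 85 mm) begins 54 mm behind the grasp point. The pads swing forward as they close: fully open they stand 13 mm farther back than shut.
Start: joints at [-1.41, 0.053, 1.613, -0, 1.476, -0.119], TCP at [0.173, -0.601, 0.231] pointing down, gripper open.
Joint ranges: [-3.01, 3.01], [-1.01, 2.22], [0.06, 2.58], [-1.02, 4.17], [0.09, 2.62], [-3.14, 3.14]. Speed limits (rad/s): [2.57, 2.57, 3.14, 3.14, 3.14, 3.14].

INTERFACE

Orientations are given as a rotation vector (axis times angle).
In Python, from station import ctrl gives the robot as it stands.
- The arm moves only by the shell command python3 -m handwheel 'ROWS' [FORCE]. ROWS is JSON, a list of rows, each a list of 3 entries, a list of its own where there are three numbers: the finger opening in m, from 0 to 0.0854, then the shift along the tool's x, y, z in m, then the turn, a rotation vector about the tool's x, y, z in degrees. In form: [[claw, [dx, dy, dz], [ax, ay, az]], ...]. A call has 1 to 10 rows; each row shifts and turns the commanded pose from where the row before left it, along the tool's axes as they then stand; what a row does not reach is not made up. A row lasts 1/12 s, in which the tool goes at most 41.7 mm and 7.16 degrees, less where a joint would pass 70% of its speed; a pose out of reach is approached as far as the arm can. A call with a gripper value outside its range is refused whole. The fingers move at their own pace and stop on an object; FORCE is the grip in N (left out, the last holds). Time passes only in rows, so rows that do not move let the fingers close. It gives the time, the measured TCP pose, the force and the opening at its end, in the units of the state.
- ctrl.get_obs(): the state, without advancing time (a new reading comes with each control period).
- ctrl.get_image(name): name is "scene" or "top"; returns the picture (384x512x3 uint8, red, green, blue); there is no depth.
- ctrl.camera_params(name): a dict with "vertical_fov" (degrees; the focal length in pixels is half the picture's height over the tangent of half this angle, whatever the lens; pixels are square), "cx", "cy" (the principal point, pixels), "rvec" (rotation vector, rad) and "tvec" (3), from world to camera coordinates, as OpenCV has them. Camera axes: x right, y down, z forward; pixel columns grow to the right and rows downward; lengths in m; the calibration is good to about 2 mm. A picture is of the moment at which its call begins. camera_params takes no time and is no camera call.
- ctrl.finish_job(): hands the job in, once; it reports no verdict.
Trained networks look in the newest picture that a camera, given by its name, has taken for a name from the list of things; names that differ only in an ending like _2 or _b are one class to them, and where a whole thing is asked for, a point or a joint stands for the part that bears it (a point fixed in the world has none). Each returns a list of dicts, best first, with "score" (0 to 1); they miss things now and then, are a little off and sometimes report something else, mostly with a low value. They report only what shows in the picture. A call takes as long as a camera call.
- ctrl.look_for(thing, camera): "box" ([centre column, centre row, width, height] in pixels, round what is visible of it).
- ctrl.silhouettes(thing, camera): "mask" (384x512 bool, what is visible of it) and "box" ([centre column, centre row, width, height] in pixels, round what is visible of it).
- ctrl.tip_of(thing, camera): "centre" ([row, column] in pixels: a listed point, or the origin of a listed thing).
The state is a dict: "t": time; "q": joint angles; "dq": joint speeds; "effort": joint torques, N m; "tool_pos": TCP position; "tool_rot": TCP orientation; "contact_force": force on the tool from outside, world axes, zero at the start; "wrist_torque": the same for the moment, N m; "opening": finger opening in m.
Only numpy, scipy, OpenCV 4.12 (cv2) and the standard library are available. Lean on these libraries where they do the work, as an engineer would, in place of code of your own. Each camera call takes 0.05 s, during which the arm holds its last target.

TASK

Set up the desktop laser engraver for the next batch: lift its amber hood open until it rests on its stop, and lay every bone blank from the wooden tray flat on the engraving bed, side by side with their length running front to back. Then fit the loose crank on the square shaft and wind the bed up until its top is level with the aluminium ledges beside it. To finish, put the crank back on the pin of its stand and lower the hood gently shut, leaving the glue bottle and the sanding block alone.

Things in the scene. Friction and masses are not known exactly. Their poses are not given: they have to be found in the camera images.
- engraver: Fixed desktop laser engraver, light grey; flat deck 90 mm above the bench. Origin on the bench beneath it; x to the rear (hinge side), y to the left seen by the robot, z up. Covers x -115 to +125, y -245 to +173 mm. An open well, x -85 to +70, y -115 to +155 mm, holds the bed; the closed housing right of it carries the square shaft.
- gantry (a point): Middle of the gantry beam, parked across the rear of the well over the bed: 20 by 20 mm section, 264 mm along the engraver's y, this point 104 mm above the bench. On it a black laser head 28 by 42 by 46 mm, centred 98 mm left of this point (+y) and 4 mm in front, its underside 82 mm above the bench. Do not hit them.
- bed_center (a point): Centre of the top of the dark honeycomb engraving bed, which rides up and down in the well; bed 151 mm (x) by 230 mm (y); axes as the engraver's. The gantry overhangs the part of the bed with x above +44 mm.
- bed_lift (a joint): Height of the bed in m: 0 is about its lowest, 0.024 is exactly level with the ledges, 0.031 its upper limit. One full turn of the square shaft clockwise (seen from above) raises it 8 mm, anticlockwise lowers it; it stays where it is left and cannot be pushed up or down by hand.
- ledge (a point): Middle of the top face of the left of two fixed aluminium ledges with a ruler scale, 19 mm wide, that border the bed on its left and right (66 mm above the bench): the gauge height. The well's wall stands 9 mm to the left of this point; the deck is 24 mm higher.
- shaft_foot (a point): Upright square shaft on the right-hand housing: this point is on its axis at deck level (90 mm above the bench). 14 mm square, 20 mm tall, plus a 10 mm square lead-in tip of 5 mm. z up; its flats face its own x and y, and it turns with the shaft. Turning takes about 0.07 N m.
- hood (a joint): Angle of the amber hood: 0 closed, 1.57 open, resting back on the rear deck (its stop). It weighs 0.4 kg, falls shut by itself from below about 1.1 rad and falls open from above 1.3 rad. The hood is a shell 170 mm deep, 276 mm wide and 45 mm tall.
- hood_hinge (a point): Middle of the hood's hinge line, which runs along the engraver's y at the rear of the well, 91 mm above the bench.
- hood_bar (a point): Middle of the hood's round steel pull bar, 12 mm thick, 100 mm long along y between two legs, standing 38 mm clear in front of the hood's front face (centre to face); 208 mm in front of and 35 mm above the hinge line when closed (126 mm above the bench), moves with the hood.
- crank: Loose crank, 0.24 kg. Upright square steel hub 28 by 28 mm, 62 mm tall, with a 16.5 mm square socket 26 mm deep in its underside; origin at the centre of the underside, z up. A flat arm 16 mm wide leaves the hub along its x at height 38 to 46 mm, to a red knob. When seated on the shaft the underside rests on the deck; on the stand it rests on the block.
- crank_knob (a point): Grip point of the crank's red upright knob: freely spinning sleeve 22 mm thick, 46 mm tall (heights 47 to 93 mm above the crank's origin, this point at 72 mm), axis 50 mm from the hub's axis along the crank's x.
- stand_pin (a point): Foot of the round steel pin, 11 mm thick and 18 mm tall, in the middle of the fixed black parking stand (80 by 80 by 15 mm); this point is on the block's top face, 15 mm above the bench. The crank's socket drops loosely over the pin, any way round.
- tray: Fixed low wooden parts chest, 185 by 185 mm, whose top is a grey-lined tray: tray floor 50 mm above the bench, rim 5 mm wide and 3.5 mm high around it; origin on the bench under its centre.
- blank1: Cream bone blank 75 by 22 by 12 mm, about 40 g, lying in the tray, if present; origin at the centre of its underside, x along its length, z up.
- blank2: Cream bone blank 75 by 22 by 12 mm, about 40 g, lying in the tray, if present; origin at the centre of its underside, x along its length, z up.
- blank3: Cream bone blank 75 by 22 by 12 mm, about 40 g, lying in the tray, if present; origin at the centre of its underside, x along its length, z up.
- blank4: Cream bone blank 75 by 22 by 12 mm, about 40 g, lying in the tray, if present; origin at the centre of its underside, x along its length, z up.
- glue: Bystander: black and blue glue bottle lying flat, 122 by 40 by 28 mm; origin under the bottle, nozzle along x. Leave alone.
- sanding_block: Bystander: cork sanding block 70 by 100 by 28 mm; origin under its centre. Leave alone.

How it is judged:
By the outcome, as a careful person would: the job done as asked, in the order asked, and still so for the second after the job is handed in, with the robot touching nothing.
Of blank1, blank2, blank3, blank4 only 2 to 4 are there at a start; the rules pass over those that are not, and their reading is None.
At some moment in a run one of blank1, blank2, blank3, blank4 may be knocked a few centimetres aside while the robot is not near it.
It also fails if it takes over 210 s, if anything falls off the work surface, if the arm or the gripper's body presses on something with over 40 N, if the wrist force passes 120 N, or if a joint passes its speed limit or range.

## Working session

There is one attempt and no reset: what is moved stays moved. The work goes in short steps, Python scripts to look and compute and a shell command to move; the robot and the scene stay as the last step left them, time stands still between calls to the robot, and variables do not carry over. Pictures are saved under pics/ and viewed, and the job is handed in when it is done.

I'll start by looking at the scene.

```bash
mkdir -p pics; ls; python3 - <<'E'
from station import ctrl
import cv2,numpy as np
o=ctrl.get_obs()
for k,v in o.items(): print(k,np.round(v,4))
for n in("scene","top"):
    print(n,ctrl.camera_params(n))
    im=ctrl.get_image(n); cv2.imwrite(f"pics/{n}0.png",cv2.resize(im[:,:,::-1],(800,600),interpolation=cv2.INTER_CUBIC))
E
```

```text
pics
t 0.0
q [-1.41    0.0534  1.6143  0.      1.476  -0.119 ]
dq [-0.0017 -0.0002  0.0005 -0.0016 -0.0007  0.0001]
effort [-2.70000e-03 -3.93687e+01 -3.70182e+01 -2.00000e-04  7.20000e-03
  0.00000e+00]
tool_pos [ 0.1725 -0.6001  0.23  ]
tool_rot [ 2.0724  0.2941 -2.0724]
contact_force [-0.4939  0.2665  0.6263]
wrist_torque [ 0.0304  0.0086 -0.0393]
opening 0.0854
scene {'vertical_fov': 43.37185251189074, 'cx': 254.3208523378287, 'cy': 186.76106492771717, 'rvec': array([ 2.18602433,  0.53805746, -0.28930325]), 'tvec': array([-0.50956957, -0.09200967,  1.8870031 ])}
top {'vertical_fov': 42.91711107112836, 'cx': 248.93609109268363, 'cy': 185.04713836684246, 'rvec': array([ 2.17596674, -2.18237515,  0.10629083]), 'tvec': array([0.00180472, 0.56510598, 1.28592519])}
```

View pics/scene0.png

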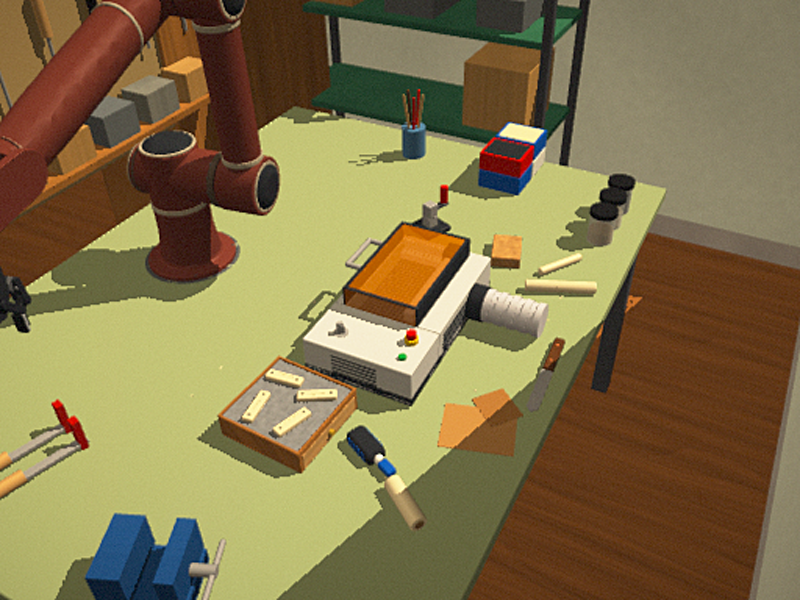

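View pics/top0.png

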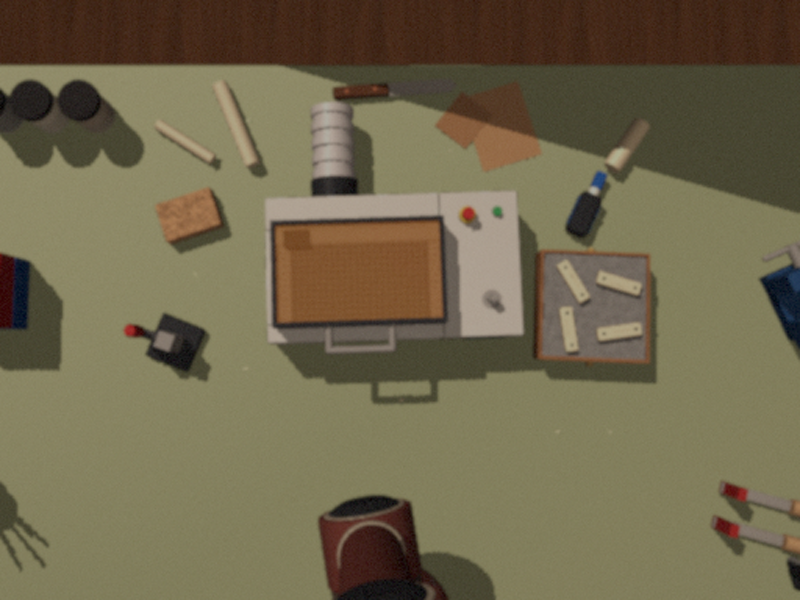

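```bash
cat > h.py <<'E'
from station import ctrl
import numpy as np,cv2
from scipy.spatial.transform import Rotation as R
np.set_printoptions(precision=4,suppress=True)
def cam(n):
    p=ctrl.camera_params(n); f=192/np.tan(np.radians(p['vertical_fov'])/2)
    K=np.array([[f,0,p['cx']],[0,f,p['cy']],[0,0,1]]); M=cv2.Rodrigues(np.array(p['rvec']))[0]
    return K,M,np.array(p['tvec'])
def ray(n,u,v):
    K,M,t=cam(n); c=-M.T@t; d=M.T@np.linalg.solve(K,[u,v,1.]); return c,d
def at(n,u,v,z):
    c,d=ray(n,u,v); return c+d*(z-c[2])/d[2]
def proj(n,P):
    K,M,t=cam(n); q=K@(M@np.array(P,float)+t); return q[:2]/q[2]
def tri(uvt,uvs):
    c1,d1=ray('top',*uvt); c2,d2=ray('scene',*uvs)
    s=np.linalg.lstsq(np.c_[d1,-d2],c2-c1,rcond=None)[0]
    a=c1+s[0]*d1;b=c2+s[1]*d2; return (a+b)/2,np.linalg.norm(a-b)
def tip(thing,n,k=1):
    return [(round(r['score'],2),[r['centre'][1],r['centre'][0]]) for r in ctrl.tip_of(thing,n)[:k]]
def snap(n,name,crop=None,s=None):
    im=ctrl.get_image(n)[:,:,::-1]
    if crop: im=im[crop[1]:crop[3],crop[0]:crop[2]]
    s=s or min(800/im.shape[1],600/im.shape[0])
    cv2.imwrite(f'pics/{name}.png',cv2.resize(im,None,fx=s,fy=s,interpolation=cv2.INTER_CUBIC))
def T():
    o=ctrl.get_obs(); return np.array(o['tool_pos']),R.from_rotvec(o['tool_rot'])
def down(yaw): # jaw direction (tool y) at yaw deg in world xy, tool x down
    x=np.array([0,0,-1.]); y=np.array([np.cos(np.radians(yaw)),np.sin(np.radians(yaw)),0]); return R.from_matrix(np.c_[x,y,np.cross(x,y)])
def go(P,Rt=None,rows=1):
    p,r=T(); 
    d=r.inv().apply(np.array(P)-p)*1000
    print('shift mm tool',d.round(1),'norm',np.linalg.norm(d).round(1),end=' ')
    if Rt is not None:
        w=(r.inv()*Rt).as_rotvec(degrees=True); print('turn deg',w.round(2),end='')
    print()
def st():
    o=ctrl.get_obs(); m=R.from_rotvec(o['tool_rot']).as_matrix(); print('t',round(o['t'],2),'pos',np.array(o['tool_pos']),'x',m[:,0],'y',m[:,1],'F',np.array(o['contact_force']).round(1),'op',round(o['opening'],4),'q',np.array(o['q']).round(2))
E
python3 - <<'E'
from h import *
st()
ctrl.get_image('top');ctrl.get_image('scene')
for th,z in [('engraver',0),('gantry',.104),('hood_hinge',.091),('hood_bar',.126),('shaft_foot',.09),('crank',.015),('crank_knob',.087),('stand_pin',.015),('tray',0),('glue',0),('sanding_block',0),('ledge',.066),('bed_center',.045)]:
    for n in('top','scene'):
        for s,u in tip(th,n): print(th,n,s,np.round(u,1),at(n,*u,z))
for r in ctrl.tip_of('blank1','top'): u=r['centre'][::-1]; print('blank',r['score'],u,at('top',*u,.05))
for r in ctrl.tip_of('blank1','scene'): u=r['centre'][::-1]; print('blank s',r['score'],u,at('scene',*u,.05))
E
```

```text
t 0.1 pos [ 0.1725 -0.6001  0.2302] x [-0.0003  0.0018 -1.    ] y [ 0.2762 -0.9611 -0.0018] F [0.5 0.3 0.7] op 0.0853 q [-1.41  0.05  1.61 -0.    1.48 -0.12]
engraver top 0.97 [237.  176.7] [0.5904 0.0326 0.    ]
engraver scene 0.6 [258.7 203.2] [0.5833 0.0231 0.    ]
gantry top 0.83 [231.9 155.8] [0.6326 0.0437 0.104 ]
gantry scene 0.85 [278.5 179.6] [0.6443 0.0525 0.104 ]
hood_hinge top 0.56 [239.7 176.5] [0.5812 0.0242 0.091 ]
hood_hinge scene 0.94 [284.  185.4] [0.6672 0.0475 0.091 ]
hood_bar top 0.77 [229.6 225.2] [0.4571 0.0488 0.126 ]
hood_bar scene 0.86 [230.9 160.6] [0.4627 0.0501 0.126 ]
shaft_foot top 0.56 [314.2 192.3] [ 0.5403 -0.1658  0.09  ]
shaft_foot scene 0.4 [218.9 213.2] [ 0.5463 -0.1698  0.09  ]
crank top 0.5 [364.9 179. ] [ 0.5817 -0.3147  0.015 ]
crank scene 0.51 [273.6 142.2] [0.4666 0.3743 0.015 ]
crank_knob top 0.73 [ 84.5 212.9] [0.4897 0.4183 0.087 ]
crank_knob scene 0.57 [282.2 126.9] [0.4969 0.3889 0.087 ]
stand_pin top 0.77 [113.5 217.7] [0.479  0.3639 0.015 ]
stand_pin scene 0.59 [275.2 140.5] [0.4667 0.3886 0.015 ]
tray top 0.83 [372.6 196.4] [ 0.5353
[... 241 characters left out ...]
]
sanding_block scene 0.66 [321.3 160. ] [0.6788 0.3638 0.    ]
ledge top 0.73 [181.7 180.6] [0.5735 0.1753 0.066 ]
ledge scene 0.37 [202.9 252.4] [ 0.5796 -0.3162  0.066 ]
bed_center top 0.47 [113.4 216.3] [0.4819 0.3562 0.045 ]
blank 0.71 [396.4, 181.4] [ 0.5716 -0.3893  0.05  ]
blank 0.71 [395.2, 212.5] [ 0.4895 -0.3836  0.05  ]
blank 0.6 [364.3, 177.1] [ 0.5832 -0.3046  0.05  ]
blank 0.37 [232.7, 225.7] [0.4563 0.0431 0.05  ]
blank s 0.72 [164.1, 259.6] [ 0.4846 -0.38    0.05  ]
blank s 0.64 [185.6, 269.4] [ 0.5625 -0.3828  0.05  ]
blank s 0.53 [203.5, 255.1] [ 0.5774 -0.3122  0.05  ]
blank s 0.44 [183.1, 244.1] [ 0.4975 -0.3019  0.05  ]
blank s 0.29 [272.3, 141.2] [0.4828 0.3299 0.05  ]
```

```bash
cat > seg.py <<'E'
from h import *
def blanks(n='top',zs=.062,name=None):
    "min-area rects of cream blobs"
    im=ctrl.get_image(n); hsv=cv2.cvtColor(im,cv2.COLOR_RGB2HSV)
    return im,hsv
E
python3 - <<'E'
from h import *
c={}
for k,(u,v) in dict(rl=(266,198),rr=(517,191),fr=(523,334),fl=(268,342)).items():
    c[k]=at('top',u*.64,v*.64,.09); print(k,c[k])
d=c['rl']-c['rr']; print('len',np.linalg.norm(d),'yaw',np.degrees(np.arctan2(-d[0],d[1])))
d=c['fl']-c['fr']; print('len',np.linalg.norm(d),'yaw',np.degrees(np.arctan2(-d[0],d[1])))
d=c['rl']-c['fl']; print('len',np.linalg.norm(d),'yaw',np.degrees(np.arctan2(d[1],d[0])))
d=c['rr']-c['fr']; print('len',np.linalg.norm(d),'yaw',np.degrees(np.arctan2(d[1],d[0])))
snap('top','eng',(160,100,350,240)); snap('top','tray',(335,150,425,240),6);snap('top','stand',(70,180,140,250),8);snap('scene','trays',(135,220,235,305),7)
for r in ctrl.silhouettes('blank1','top'):
    m=r['mask'].astype(np.uint8); print(round(r['score'],2),r['box'],cv2.minAreaRect(cv2.findNonZero(m)))
E
```

```text
rl [0.7107 0.2029 0.09  ]
rr [ 0.7218 -0.2117  0.09  ]
fr [ 0.4855 -0.2171  0.09  ]
fl [0.4738 0.197  0.09  ]
len 0.41475362894430107 yaw 1.5282097809729738
len 0.41433446282792524 yaw 1.6168008574525299
len 0.23699777981117653 yaw 1.42090122909112
len 0.23635829544044282 yaw 1.3188800816889776
0.81 [397.0, 212.2, 28.0, 11.7] ((395.4385070800781, 212.00772094726562), (8.806466102600098, 29.148162841796875), 82.87498474121094)
0.8 [362.6, 212.9, 12.5, 30.1] ((363.077880859375, 210.8565673828125), (26.5269718170166, 10.140003204345703), 84.80557250976562)
0.65 [364.4, 179.6, 22.0, 30.4] ((365.7247619628906, 180.35958862304688), (28.51394271850586, 9.115982055664062), 57.9946174621582)
0.57 [397.6, 181.3, 27.6, 17.3] ((394.9000244140625, 181.3000030517578), (29.09295082092285, 8.854375839233398), 18.434947967529297)
```

```bash
cd pics; python3 -c "
import cv2;[print(n,cv2.imread(n+'.png').shape) for n in('eng','tray','stand','trays')]"
```

```text
eng (589, 800, 3)
tray (540, 540, 3)
stand (560, 560, 3)
trays (595, 700, 3)
```

View pics/eng.png

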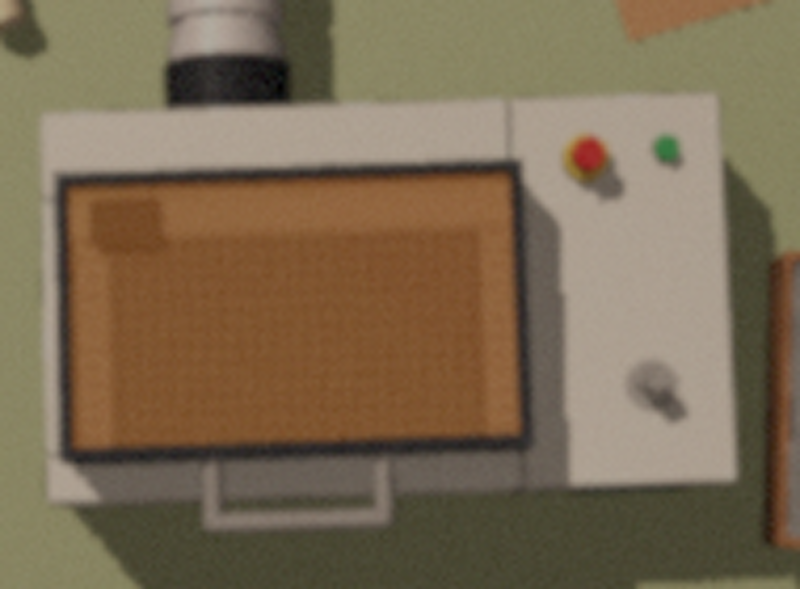

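View pics/tray.png

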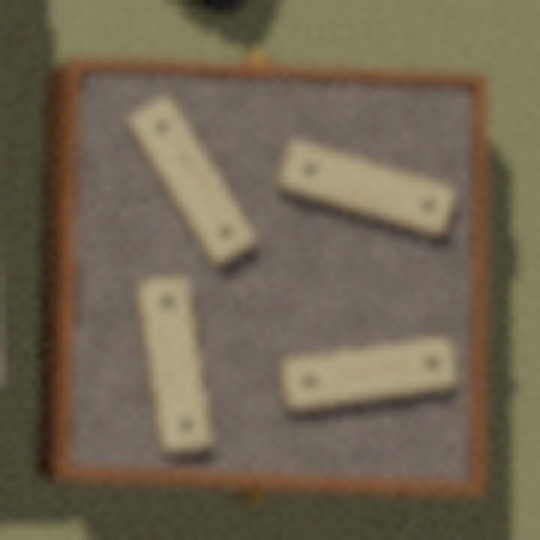

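View pics/stand.png

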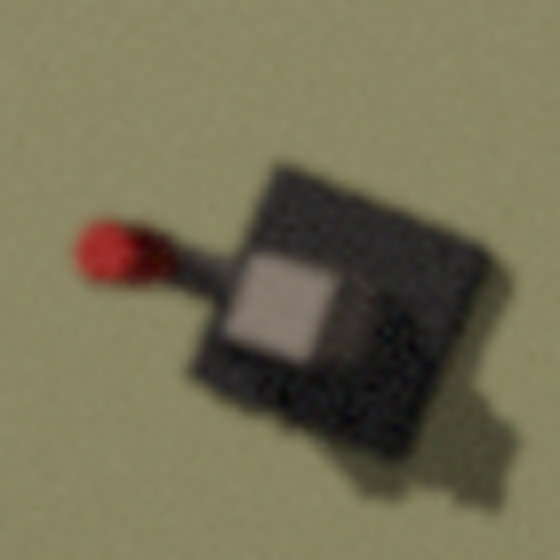

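```bash
python3 - <<'E'
from h import *
print(at('top',230.1,223.5,.126),tri((230.1,223.5),(230.9,160.6)),tri((229.6,225.2),(230.9,160.6)))
print('knob',tri((84.5,212.9),(282.2,126.9)))
th=np.radians(1.5);O=np.array([.592,.0287]);
Rm=np.array([[np.cos(th),-np.sin(th)],[np.sin(th),np.cos(th)]])
for k,p in dict(bar=(-130,20),hinge=(78,20),bed=(-7.5,20),shaft=(-45,-195)).items(): print(k,O+Rm@np.array(p)/1000)
snap('scene','engs',(190,105,340,235),5)
go((.461,.047,.22),down(1.5))
E
```

```text
[0.4612 0.0476 0.126 ] (array([0.4623, 0.0483, 0.1269]), np.float64(0.0026103089105428082)) (array([0.4593, 0.0503, 0.1245]), np.float64(0.005408789740605557))
knob (array([0.4864, 0.4219, 0.0676]), np.float64(0.009247324883778649))
bar [0.4615 0.0453]
hinge [0.6694 0.0507]
bed [0.584  0.0485]
shaft [ 0.5521 -0.1674]
shift mm tool [  11.3 -542.9 -456. ] norm 709.1 turn deg [-75.47   0.    -0.  ]
```

View pics/engs.png

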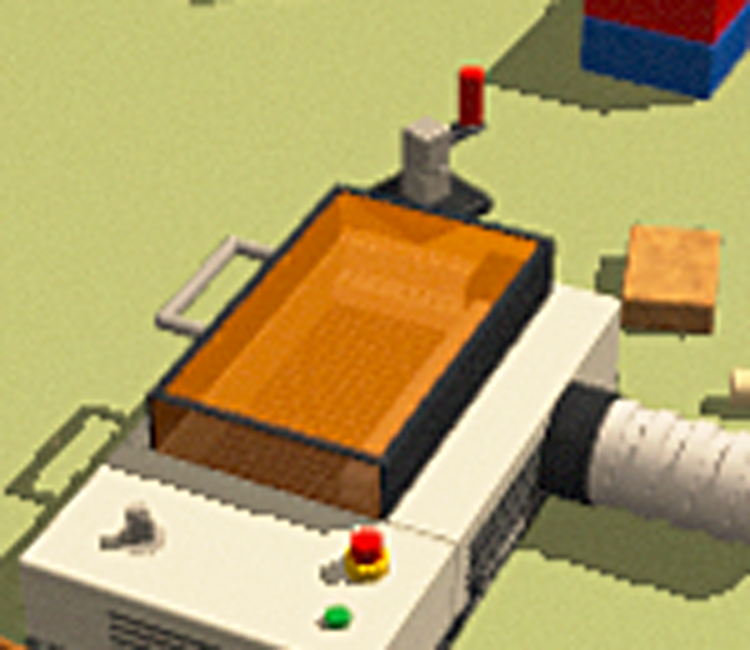

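```bash

python3 -m handwheel '[[0.028,[0,0,0],[-7,0,0]],[0.028,[0,0,0],[-7,0,0]],[0.028,[0,0,0],[-7,0,0]],[0.028,[0,0,0],[-7,0,0]],[0.028,[0,0,0],[-7,0,0]],[0.028,[0,0,0],[-7,0,0]],[0.028,[0,0,0],[-7,0,0]],[0.028,[0,0,0],[-7,0,0]],[0.028,[0,0,0],[-7,0,0]],[0.028,[0,0,0],[-7,0,0]]]' 
python3 -m handwheel '[[0.028,[0,0,0],[-5.5,0,0]],[0.028,[0,0.0153,-0.032],[0,0,0]],[0.028,[0,0.0153,-0.032],[0,0,0]],[0.028,[0,0.0153,-0.032],[0,0,0]],[0.028,[0,0.0153,-0.032],[0,0,0]],[0.028,[0,0.0153,-0.032],[0,0,0]],[0.028,[0,0.0153,-0.032],[0,0,0]],[0.028,[0,0.0153,-0.032],[0,0,0]],[0.028,[0,0.0153,-0.032],[0,0,0]],[0.028,[0,0.0153,-0.032],[0,0,0]]]'
python3 -m handwheel '[[0.028,[0,0.0153,-0.032],[0,0,0]],[0.028,[0,0.0153,-0.032],[0,0,0]],[0.028,[0,0.0153,-0.032],[0,0,0]],[0.028,[0,0.0153,-0.032],[0,0,0]],[0.028,[0,0.0153,-0.032],[0,0,0]],[0.028,[0,0.0153,-0.032],[0,0,0]],[0.028,[0,0.0153,-0.032],[0,0,0]],[0.028,[0,0.0153,-0.032],[0,0,0]]]'
python3 - <<'E'
from h import *
st(); go((.4615,.0475,.20),down(1.5))
E
```

```text
t: 2.73
tool_pos: [0.1726, -0.6007, 0.2313]
tool_rot: [1.256, 1.179, -1.256]
contact_force: [0.9, 0.5, -0.4]
opening: 0.0278
t: 3.57
tool_pos: [0.3029, -0.3076, 0.2315]
tool_rot: [1.19, 1.221, -1.19]
contact_force: [0.1, -0.2, 0.1]
opening: 0.0281
t: 4.23
tool_pos: [0.4185, -0.0482, 0.2317]
tool_rot: [1.19, 1.22, -1.189]
contact_force: [0.1, -1.6, -0.1]
opening: 0.0281
t 4.23 pos [ 0.4185 -0.0482  0.2317] x [ 0.0013 -0.0004 -1.    ] y [0.9996 0.0268 0.0013] F [ 0.1 -1.6 -0.1] op 0.0281 q [-0.29 -0.47  2.06 -0.    1.55 -0.32]
shift mm tool [ 31.7  45.5 -94.5] norm 109.6 turn deg [ 0.04  0.03 -0.07]
```

```bash

python3 -m handwheel '[[0.028,[0,0.0153,-0.032],[0,0,0]],[0.028,[0,0.0153,-0.032],[0,0,0]],[0.028,[0,0.0153,-0.032],[0,0,0]],[0.028,[0.015,0,0],[0,0,0]],[0.028,[0.015,0,0],[0,0,0]],[0.028,[0,0,0],[0,0,0]]]'
python3 - <<'E'
from h import *
st(); go((.4615,.0475,.107),down(1.5))
snap('scene','bar1',(170,70,320,220),4); snap('top','bar1t',(180,150,300,250),6)
E
```

```text
t: 4.73
tool_pos: [0.4597, 0.0482, 0.1981]
tool_rot: [1.186, 1.227, -1.192]
contact_force: [-1.7, 0.6, -1.3]
opening: 0.0276
t 4.73 pos [0.4597 0.0482 0.1981] x [-0.0055  0.0002 -1.    ] y [ 0.9996  0.0285 -0.0055] F [-1.7  0.6 -1.3] op 0.0276 q [-0.06 -0.33  2.01 -0.    1.46 -0.09]
shift mm tool [91.1  2.3  0.8] norm 91.2 turn deg [ 0.14 -0.02  0.32]
```

View pics/bar1.png

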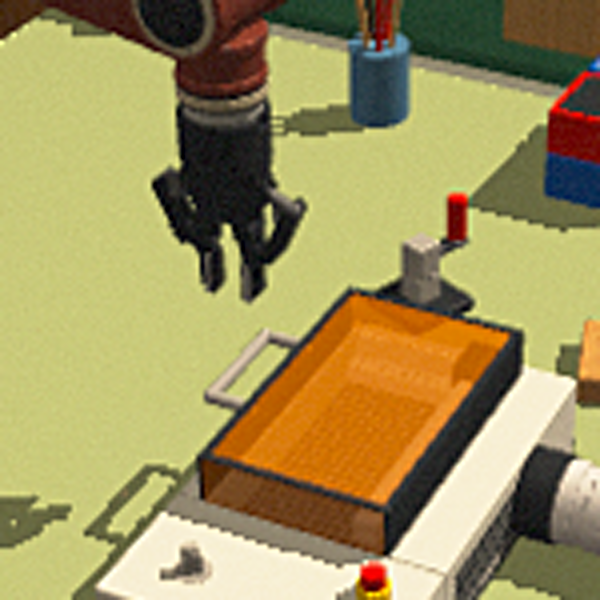

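View pics/bar1t.png

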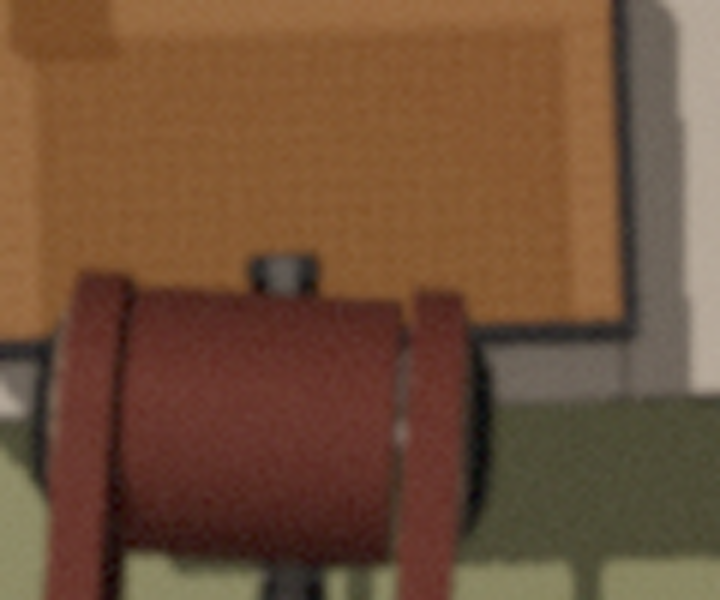

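```bash

python3 -m handwheel '[[0.028,[0.015,0.001,0],[0,0,0]],[0.028,[0.015,0.001,0],[0,0,0]],[0.028,[0.015,0,0],[0,0,0]],[0.028,[0.015,0,0],[0,0,0]],[0.028,[0.015,0,0],[0,0,0]],[0.028,[0.010,0,0],[0,0,0]],[0.028,[0.006,0,0],[0,0,0]],[0.028,[0,0,0],[0,0,0]]]'
python3 -m handwheel '[[0.0,[0,0,0],[0,0,0]],[0.0,[0,0,0],[0,0,0]],[0.0,[0,0,0],[0,0,0]],[0.0,[0,0,0],[0,0,0]],[0.0,[0,0,0],[0,0,0]]]' 20
python3 - <<'E'
from h import *
st(); 
snap('scene','bar2',(170,70,320,220),4)
E
```

```text
t: 5.5
tool_pos: [0.4629, 0.047, 0.1097]
tool_rot: [1.189, 1.222, -1.191]
contact_force: [-0.3, -0.5, 0.7]
opening: 0.0281
t: 5.92
tool_pos: [0.4614, 0.0471, 0.111]
tool_rot: [1.186, 1.226, -1.194]
contact_force: [-10.1, -1.1, 5.6]
opening: 0.011
t 5.92 pos [0.4614 0.0471 0.111 ] x [-0.006  -0.0009 -1.    ] y [ 0.9996  0.027  -0.006 ] F [-10.1  -1.1   5.6] op 0.011 q [-0.06 -0.24  2.09 -0.    1.29 -0.08]
```

View pics/bar2.png

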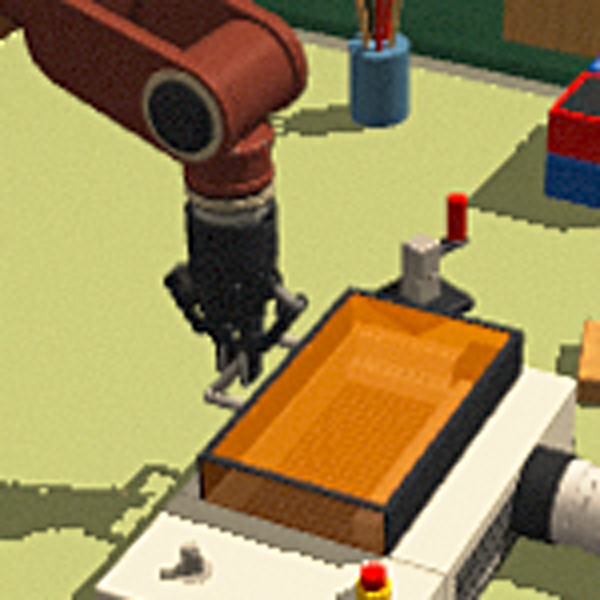

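```bash

python3 -m handwheel '[[0.0,[-0.018,0.0038,0],[0,0,0]],[0.0,[-0.0176,0.0054,0],[0,0,0]],[0.0,[-0.0171,0.0069,0],[0,0,0]],[0.0,[-0.0164,0.0084,0],[0,0,0]],[0.0,[0,0,0],[0,0,0]]]'
python3 - <<'E'
from h import *
st(); 
E
```

```text
t: 6.38
tool_pos: [0.4871, 0.0478, 0.1839]
tool_rot: [1.187, 1.225, -1.193]
contact_force: [-15.7, -1.1, 7.5]
opening: 0.0115
t 6.38 pos [0.4871 0.0478 0.1839] x [-0.0044 -0.0007 -1.    ] y [ 0.9996  0.027  -0.0044] F [-15.7  -1.1   7.5] op 0.0115 q [-0.05 -0.24  1.97 -0.    1.42 -0.08]
```

```bash

python3 -m handwheel '[[0.0,[-0.0161,0.0073,0],[0,0,0]],[0.0,[-0.0147,0.0111,0],[0,0,0]],[0.0,[-0.0137,0.0123,0],[0,0,0]],[0.0,[-0.0126,0.0135,0],[0,0,0]],[0.0,[-0.0113,0.0145,0],[0,0,0]],[0.0,[0,0,0],[0,0,0]]]'
python3 - <<'E'
from h import *
st(); 
snap('scene','bar3',(170,50,340,220),4)
E
```

```text
t: 6.88
tool_pos: [0.5491, 0.0496, 0.2531]
tool_rot: [1.192, 1.218, -1.185]
contact_force: [-6.0, 0.5, 6.5]
opening: 0.0111
t 6.88 pos [0.5491 0.0496 0.2531] x [ 0.0056  0.0001 -1.    ] y [0.9996 0.0268 0.0056] F [-6.   0.5  6.5] op 0.0111 q [-0.05 -0.14  1.76  0.    1.51 -0.07]
```

View pics/bar3.png

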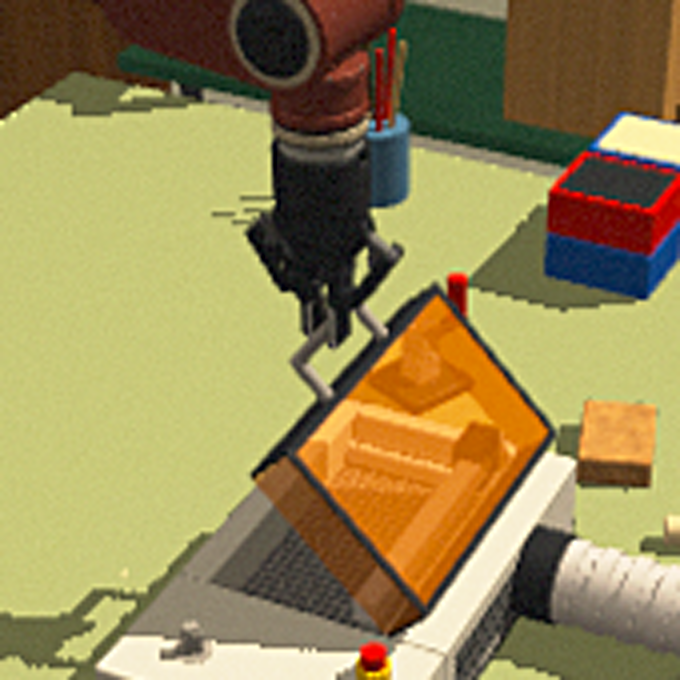

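```bash

python3 -m handwheel '[[0.0,[-0.0110,0.0150,0],[0,0,0]],[0.0,[-0.0086,0.0163,0],[0,0,0]],[0.0,[-0.0072,0.0169,0],[0,0,0]],[0.0,[-0.0057,0.0175,0],[0,0,0]],[0.0,[-0.0041,0.0179,0],[0,0,0]],[0.0,[-0.0026,0.0182,0],[0,0,0]],[0.0,[0,0,0],[0,0,0]]]'
python3 -m handwheel '[[0.0,[-0.0006,0.0092,0],[0,0,0]],[0.0,[-0.0004,0.0092,0],[0,0,0]],[0.0,[0.0001,0.0092,0],[0,0,0]],[0.0,[0.0005,0.0092,0],[0,0,0]],[0.0,[0.0006,0.006,0],[0,0,0]],[0.0,[0,0,0],[0,0,0]]]'
python3 - <<'E'
from h import *
st(); 
snap('scene','bar4',(170,50,340,220),4)
E
```

```text
t: 7.52
tool_pos: [0.6508, 0.0525, 0.289]
tool_rot: [1.192, 1.219, -1.186]
contact_force: [-1.2, 0.1, 2.6]
opening: 0.0111
t: 8.02
tool_pos: [0.6928, 0.0537, 0.2874]
tool_rot: [1.191, 1.22, -1.187]
contact_force: [0.4, 2.5, 4.5]
opening: 0.0114
t 8.02 pos [0.6928 0.0537 0.2874] x [ 0.0026  0.0006 -1.    ] y [0.9996 0.0269 0.0027] F [0.4 2.5 4.5] op 0.0114 q [-0.03  0.19  1.37  0.    1.58 -0.06]
```

View pics/bar4.png

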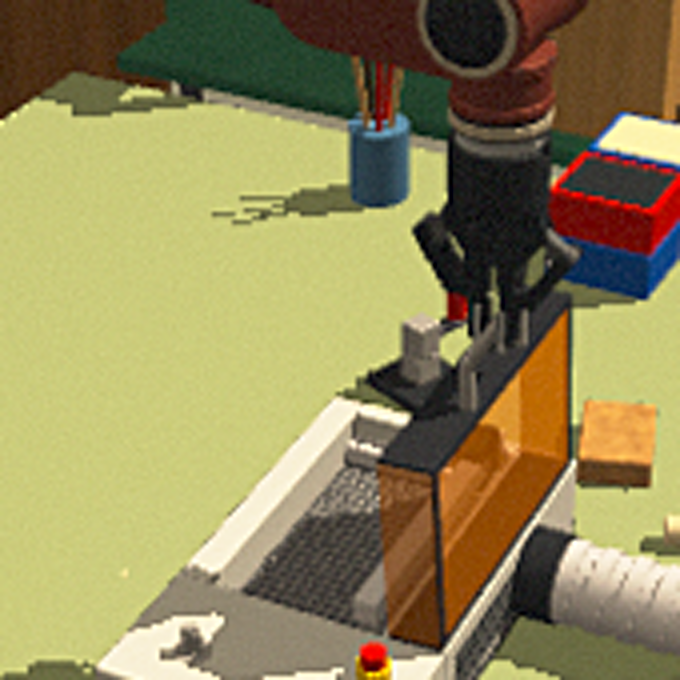

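```bash

python3 -m handwheel '[[0.0,[0.0004,0.004,0],[0,0,0]],[0.0,[0.0004,0.004,0],[0,0,0]],[0.0,[0.0003,0.002,0],[0,0,0]],[0.0,[0.0003,0.001,0],[0,0,0]],[0.0,[0,0,0],[0,0,0]]]'
python3 - <<'E'
from h import *
st(); 
E
```

```text
t: 8.48
tool_pos: [0.703, 0.054, 0.2859]
tool_rot: [1.19, 1.221, -1.188]
contact_force: [0.6, 3.1, 4.3]
opening: 0.0111
t 8.48 pos [0.703  0.054  0.2859] x [ 0.0016  0.0006 -1.    ] y [0.9996 0.0269 0.0016] F [0.6 3.1 4.3] op 0.0111 q [-0.03  0.21  1.35  0.    1.58 -0.06]
```

```bash

python3 -m handwheel '[[0.0,[0.0002,0.001,0],[0,0,0]],[0.0,[0.0002,0.001,0],[0,0,0]],[0.0,[0.0002,0.001,0],[0,0,0]],[0.0,[0,0,0],[0,0,0]]]'
python3 - <<'E'
from h import *
st(); 
E
```

```text
t: 8.82
tool_pos: [0.7042, 0.054, 0.2855]
tool_rot: [1.188, 1.224, -1.192]
contact_force: [-6.5, 1.4, 8.0]
opening: 0.011
t 8.82 pos [0.7042 0.054  0.2855] x [-0.0033  0.0002 -1.    ] y [ 0.9996  0.0269 -0.0033] F [-6.5  1.4  8. ] op 0.011 q [-0.03  0.22  1.34  0.    1.58 -0.06]
```

```bash

python3 -m handwheel '[[0.03,[0,0,0],[0,0,0]],[0.03,[0,0,0],[0,0,0]],[0.03,[0,0,0],[0,0,0]],[0.03,[-0.02,0,0],[0,0,0]],[0.03,[-0.03,0,0],[0,0,0]],[0.03,[-0.03,-0.01,0.01],[0,0,0]],[0.03,[0,-0.03,0.025],[0,0,0]],[0.03,[0,-0.03,0.025],[0,0,0]],[0.03,[0,-0.03,0.025],[0,0,0]],[0.03,[0,-0.03,0.025],[0,0,0]]]'
python3 -m handwheel '[[0.03,[0,-0.03,0.025],[0,0,0]],[0.03,[0,-0.03,0.025],[0,0,0]],[0.03,[0,-0.03,0.025],[0,0,0]],[0.03,[0,-0.03,0],[0,0,0]],[0.03,[0,-0.01,0],[0,0,0]],[0.03,[0,0,0],[0,0,0]]]'
python3 - <<'E'
from h import *
st(); 
snap('scene','s5');snap('top','t5')
for r in ctrl.silhouettes('blank1','top'):
    m=r['mask'].astype(np.uint8); print(round(r['score'],2),cv2.minAreaRect(cv2.findNonZero(m)))
for th,z in [('ledge',.066),('bed_center',.042),('gantry',.104),('shaft_foot',.09)]:
    for n in('top','scene'):
        for s,u in tip(th,n): print(th,n,s,np.round(u,1),at(n,*u,z))
E
```

```text
t: 9.65
tool_pos: [0.5767, -0.0607, 0.3638]
tool_rot: [1.188, 1.222, -1.19]
contact_force: [0.2, -0.7, -0.6]
opening: 0.0297
t: 10.15
tool_pos: [0.4487, -0.1386, 0.3648]
tool_rot: [1.191, 1.22, -1.191]
contact_force: [-0.5, -0.0, -0.1]
opening: 0.0299
t 10.15 pos [ 0.4487 -0.1386  0.3648] x [ 0.0006 -0.0006 -1.    ] y [0.9997 0.0244 0.0006] F [-0.5 -0.  -0.1] op 0.0299 q [-0.46 -0.37  1.77 -0.    1.74 -0.48]
0.69 ((366.2863464355469, 180.1201629638672), (28.271730422973633, 9.423910140991211), 60.64224624633789)
0.55 ((396.0, 210.5), (7.0, 26.0), 90.0)
0.48 ((395.06884765625, 181.27066040039062), (28.83057403564453, 8.524654388427734), 16.699243545532227)
0.36 ((361.5, 199.5), (7.0, 9.0), 90.0)
ledge top 0.84 [181.9 180. ] [0.5751 0.1748 0.066 ]
ledge scene 0.7 [276.5 163.5] [0.5741 0.1811 0.066 ]
bed_center top 0.67 [232.1 178.9] [0.5801 0.0449 0.042 ]
bed_center scene 0.24 [277.4 180.7] [0.6085 0.1186 0.042 ]
gantry top 0.61 [230.1 148.8] [0.6506 0.0483 0.104 ]
gantry scene 0.82 [278.4 181.1] [0.6476 0.045  0.104 ]
shaft_foot top 0.59 [229.9 151.8] [0.6451 0.0492 0.09  ]
shaft_foot scene 0.6 [285.1 125.9] [0.506  0.3964 0.09  ]
```

View pics/s5.png

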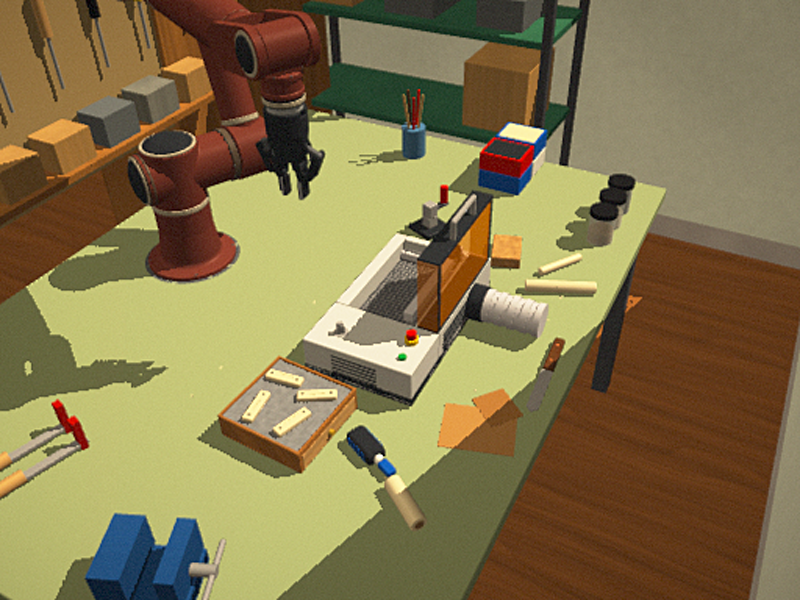

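View pics/t5.png

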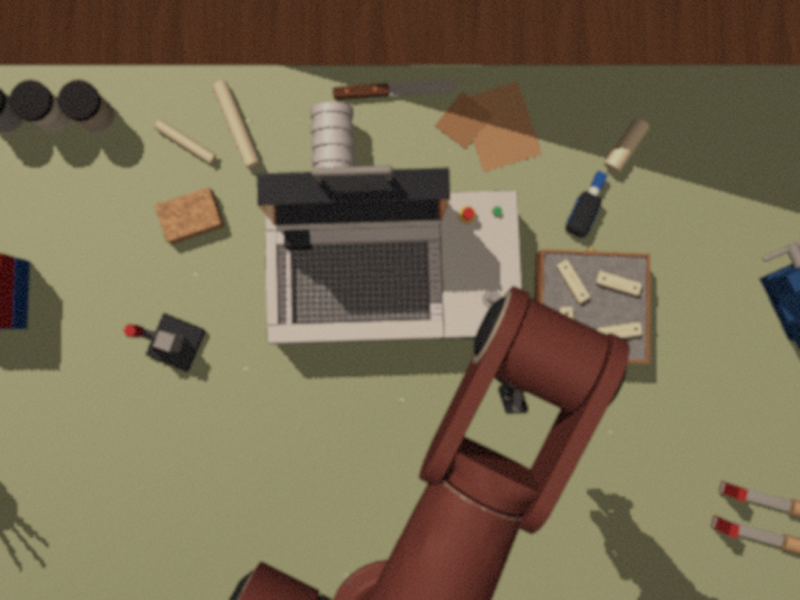

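```bash
python3 - <<'E'
from h import *
H=dict(B1=((162,126),(224,232)),B2=((310,170),(428,204)),B3=((167,301),(186,425)),B4=((310,381),(432,363)))
for k,h in H.items():
    w=[at('top',335+(a+.5)/6-.5,150+(b+.5)/6-.5,.062) for a,b in h]
    d=w[1]-w[0]; print(k,(w[0]+w[1])/2,'len',np.linalg.norm(d),'yaw',np.degrees(np.arctan2(d[1],d[0]))%180)
# gray-color threshold check using color min-area rect
im=cv2.imread('pics/tray.png'); hsv=cv2.cvtColor(im,cv2.COLOR_BGR2HSV)
m=cv2.inRange(im,(100,150,160),(255,255,255)); 
cs,_=cv2.findContours(m,cv2.RETR_EXTERNAL,cv2.CHAIN_APPROX_NONE)
for c in cs:
    if cv2.contourArea(c)>3000:
        r=cv2.minAreaRect(c); b=cv2.boxPoints(r); w=np.array([at('top',335+(a+.5)/6-.5,150+(bb+.5)/6-.5,.062) for a,bb in b])
        e=w[1]-w[0],w[2]-w[1]; L=max(e,key=np.linalg.norm); print(w.mean(0),[np.linalg.norm(x).round(3) for x in e],'yaw',np.degrees(np.arctan2(L[1],L[0]))%180)
# camera check: known gripper point TCP project
print(proj('top',T()[0]),proj('scene',T()[0]))
E
```

```text
B1 [ 0.5758 -0.3079  0.062 ] len 0.05326870473622117 yaw 29.13179489590007
B2 [ 0.5721 -0.3847  0.062 ] len 0.05330645829077356 yaw 73.6199357088446
B3 [ 0.4957 -0.2987  0.062 ] len 0.05421030861837311 yaw 7.356768621741423
B4 [ 0.4915 -0.3832  0.062 ] len 0.05382388739612028 yaw 98.16099189756898
[ 0.4919 -0.3821  0.062 ] [np.float64(0.07), np.float64(0.018)] yaw 98.10309335776746
[ 0.4963 -0.2977  0.062 ] [np.float64(0.018), np.float64(0.071)] yaw 7.411797750505087
[ 0.5729 -0.3838  0.062 ] [np.float64(0.017), np.float64(0.071)] yaw 72.76616360093377
[ 0.5766 -0.3073  0.062 ] [np.float64(0.018), np.float64(0.07)] yaw 30.56552784305913
[320.3842 227.3117] [190.1547 125.1901]
```

```bash

python3 -m handwheel '[[0.04,[0.018,0,0],[7,0,0]],[0.04,[0.018,0,0],[7,0,0]],[0.04,[0.018,0,0],[7,0,0]],[0.04,[0.018,0,0],[7,0,0]],[0.04,[0.018,0,0],[7,0,0]],[0.04,[0.018,0,0],[7,0,0]],[0.04,[0.018,0,0],[7,0,0]],[0.04,[0.018,0,0],[7,0,0]],[0.04,[0.018,0,0],[7,0,0]],[0.04,[0.018,0,0],[7,0,0]]]'
python3 -m handwheel '[[0.04,[0.015,0,0],[7,0,0]],[0.04,[0,0,0],[7,0,0]],[0.04,[0,0,0],[0,0,0]]]'
python3 - <<'E'
from h import *
st(); go((.496,-.298,.165),down(-82.6))
E
```

```text
t: 11.53
tool_pos: [0.4502, -0.138, 0.184]
tool_rot: [2.02, 0.378, -2.019]
contact_force: [0.0, -0.1, 0.8]
opening: 0.0399
t: 11.78
tool_pos: [0.4494, -0.1377, 0.1683]
tool_rot: [2.152, 0.141, -2.158]
contact_force: [0.4, 0.0, -0.3]
opening: 0.04
t 11.78 pos [ 0.4494 -0.1377  0.1683] x [-0.0025  0.0013 -1.    ] y [ 0.1293 -0.9916 -0.0016] F [ 0.4  0.  -0.3] op 0.04 q [-0.46 -0.28  2.03  0.    1.4   0.99]
shift mm tool [  3.  165.  -25.5] norm 167.0 turn deg [0.03 0.13 0.09]
```

```bash

python3 -m handwheel '[[0.04,[0,0.033,-0.0051],[0,0,0]],[0.04,[0,0.033,-0.0051],[0,0,0]],[0.04,[0,0.033,-0.0051],[0,0,0]],[0.04,[0.01,0.033,-0.0051],[0,0,0]],[0.04,[0.02,0.033,-0.0051],[0,0,0]],[0.04,[0.025,0,0],[0,0,0]],[0.04,[0.015,0,0],[0,0,0]],[0.04,[0,0,0],[0,0,0]]]'
python3 - <<'E'
from h import *
st(); go((.496,-.298,.053),down(-82.6))
snap('scene','g1',(120,170,260,310),4)
E
```

```text
t: 12.45
tool_pos: [0.4952, -0.2975, 0.0959]
tool_rot: [2.149, 0.149, -2.16]
contact_force: [-0.4, 1.6, -0.1]
opening: 0.0401
t 12.45 pos [ 0.4952 -0.2975  0.0959] x [-0.0054  0.0043 -1.    ] y [ 0.133  -0.9911 -0.005 ] F [-0.4  1.6 -0.1] op 0.0401 q [-0.67  0.07  1.83  0.    1.25  0.77]
shift mm tool [42.9  0.8 -0.9] norm 42.9 turn deg [0.25 0.27 0.29]
```

View pics/g1.png

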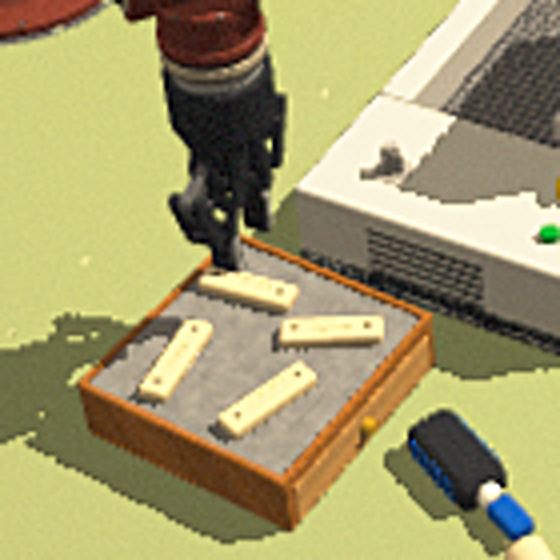

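```bash

python3 -m handwheel '[[0.04,[0.015,0,0],[0,0,0]],[0.04,[0.012,0,0],[0,0,0]],[0.04,[0.008,0,0],[0,0,0]],[0.04,[0.005,0,0],[0,0,0]],[0.04,[0.002,0,0],[0,0,0]],[0.04,[0,0,0],[0,0,0]],[0,[0,0,0],[0,0,0]],[0,[0,0,0],[0,0,0]],[0,[0,0,0],[0,0,0]],[0,[0,0,0],[0,0,0]]]' 40
python3 - <<'E'
from h import *
st()
E
```

```text
t: 13.33
tool_pos: [0.4976, -0.2987, 0.0588]
tool_rot: [2.154, 0.141, -2.151]
contact_force: [-0.2, 0.3, 0.8]
opening: 0.0202
t 13.33 pos [ 0.4976 -0.2987  0.0588] x [ 0.0014 -0.001  -1.    ] y [ 0.1311 -0.9914  0.0012] F [-0.2  0.3  0.8] op 0.0202 q [-0.67  0.12  1.85  0.    1.17  0.77]
```

```bash

python3 -m handwheel '[[0.034,[0,0,0],[0,0,0]],[0.034,[0,0,0],[0,0,0]],[0.034,[0.003,0,0],[0,0,0]],[0.034,[0.002,0,0],[0,0,0]],[0.034,[0.001,0,0],[0,0,0]],[0.034,[0,0,0],[0,0,0]]]'
python3 - <<'E'
from h import *
st()
E
```

```text
t: 13.83
tool_pos: [0.4966, -0.298, 0.051]
tool_rot: [2.153, 0.143, -2.155]
contact_force: [0.6, 0.5, -0.5]
opening: 0.0335
t 13.83 pos [ 0.4966 -0.298   0.051 ] x [-0.001   0.0008 -1.    ] y [ 0.1311 -0.9914 -0.0009] F [ 0.6  0.5 -0.5] op 0.0335 q [-0.67  0.13  1.85 -0.    1.16  0.77]
```

```bash

python3 -m handwheel '[[0,[0,0,0],[0,0,0]],[0,[0,0,0],[0,0,0]],[0,[0,0,0],[0,0,0]],[0,[0,0,0],[0,0,0]],[0,[0,0,0],[0,0,0]]]' 40
python3 - <<'E'
from h import *
st()
E
```

```text
t: 14.25
tool_pos: [0.497, -0.2983, 0.0517]
tool_rot: [2.153, 0.142, -2.154]
contact_force: [-0.5, 0.2, -0.7]
opening: 0.0209
t 14.25 pos [ 0.497  -0.2983  0.0517] x [-0.0001  0.0001 -1.    ] y [ 0.1311 -0.9914 -0.0001] F [-0.5  0.2 -0.7] op 0.0209 q [-0.67  0.12  1.85  0.    1.16  0.77]
```

```bash

python3 -m handwheel '[[0,[-0.01,0,0],[0,0,0]],[0,[-0.02,0,0],[0,0,0]],[0,[-0.03,0,0],[0,0,0]],[0,[-0.03,0,0],[5.9,0,0]],[0,[-0.03,0,0],[0,0,0]],[0,[-0.01,0,0],[0,0,0]],[0,[0,0,0],[0,0,0]]]'
python3 - <<'E'
from h import *
st(); go((.5645,.123,.18),down(-88.5))
snap('scene','g2',(120,150,260,290),4)
E
```

```text
t: 14.83
tool_pos: [0.499, -0.2998, 0.1867]
tool_rot: [2.211, 0.026, -2.197]
contact_force: [-0.4, -0.4, -0.1]
opening: 0.021
t 14.83 pos [ 0.499  -0.2998  0.1867] x [ 0.0065 -0.0051 -1.    ] y [ 0.0288 -0.9996  0.0053] F [-0.4 -0.4 -0.1] op 0.021 q [-0.67 -0.02  1.76  0.    1.39  0.87]
shift mm tool [   5.  -420.8  -77.7] norm 427.9 turn deg [ 0.15 -0.37 -0.3 ]
```

View pics/g2.png

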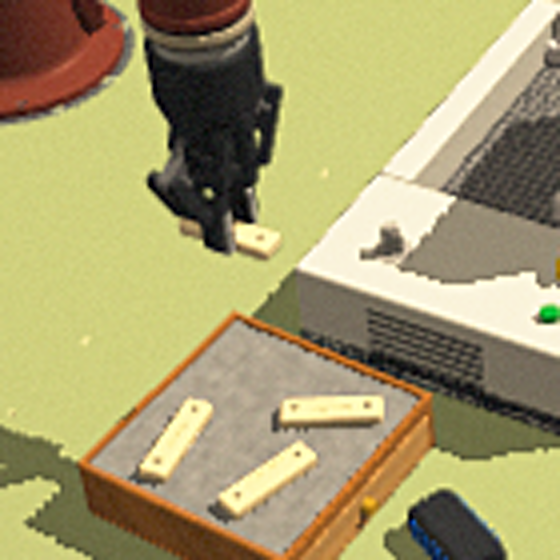

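```bash

python3 -m handwheel '[[0,[0,-0.035,-0.0065],[0,0,0]],[0,[0,-0.035,-0.0065],[0,0,0]],[0,[0,-0.035,-0.0065],[0,0,0]],[0,[0,-0.035,-0.0065],[0,0,0]],[0,[0,-0.035,-0.0065],[0,0,0]],[0,[0,-0.035,-0.0065],[0,0,0]],[0,[0,-0.035,-0.0065],[0,0,0]],[0,[0,-0.035,-0.0065],[0,0,0]],[0,[0,-0.035,-0.0065],[0,0,0]],[0,[0,-0.035,-0.0065],[0,0,0]]]'
python3 -m handwheel '[[0,[0,-0.035,-0.0065],[0,0,0]],[0,[0,-0.035,-0.0065],[0,0,0]],[0,[0.02,0,0],[0,0,0]],[0,[0.02,0,0],[0,0,0]],[0,[0,0,0],[0,0,0]],[0,[0,0,0],[0,0,0]]]'
python3 - <<'E'
from h import *
st(); go((.5645,.123,.06),down(-88.5))
snap('scene','p1',(200,80,340,220),4);snap('top','p1t',(160,100,300,240),4)
E
```

```text
t: 15.72
tool_pos: [0.5504, 0.0552, 0.1786]
tool_rot: [2.202, 0.032, -2.212]
contact_force: [0.1, -0.9, -0.2]
opening: 0.0211
t: 16.22
tool_pos: [0.5605, 0.1236, 0.1379]
tool_rot: [2.199, 0.031, -2.215]
contact_force: [-0.2, -0.1, -0.5]
opening: 0.0208
t 16.22 pos [0.5605 0.1236 0.1379] x [-0.0074 -0.0007 -1.    ] y [ 0.0287 -0.9996  0.0004] F [-0.2 -0.1 -0.5] op 0.0208 q [ 0.09  0.01  1.81 -0.    1.32  1.63]
shift mm tool [77.9  0.7 -4.6] norm 78.1 turn deg [ 0.15  0.42 -0.03]
```

View pics/p1.png

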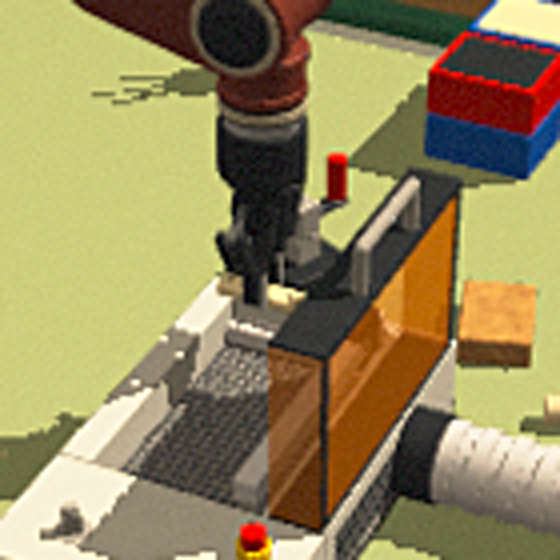

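View pics/p1t.png

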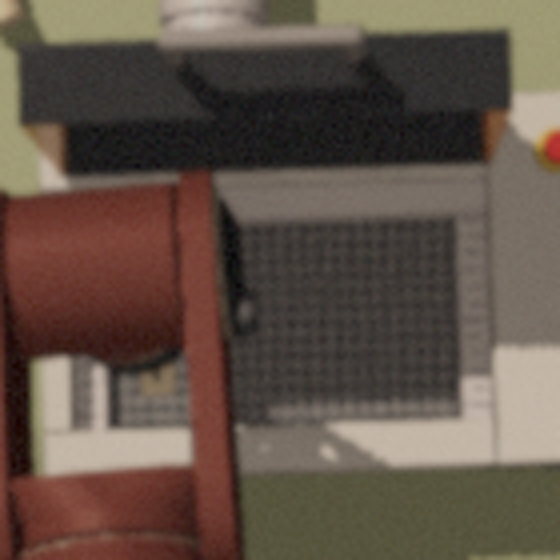

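```bash

python3 -m handwheel '[[0,[0.02,0,-0.002],[0,0,0]],[0,[0.02,0,-0.001],[0,0,0]],[0,[0.02,0,0],[0,0,0]],[0,[0.015,0,0],[0,0,0]],[0,[0.006,0,0],[0,0,0]],[0,[0.002,0,0],[0,0,0]],[0,[0,0,0],[0,0,0]],[0,[0,0,0],[0,0,0]]]'
python3 - <<'E'
from h import *
st()
E
```

```text
t: 16.98
tool_pos: [0.5673, 0.1237, 0.0605]
tool_rot: [2.21, 0.031, -2.204]
contact_force: [-0.2, 0.4, -0.5]
opening: 0.0206
t 16.98 pos [0.5673 0.1237 0.0605] x [ 0.0027  0.0003 -1.    ] y [ 0.0281 -0.9996 -0.0002] F [-0.2  0.4 -0.5] op 0.0206 q [0.09 0.11 1.85 0.   1.18 1.63]
```

```bash

python3 -m handwheel '[[0,[0.004,0,0],[0,0,0]],[0,[0.004,0,0],[0,0,0]],[0,[0.002,0,0],[0,0,0]],[0,[0.001,0,0],[0,0,0]],[0,[0,0,0],[0,0,0]]]'
python3 -m handwheel '[[0,[0.001,0,0],[0,0,0]],[0,[0.001,0,0],[0,0,0]],[0,[0.001,0,0],[0,0,0]],[0,[0,0,0],[0,0,0]]]'
python3 -m handwheel '[[0,[0.001,0,0],[0,0,0]],[0,[0.001,0,0],[0,0,0]],[0,[0,0,0],[0,0,0]]]'
python3 - <<'E'
from h import *
st()
E
```

```text
t: 17.4
tool_pos: [0.5668, 0.1239, 0.0506]
tool_rot: [2.207, 0.031, -2.206]
contact_force: [-6.9, -0.6, 14.0]
opening: 0.0208
t: 17.73
tool_pos: [0.5669, 0.1239, 0.0506]
tool_rot: [2.206, 0.031, -2.208]
contact_force: [-17.0, -1.8, 29.3]
opening: 0.0207
t: 17.98
tool_pos: [0.5669, 0.1239, 0.0504]
tool_rot: [2.204, 0.031, -2.209]
contact_force: [-21.3, -3.7, 39.7]
opening: 0.0207
t 17.98 pos [0.5669 0.1239 0.0504] x [-0.002  -0.0009 -1.    ] y [ 0.0291 -0.9996  0.0009] F [-21.3  -3.7  39.7] op 0.0207 q [ 0.09  0.13  1.85 -0.    1.16  1.63]
```

```bash

python3 -m handwheel '[[0,[-0.002,0,0],[0,0,0]],[0,[-0.002,0,0],[0,0,0]],[0,[0,0,0],[0,0,0]],[0,[0,0,0],[0,0,0]]]'
python3 - <<'E'
from h import *
st()
snap('scene','p2',(230,120,310,200),8);snap('top','p2t',(160,100,300,240),4)
E
```

```text
t: 18.32
tool_pos: [0.5675, 0.124, 0.0506]
tool_rot: [2.209, 0.032, -2.205]
contact_force: [-6.4, -0.7, 15.0]
opening: 0.0205
t 18.32 pos [0.5675 0.124  0.0506] x [ 0.0022 -0.     -1.    ] y [ 0.0288 -0.9996  0.0001] F [-6.4 -0.7 15. ] op 0.0205 q [ 0.09  0.13  1.85 -0.    1.16  1.63]
```

View pics/p2.png

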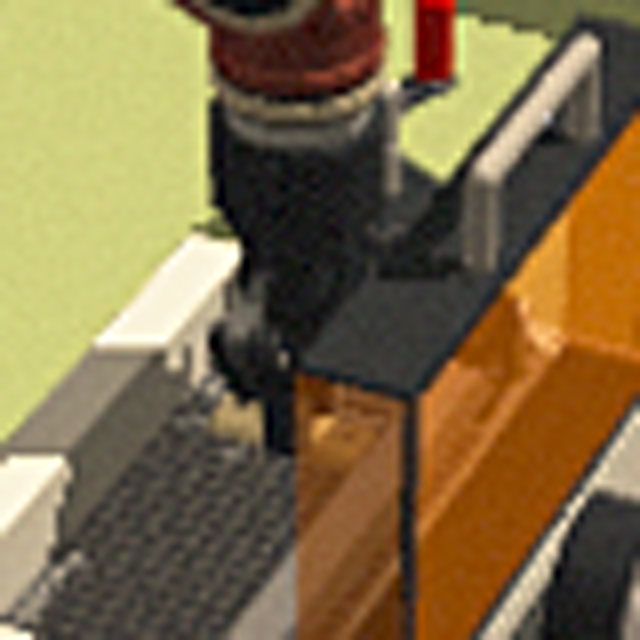

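View pics/p2t.png

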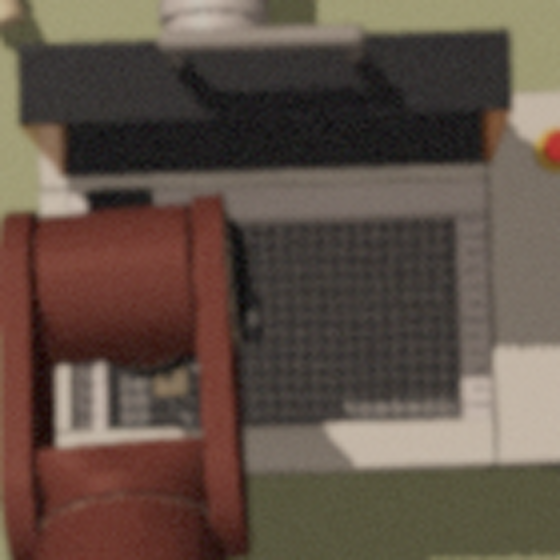

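```bash

python3 -m handwheel '[[0,[-0.001,0,0],[0,0,0]],[0.034,[0,0,0],[0,0,0]],[0.034,[0,0,0],[0,0,0]],[0.034,[0,0,0],[0,0,0]],[0.034,[-0.005,0,0],[0,0,0]],[0.034,[-0.015,0,0],[0,0,0]],[0.034,[-0.025,0,0],[0,0,0]],[0.034,[-0.03,0,0],[0,0,0]],[0.034,[-0.03,0,0],[0,0,0]],[0.034,[-0.03,0,0],[0,0,0]]]'
python3 -m handwheel '[[0.04,[0,0.035,0],[0,0,0]],[0.04,[0,0.035,0],[0,0,0]],[0.04,[0,0.035,0],[0,0,0]],[0.04,[0,0.035,0],[0,0,0]],[0.04,[0,0.035,0],[0,0,0]],[0.04,[0,0,0],[0,0,0]]]'
python3 - <<'E'
from h import *
st(); go((.576,-.3077,.18),down(-60.2))
snap('top','p3t',(160,100,300,240),4)
snap('scene','p3',(200,110,340,250),4)
E
```

```text
t: 19.25
tool_pos: [0.5654, 0.1237, 0.1834]
tool_rot: [2.205, 0.031, -2.209]
contact_force: [0.4, 0.0, 0.1]
opening: 0.0343
t: 19.75
tool_pos: [0.5707, -0.0562, 0.1825]
tool_rot: [2.208, 0.023, -2.209]
contact_force: [-0.4, -0.2, -0.1]
opening: 0.04
t 19.75 pos [ 0.5707 -0.0562  0.1825] x [-0.0006 -0.0023 -1.    ] y [ 0.023  -0.9997  0.0023] F [-0.4 -0.2 -0.1] op 0.04 q [-0.23 -0.03  1.78 -0.    1.39  1.32]
shift mm tool [  3.1 251.5   0.5] norm 251.6 turn deg [-28.48   0.07  -0.12]
```

View pics/p3t.png

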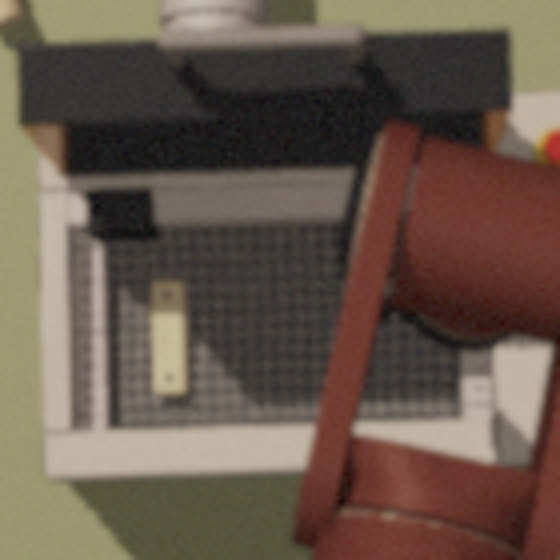

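View pics/p3.png

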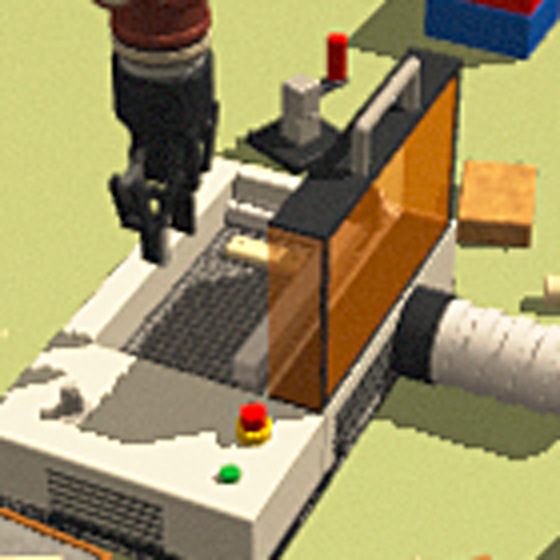

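```bash

python3 -m handwheel '[[0.04,[0,0.0359,0],[0,0,0]],[0.04,[0,0.0359,0],[0,0,0]],[0.04,[0,0.0359,0],[0,0,0]],[0.04,[0,0.0359,0],[0,0,0]],[0.04,[0,0.0359,0],[0,0,0]],[0.04,[0,0.0359,0],[0,0,0]],[0.04,[0,0.0359,0],[0,0,0]]]'
python3 -m handwheel '[[0.04,[0.02,0,0],[-7.1,0,0]],[0.04,[0.02,0,0],[-7.1,0,0]],[0.04,[0.02,0,0],[-7.1,0,0]],[0.04,[0.02,0,0],[-7.1,0,0]],[0.04,[0,0,0],[0,0,0]],[0.04,[0,0,0],[0,0,0]]]'
python3 - <<'E'
from h import *
st(); go((.576,-.3077,.0515),down(-60.2))
snap('top','x1',(335,150,425,240),6)
E
```

```text
t: 20.43
tool_pos: [0.5786, -0.3021, 0.1825]
tool_rot: [2.206, 0.035, -2.207]
contact_force: [1.1, -0.7, 0.4]
opening: 0.0402
t: 20.93
tool_pos: [0.5777, -0.3003, 0.1011]
tool_rot: [1.926, 0.519, -1.931]
contact_force: [-0.6, 0.4, 0.4]
opening: 0.0401
t 20.93 pos [ 0.5777 -0.3003  0.1011] x [-0.0031  0.0025 -1.    ] y [ 0.4991 -0.8665 -0.0037] F [-0.6  0.4  0.4] op 0.0401 q [-0.59  0.22  1.65  0.    1.27  0.45]
shift mm tool [49.6  5.8  5.1] norm 50.2 turn deg [0.14 0.08 0.21]
```

View pics/x1.png

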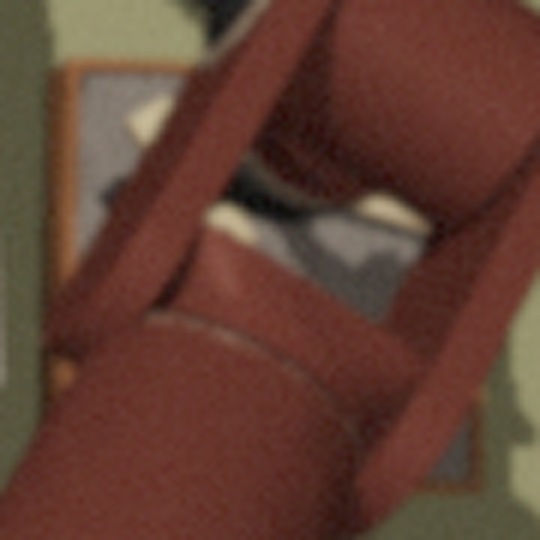

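```bash

python3 -m handwheel '[[0.034,[0.015,0.003,0.003],[0,0,0]],[0.034,[0.012,0.0028,0.002],[0,0,0]],[0.034,[0.008,0,0],[0,0,0]],[0.034,[0.006,0,0],[0,0,0]],[0.034,[0.004,0,0],[0,0,0]],[0.034,[0.002,0,0],[0,0,0]],[0.034,[0,0,0],[0,0,0]],[0.034,[0,0,0],[0,0,0]]]'
python3 - <<'E'
from h import *
st(); go((.576,-.3077,.0515),down(-60.2))
E
```

```text
t: 21.65
tool_pos: [0.577, -0.31, 0.0561]
tool_rot: [1.927, 0.516, -1.926]
contact_force: [-0.4, -0.6, 0.2]
opening: 0.0339
t 21.65 pos [ 0.577  -0.31    0.0561] x [ 0.0004 -0.0003 -1.    ] y [ 0.5004 -0.8658  0.0004] F [-0.4 -0.6  0.2] op 0.0339 q [-0.61  0.28  1.66  0.    1.2   0.44]
shift mm tool [ 4.6 -2.5 -0.3] norm 5.2 turn deg [ 0.22 -0.01 -0.02]
```

```bash

python3 -m handwheel '[[0.034,[0.003,-0.002,0],[0,0,0]],[0.034,[0.0015,0,0],[0,0,0]],[0.034,[0,0,0],[0,0,0]],[0,[0,0,0],[0,0,0]],[0,[0,0,0],[0,0,0]],[0,[0,0,0],[0,0,0]],[0,[0,0,0],[0,0,0]],[0,[0,0,0],[0,0,0]]]' 40
python3 - <<'E'
from h import *
st()
E
```

```text
t: 22.32
tool_pos: [0.5759, -0.3082, 0.0515]
tool_rot: [1.927, 0.517, -1.926]
contact_force: [0.2, -0.1, 1.2]
opening: 0.0204
t 22.32 pos [ 0.5759 -0.3082  0.0515] x [ 0.0003 -0.0002 -1.    ] y [ 0.5005 -0.8658  0.0003] F [ 0.2 -0.1  1.2] op 0.0204 q [-0.61  0.28  1.67  0.    1.19  0.44]
```

```bash

python3 -m handwheel '[[0,[-0.01,0,0],[0,0,0]],[0,[-0.02,0,0],[0,0,0]],[0,[-0.025,0,0],[7.1,0,0]],[0,[-0.025,0,0],[7.1,0,0]],[0,[-0.025,0,0],[7.1,0,0]],[0,[-0.025,0,0],[7.1,0,0]],[0,[0,-0.02,0],[0,0,0]],[0,[0,-0.035,0],[0,0,0]],[0,[0,-0.035,0],[0,0,0]],[0,[0,-0.035,0],[0,0,0]]]'
python3 -m handwheel '[[0,[0,-0.035,0],[0,0,0]],[0,[0,-0.035,0],[0,0,0]],[0,[0,-0.035,0],[0,0,0]],[0,[0,-0.035,0],[0,0,0]],[0,[0,-0.035,0],[0,0,0]],[0,[0,-0.035,0],[0,0,0]],[0,[0,-0.035,0],[0,0,0]],[0,[0.02,-0.011,0],[0,0,0]],[0,[0,0,0],[0,0,0]],[0,[0,0,0],[0,0,0]]]'
python3 - <<'E'
from h import *
st();go((.5665,.073,.06),down(-88.5))
snap('scene','p4',(200,80,340,220),4)
E
```

```text
t: 23.15
tool_pos: [0.572, -0.1822, 0.1822]
tool_rot: [2.209, 0.03, -2.207]
contact_force: [-0.3, -0.1, -0.3]
opening: 0.0206
t: 23.98
tool_pos: [0.5639, 0.0731, 0.1605]
tool_rot: [2.203, 0.033, -2.209]
contact_force: [-0.6, -0.6, 0.7]
opening: 0.0209
t 23.98 pos [0.5639 0.0731 0.1605] x [-0.0026 -0.0005 -1.    ] y [ 0.03   -0.9996  0.0004] F [-0.6 -0.6  0.7] op 0.0209 q [-0.   -0.03  1.81 -0.    1.36  1.54]
shift mm tool [100.5   0.1  -2.9] norm 100.5 turn deg [ 0.22  0.15 -0.03]
```

View pics/p4.png

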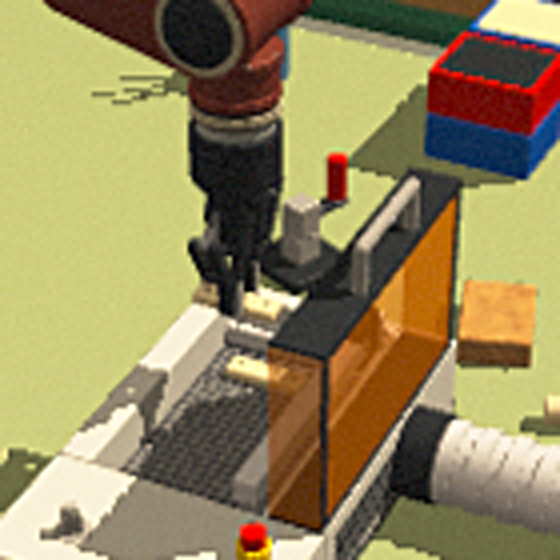

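```bash

python3 -m handwheel '[[0,[0.025,0,-0.003],[0,0,0]],[0,[0.025,0,0],[0,0,0]],[0,[0.025,0,0],[0,0,0]],[0,[0.015,0,0],[0,0,0]],[0,[0.008,0,0],[0,0,0]],[0,[0.004,0,0],[0,0,0]],[0,[0.002,0,0],[0,0,0]],[0,[0,0,0],[0,0,0]],[0,[0,0,0],[0,0,0]]]'
python3 - <<'E'
from h import *
st()
E
```

```text
t: 24.78
tool_pos: [0.5691, 0.0725, 0.0589]
tool_rot: [2.21, 0.031, -2.204]
contact_force: [-0.4, 0.2, -1.0]
opening: 0.0208
t 24.78 pos [0.5691 0.0725 0.0589] x [ 0.0025 -0.0001 -1.    ] y [ 0.0281 -0.9996  0.0001] F [-0.4  0.2 -1. ] op 0.0208 q [-0.    0.1   1.87 -0.    1.17  1.54]
```

```bash

python3 -m handwheel '[[0,[0.004,0,0.001],[0,0,0]],[0,[0.002,0,0],[0,0,0]],[0,[0.001,0,0],[0,0,0]],[0,[0,0,0],[0,0,0]],[0,[0,0,0],[0,0,0]]]'
python3 -m handwheel '[[0,[0.001,0,0],[0,0,0]],[0,[0,0,0],[0,0,0]]]'
E=1; python3 - <<'E'
from h import *
st()
E
```

```text
t: 25.2
tool_pos: [0.567, 0.0729, 0.0505]
tool_rot: [2.207, 0.032, -2.207]
contact_force: [-1.2, 0.1, 2.3]
opening: 0.0206
t: 25.37
tool_pos: [0.5671, 0.0729, 0.0504]
tool_rot: [2.207, 0.032, -2.207]
contact_force: [-4.5, 0.1, 7.0]
opening: 0.0207
t 25.37 pos [0.5671 0.0729 0.0504] x [-0.0004 -0.     -1.    ] y [ 0.0286 -0.9996  0.    ] F [-4.5  0.1  7. ] op 0.0207 q [-0.    0.11  1.87 -0.    1.16  1.54]
```

```bash

python3 -m handwheel '[[0.034,[0,0,0],[0,0,0]],[0.034,[0,0,0],[0,0,0]],[0.034,[0,0,0],[0,0,0]],[0.034,[-0.005,0,0],[0,0,0]],[0.034,[-0.015,0,0],[0,0,0]],[0.034,[-0.025,0,0],[0,0,0]],[0.034,[-0.03,0,0],[0,0,0]],[0.034,[-0.03,0,0],[0,0,0]],[0.034,[-0.025,0.01,0],[0,0,0]],[0.034,[0,0.03,0],[0,0,0]]]'
python3 -m handwheel '[[0.034,[0,0.037,0],[0,0,0]],[0.034,[0,0.037,0],[0,0,0]],[0.034,[0,0.037,0],[0,0,0]],[0.034,[0,0.037,0],[0,0,0]],[0.034,[0,0.037,0],[0,0,0]],[0.034,[0,0.037,0],[0,0,0]],[0.034,[0,0.037,0],[0,0,0]],[0.034,[0,0,0],[0,0,0]]]'
python3 - <<'E'
from h import *
st();go((.5725,-.3843,.15),down(-88.5));go((.5725,-.3843,.15),down(-16.8))
snap('scene','p5',(120,110,340,275),3.5); snap('top','p5t',(160,100,440,240),2.8)
E
```

```text
t: 26.2
tool_pos: [0.5716, 0.0347, 0.187]
tool_rot: [2.218, 0.036, -2.192]
contact_force: [1.2, -0.3, -0.2]
opening: 0.0339
t: 26.87
tool_pos: [0.575, -0.232, 0.1797]
tool_rot: [2.209, 0.022, -2.208]
contact_force: [-1.0, -0.3, 0.6]
opening: 0.0339
t 26.87 pos [ 0.575  -0.232   0.1797] x [ 0.0004 -0.003  -1.    ] y [ 0.0228 -0.9997  0.003 ] F [-1.  -0.3  0.6] op 0.0339 q [-0.5   0.08  1.68 -0.    1.39  1.05]
shift mm tool [ 30.1 152.1   6. ] norm 155.2 turn deg [-0.2  -0.02 -0.17]
shift mm tool [ 30.1 152.1   6. ] norm 155.2 turn deg [-71.9    0.09  -0.16]
```

View pics/p5.png

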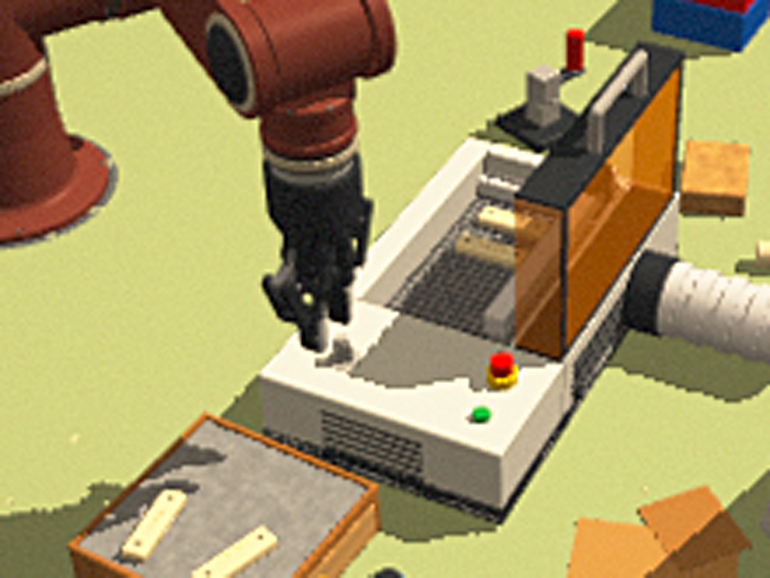

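```bash

python3 -m handwheel '[[0.036,[0,0.038,0.0015],[0,0,0]],[0.036,[0,0.038,0.0015],[0,0,0]],[0.036,[0,0.038,0.0015],[0,0,0]],[0.036,[0,0.038,0.0015],[0,0,0]]]'
python3 -m handwheel '[[0.036,[0,0,0],[-7.1,0,0]],[0.036,[0.01,0,0],[-7.1,0,0]],[0.036,[0.01,0,0],[-7.1,0,0]],[0.036,[0.01,0,0],[-7.1,0,0]],[0.036,[0.01,0,0],[-7.1,0,0]],[0.036,[0.01,0,0],[-7.1,0,0]],[0.036,[0.01,0,0],[-7.1,0,0]],[0.036,[0.01,0,0],[-7.1,0,0]],[0.036,[0.005,0,0],[-7.1,0,0]],[0.036,[0,0,0],[-7.1,0,0]]]'
python3 -m handwheel '[[0.036,[0,0,0],[-0.7,0,0]],[0.036,[0,0,0],[0,0,0]]]'
python3 - <<'E'
from h import *
st();go((.5725,-.3843,.0515),down(-16.8))
snap('scene','x2',(120,190,240,310),5)
E
```

```text
t: 27.3
tool_pos: [0.5742, -0.3778, 0.1795]
tool_rot: [2.206, 0.035, -2.206]
contact_force: [0.6, 1.0, 0.4]
opening: 0.036
t: 28.13
tool_pos: [0.5734, -0.3755, 0.1021]
tool_rot: [1.424, 1.059, -1.425]
contact_force: [-0.8, 0.6, -0.5]
opening: 0.0359
t: 28.3
tool_pos: [0.5743, -0.3769, 0.1044]
tool_rot: [1.421, 1.057, -1.421]
contact_force: [-0.2, 0.3, 0.8]
opening: 0.0359
t 28.3 pos [ 0.5743 -0.3769  0.1044] x [ 0.      0.0003 -1.    ] y [ 0.9577 -0.2877 -0.    ] F [-0.2  0.3  0.8] op 0.0359 q [-0.69  0.29  1.56  0.    1.29 -0.4 ]
shift mm tool [52.9  0.4  7.7] norm 53.5 turn deg [ 0.08 -0.02  0.  ]
```

View pics/x2.png

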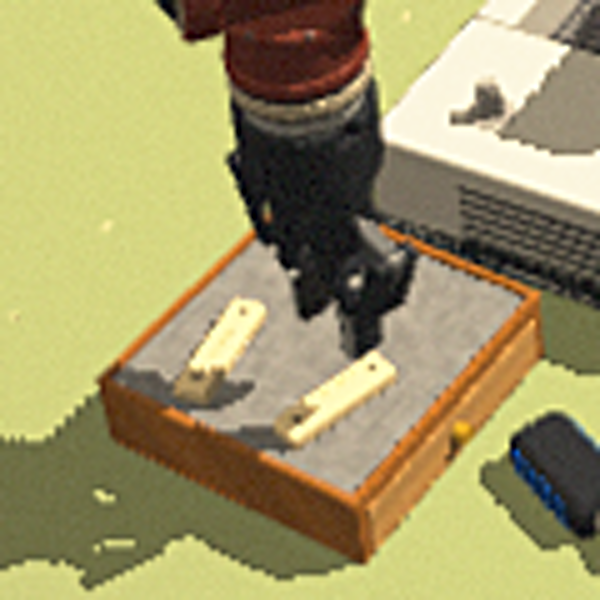

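```bash

python3 -m handwheel '[[0.036,[0.015,0,0.004],[0,0,0]],[0.036,[0.015,0,0.0037],[0,0,0]],[0.036,[0.01,0,0],[0,0,0]],[0.036,[0.006,0,0],[0,0,0]],[0.036,[0.003,0,0],[0,0,0]],[0.036,[0.001,0,0],[0,0,0]],[0.036,[0,0,0],[0,0,0]],[0.036,[0,0,0],[0,0,0]]]'
python3 - <<'E'
from h import *
st();go((.5725,-.3843,.0515),down(-16.8))
E
```

```text
t: 29.02
tool_pos: [0.5719, -0.3858, 0.0549]
tool_rot: [1.42, 1.056, -1.42]
contact_force: [1.1, 0.4, 0.9]
opening: 0.0358
t 29.02 pos [ 0.5719 -0.3858  0.0549] x [ 0.0008 -0.0006 -1.    ] y [ 0.958  -0.2869  0.0009] F [1.1 0.4 0.9] op 0.0358 q [-0.7   0.35  1.57  0.    1.21 -0.41]
shift mm tool [ 3.4  0.1 -1.6] norm 3.8 turn deg [ 0.13  0.02 -0.05]
```

```bash

python3 -m handwheel '[[0.036,[0.003,0,-0.001],[0,0,0]],[0.036,[0,0,0],[0,0,0]],[0,[0,0,0],[0,0,0]],[0,[0,0,0],[0,0,0]],[0,[0,0,0],[0,0,0]],[0,[0,0,0],[0,0,0]],[0,[0,0,0],[0,0,0]]]' 40
python3 - <<'E'
from h import *
st()
E
```

```text
t: 29.6
tool_pos: [0.5721, -0.3847, 0.0517]
tool_rot: [1.42, 1.057, -1.42]
contact_force: [-0.0, -0.0, 0.9]
opening: 0.0203
t 29.6 pos [ 0.5721 -0.3847  0.0517] x [ 0.0005 -0.0004 -1.    ] y [ 0.958  -0.2868  0.0006] F [-0.  -0.   0.9] op 0.0203 q [-0.7   0.36  1.58  0.    1.21 -0.41]
```

```bash

python3 -m handwheel '[[0,[-0.01,0,0],[0,0,0]],[0,[-0.02,0,0],[7.1,0,0]],[0,[-0.02,0,0],[7.1,0,0]],[0,[-0.02,0,0],[7.1,0,0]],[0,[-0.02,0,0],[7.1,0,0]],[0,[-0.02,0,0],[7.1,0,0]],[0,[-0.02,0,0],[7.1,0,0]],[0,[0,0,0],[7.1,0,0]],[0,[0,0,0],[7.1,0,0]],[0,[0,0,0],[7.1,0,0]]]'
python3 -m handwheel '[[0,[0,0,0],[7.1,0,0]],[0,[0,-0.02,0],[0.7,0,0]],[0,[0,-0.037,-0.0006],[0,0,0]],[0,[0,-0.037,-0.0006],[0,0,0]],[0,[0,-0.037,-0.0006],[0,0,0]],[0,[0,-0.037,-0.0006],[0,0,0]],[0,[0,-0.037,-0.0006],[0,0,0]],[0,[0,-0.037,-0.0006],[0,0,0]],[0,[0,-0.037,-0.0006],[0,0,0]],[0,[0,-0.037,-0.0006],[0,0,0]]]'
python3 -m handwheel '[[0,[0,-0.037,-0.0006],[0,0,0]],[0,[0,-0.037,0],[0,0,0]],[0,[0.02,-0.0177,0],[0,0,0]],[0,[0.02,0,0],[0,0,0]],[0,[0,0,0],[0,0,0]],[0,[0,0,0],[0,0,0]]]'
python3 - <<'E'
from h import *
st();go((.5671,.023,.0515),down(-88.5))
snap('scene','p6',(200,80,340,220),4)
E
```

```text
t: 30.43
tool_pos: [0.5719, -0.3848, 0.1826]
tool_rot: [2.139, 0.169, -2.138]
contact_force: [0.6, -1.5, 0.2]
opening: 0.0207
t: 31.27
tool_pos: [0.5669, -0.0669, 0.1819]
tool_rot: [2.208, 0.031, -2.207]
contact_force: [0.6, -1.1, -0.8]
opening: 0.021
t: 31.77
tool_pos: [0.5643, 0.0233, 0.1404]
tool_rot: [2.204, 0.032, -2.21]
contact_force: [0.1, 0.4, -1.7]
opening: 0.0207
t 31.77 pos [0.5643 0.0233 0.1404] x [-0.003  0.    -1.   ] y [ 0.0289 -0.9996 -0.0001] F [ 0.1  0.4 -1.7] op 0.0207 q [-0.09 -0.01  1.84 -0.    1.32  1.45]
shift mm tool [88.9  0.4 -3.1] norm 88.9 turn deg [0.16 0.17 0.01]
```

View pics/p6.png

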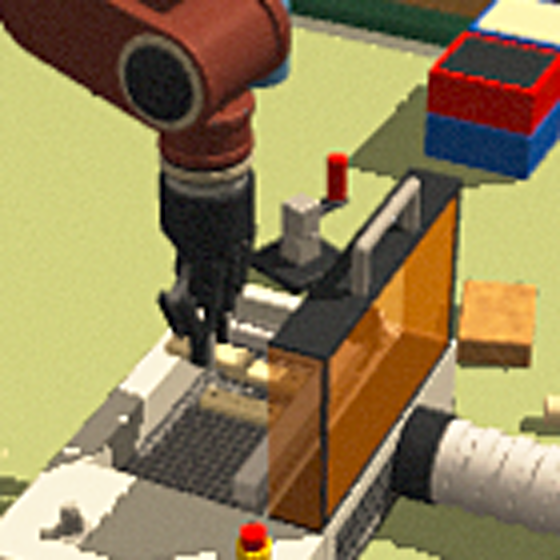

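```bash

python3 -m handwheel '[[0,[0.025,0,-0.002],[0,0,0]],[0,[0.025,0,0],[0,0,0]],[0,[0.016,0,0],[0,0,0]],[0,[0.01,0,0],[0,0,0]],[0,[0.006,0,0],[0,0,0]],[0,[0.002,0,0],[0,0,0]],[0,[0.002,0,0],[0,0,0]],[0,[0.001,0,0],[0,0,0]],[0,[0,0,0],[0,0,0]],[0,[0,0,0],[0,0,0]]]'
python3 - <<'E'
from h import *
st()
E
```

```text
t: 32.65
tool_pos: [0.568, 0.0231, 0.0553]
tool_rot: [2.209, 0.031, -2.205]
contact_force: [-0.5, -0.5, -0.6]
opening: 0.0207
t 32.65 pos [0.568  0.0231 0.0553] x [ 0.0016 -0.0001 -1.    ] y [ 0.0285 -0.9996  0.0002] F [-0.5 -0.5 -0.6] op 0.0207 q [-0.09  0.09  1.88 -0.    1.17  1.45]
```

```bash

python3 -m handwheel '[[0,[0.002,0,0.001],[0,0,0]],[0,[0.0015,0,0],[0,0,0]],[0,[0.001,0,0],[0,0,0]],[0,[0,0,0],[0,0,0]],[0,[0,0,0],[0,0,0]]]'
python3 - <<'E'
from h import *
st()
E
```

```text
t: 33.07
tool_pos: [0.5665, 0.0231, 0.0506]
tool_rot: [2.207, 0.032, -2.207]
contact_force: [-2.3, -0.8, 5.2]
opening: 0.0209
t 33.07 pos [0.5665 0.0231 0.0506] x [-0.0001 -0.     -1.    ] y [ 0.0286 -0.9996  0.    ] F [-2.3 -0.8  5.2] op 0.0209 q [-0.09  0.1   1.89 -0.    1.16  1.45]
```

```bash

python3 -m handwheel '[[0.034,[0,0,0],[0,0,0]],[0.034,[0,0,0],[0,0,0]],[0.034,[0,0,0],[0,0,0]],[0.034,[-0.005,0,0],[0,0,0]],[0.034,[-0.015,0,0],[0,0,0]],[0.034,[-0.025,0,0],[0,0,0]],[0.034,[-0.03,0,0],[0,0,0]],[0.034,[-0.03,0,0],[0,0,0]],[0.034,[-0.025,0,0],[0,0,0]],[0.034,[0,0.0367,0.0078],[0,0,0]]]'
python3 -m handwheel '[[0.036,[0,0.0367,0.0078],[0,0,0]],[0.036,[0,0.0367,0.0078],[0,0,0]],[0.036,[0,0.0367,0.0078],[0,0,0]],[0.036,[0,0.0367,0.0078],[0,0,0]],[0.036,[0,0.0367,0.0078],[0,0,0]],[0.036,[0,0.0367,0.0078],[0,0,0]],[0.036,[0,0.0367,0.0078],[0,0,0]],[0.036,[0,0.0367,0.0078],[0,0,0]],[0.036,[0,0.0367,0.0078],[0,0,0]],[0.036,[0,0.0367,0.0078],[0,0,0]]]'
python3 -m handwheel '[[0.036,[0.01,0,0],[6.95,0,0]],[0.036,[0.01,0,0],[6.95,0,0]],[0.036,[0.01,0,0],[6.95,0,0]],[0.036,[0.01,0,0],[6.95,0,0]],[0.036,[0.01,0,0],[6.95,0,0]],[0.036,[0.01,0,0],[6.95,0,0]],[0.036,[0.01,0,0],[6.95,0,0]],[0.036,[0.005,0,0],[6.95,0,0]],[0.036,[0,0,0],[6.95,0,0]],[0.036,[0,0,0],[6.95,0,0]]]'
python3 -m handwheel '[[0.036,[0,0,0],[6.95,0,0]],[0.036,[0,0,0],[6.95,0,0]],[0.036,[0,0,0],[0,0,0]]]'
python3 - <<'E'
from h import *
st();go((.4917,-.3827,.0515),down(-171.9))
snap('scene','x3',(120,190,240,310),5); snap('top','x3t',(160,100,440,240),2.8)
E
```

```text
t: 33.9
tool_pos: [0.5638, -0.0106, 0.1875]
tool_rot: [2.218, 0.039, -2.19]
contact_force: [0.8, -0.2, 0.8]
opening: 0.0339
t: 34.73
tool_pos: [0.4914, -0.3847, 0.1801]
tool_rot: [2.207, 0.031, -2.207]
contact_force: [-0.3, -0.3, 0.1]
opening: 0.0359
t: 35.57
tool_pos: [0.4918, -0.3826, 0.1041]
tool_rot: [-1.482, 1.004, 1.485]
contact_force: [0.8, 1.1, -0.4]
opening: 0.0358
t: 35.82
tool_pos: [0.4921, -0.3829, 0.1049]
tool_rot: [-1.313, 1.139, 1.313]
contact_force: [-0.2, 0.0, -1.3]
opening: 0.036
t 35.82 pos [ 0.4921 -0.3829  0.1049] x [ 0. -0. -1.] y [-0.99   -0.1413 -0.    ] F [-0.2  0.  -1.3] op 0.036 q [-0.78  0.16  1.72 -0.    1.27  2.22]
shift mm tool [53.4  0.4  0.3] norm 53.4 turn deg [ 0.02 -0.    0.  ]
```

View pics/x3.png

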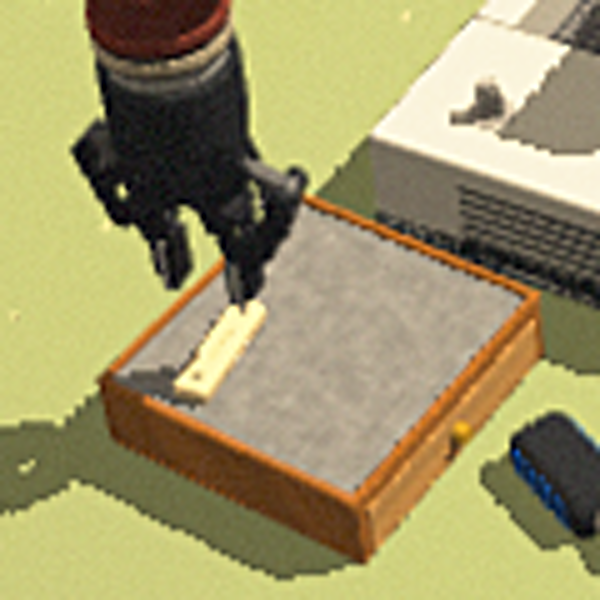

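View pics/x3t.png

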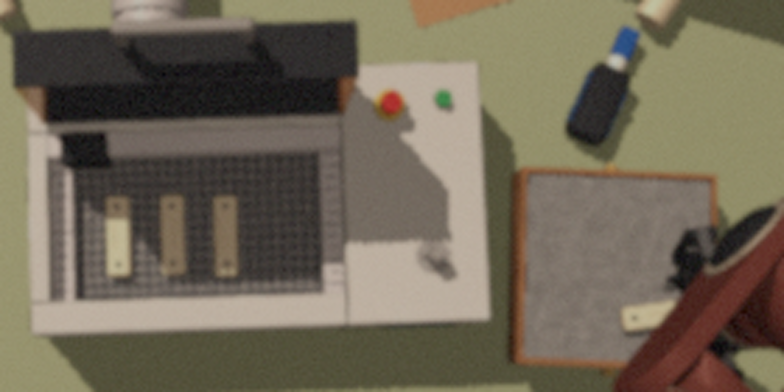

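```bash

python3 -m handwheel '[[0.034,[0.015,0,0],[0,0,0]],[0.034,[0.015,0,0],[0,0,0]],[0.034,[0.01,0,0],[0,0,0]],[0.034,[0.006,0,0],[0,0,0]],[0.034,[0.003,0,0],[0,0,0]],[0.034,[0.001,0,0],[0,0,0]],[0.034,[0,0,0],[0,0,0]],[0.034,[0,0,0],[0,0,0]]]'
python3 - <<'E'
from h import *
st();go((.4917,-.3827,.0515),down(-171.9))
E
```

```text
t: 36.58
tool_pos: [0.4926, -0.3833, 0.0557]
tool_rot: [-1.316, 1.138, 1.313]
contact_force: [0.5, -0.3, 0.9]
opening: 0.034
t 36.58 pos [ 0.4926 -0.3833  0.0557] x [ 0.001 -0.001 -1.   ] y [-0.9897 -0.1435 -0.0008] F [ 0.5 -0.3  0.9] op 0.034 q [-0.78  0.22  1.74 -0.    1.18  2.22]
shift mm tool [4.2 0.8 0.7] norm 4.3 turn deg [ 0.15 -0.06  0.05]
```

```bash

python3 -m handwheel '[[0.034,[0.0035,0,0],[0,0,0]],[0.034,[0,0,0],[0,0,0]],[0,[0,0,0],[0,0,0]],[0,[0,0,0],[0,0,0]],[0,[0,0,0],[0,0,0]],[0,[0,0,0],[0,0,0]],[0,[0,0,0],[0,0,0]]]' 40
python3 - <<'E'
from h import *
st()
E
python3 -m handwheel '[[0,[-0.01,0,0],[0,0,0]],[0,[-0.02,0,0],[0,0,0]],[0,[-0.02,0,0],[-6.95,0,0]],[0,[-0.02,0,0],[-6.95,0,0]],[0,[-0.02,0,0],[-6.95,0,0]],[0,[-0.02,0,0],[-6.95,0,0]],[0,[-0.02,0,0],[-6.95,0,0]],[0,[0,0,0],[-6.95,0,0]],[0,[0,0,0],[-6.95,0,0]],[0,[0,0,0],[-6.95,0,0]]]'
python3 -m handwheel '[[0,[0,0,0],[-6.95,0,0]],[0,[0,0,0],[-6.95,0,0]],[0,[0,0,0],[-6.95,0,0]],[0,[0,0,0],[-6.95,0,0]],[0,[0,-0.02,-0.005],[0,0,0]],[0,[0,-0.035,-0.0085],[0,0,0]],[0,[0,-0.035,-0.0085],[0,0,0]],[0,[0,-0.035,-0.0085],[0,0,0]],[0,[0,-0.035,-0.0085],[0,0,0]],[0,[0,-0.035,-0.0085],[0,0,0]]]'
python3 -m handwheel '[[0,[0,-0.035,-0.0085],[0,0,0]],[0,[0,-0.035,-0.0085],[0,0,0]],[0,[0,-0.035,-0.0085],[0,0,0]],[0,[0,-0.035,-0.0085],[0,0,0]],[0,[0.02,-0.0187,-0.0045],[0,0,0]],[0,[0.02,0,0],[0,0,0]],[0,[0,0,0],[0,0,0]],[0,[0,0,0],[0,0,0]]]'
python3 - <<'E'
from h import *
st();go((.5684,-.027,.0515),down(-88.5))
snap('scene','p7',(200,80,340,220),4)
E
```

```text
t: 37.17
tool_pos: [0.4923, -0.383, 0.0516]
tool_rot: [-1.315, 1.138, 1.314]
contact_force: [0.3, 0.8, 0.7]
opening: 0.0206
t 37.17 pos [ 0.4923 -0.383   0.0516] x [ 0.0004 -0.0003 -1.    ] y [-0.9897 -0.1432 -0.0003] F [0.3 0.8 0.7] op 0.0206 q [-0.78  0.22  1.75  0.    1.18  2.22]
t: 38.0
tool_pos: [0.4923, -0.383, 0.1827]
tool_rot: [-1.973, 0.453, 1.97]
contact_force: [0.2, -0.5, -0.8]
opening: 0.0208
t: 38.83
tool_pos: [0.534, -0.185, 0.1819]
tool_rot: [2.208, 0.031, -2.207]
contact_force: [0.4, -0.2, -0.7]
opening: 0.0206
t: 39.5
tool_pos: [0.5669, -0.0266, 0.1404]
tool_rot: [2.204, 0.032, -2.21]
contact_force: [0.5, 0.3, -0.3]
opening: 0.0207
t 39.5 pos [ 0.5669 -0.0266  0.1404] x [-0.003   0.0003 -1.    ] y [ 0.029  -0.9996 -0.0004] F [ 0.5  0.3 -0.3] op 0.0207 q [-0.18 -0.01  1.83 -0.    1.32  1.36]
shift mm tool [88.9  0.5 -1.7] norm 88.9 turn deg [0.16 0.17 0.02]
```

View pics/p7.png

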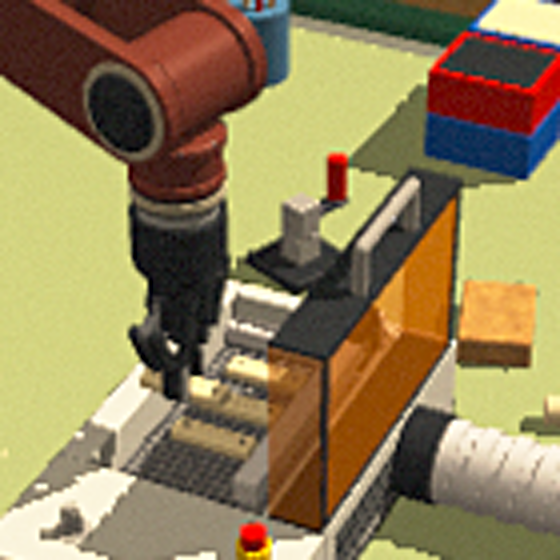

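```bash

python3 -m handwheel '[[0,[0.025,0,-0.001],[0,0,0]],[0,[0.025,0,0],[0,0,0]],[0,[0.016,0,0],[0,0,0]],[0,[0.01,0,0],[0,0,0]],[0,[0.006,0,0],[0,0,0]],[0,[0.002,0,0],[0,0,0]],[0,[0.002,0,0],[0,0,0]],[0,[0.001,0,0],[0,0,0]],[0,[0,0,0],[0,0,0]],[0,[0,0,0],[0,0,0]]]'
python3 -m handwheel '[[0,[0.002,0,0],[0,0,0]],[0,[0.0015,0,0],[0,0,0]],[0,[0.001,0,0],[0,0,0]],[0,[0,0,0],[0,0,0]],[0,[0,0,0],[0,0,0]]]'
python3 - <<'E'
from h import *
st()
E
```

```text
t: 40.38
tool_pos: [0.5697, -0.027, 0.0553]
tool_rot: [2.209, 0.031, -2.205]
contact_force: [0.6, -0.4, -0.2]
opening: 0.0207
t: 40.8
tool_pos: [0.5692, -0.0268, 0.0505]
tool_rot: [2.207, 0.032, -2.207]
contact_force: [-3.0, -0.1, 5.6]
opening: 0.0207
t 40.8 pos [ 0.5692 -0.0268  0.0505] x [ 0.0001 -0.     -1.    ] y [ 0.0286 -0.9996  0.    ] F [-3.  -0.1  5.6] op 0.0207 q [-0.18  0.1   1.88 -0.    1.16  1.36]
```

```bash

python3 -m handwheel '[[0.034,[0,0,0],[0,0,0]],[0.034,[0,0,0],[0,0,0]],[0.034,[0,0,0],[0,0,0]],[0.034,[-0.005,0,0],[0,0,0]],[0.034,[-0.015,0,0],[0,0,0]],[0.034,[-0.02,0,0],[0,0,0]],[0.0,[-0.02,0,0],[-7,0,0]],[0.0,[0,0,0],[-7,0,0]],[0.0,[0,0,0],[-7,0,0]],[0.0,[0,0,0],[-7,0,0]]]'
python3 -m handwheel '[[0,[0,0,0],[-7,0,0]],[0,[0,0,0],[-7,0,0]],[0,[0,0,0],[-7,0,0]],[0,[0,0,0],[-7,0,0]],[0,[0,0,0],[-7,0,0]],[0,[0,0,0],[-7,0,0]],[0,[0,0,0],[-7,0,0]],[0,[0,0,0],[-7,0,0]],[0,[0,0,0],[-6,0,0]],[0,[0,0,0],[0,0,0]]]'
python3 - <<'E'
from h import *
st();
print(at('top',275,180,.049),at('top',275,180,.066),at('top',282,180,.066),at('top',280,200,.09))
go((.5691,-.053,.09),down(1.5))
E
```

```text
t: 41.63
tool_pos: [0.5694, -0.0269, 0.1108]
tool_rot: [1.928, 0.515, -1.926]
contact_force: [-0.2, 0.1, -0.9]
opening: -0.0001
t: 42.47
tool_pos: [0.569, -0.0269, 0.11]
tool_rot: [1.187, 1.223, -1.187]
contact_force: [0.7, -0.9, 0.4]
opening: 0.0004
t 42.47 pos [ 0.569  -0.0269  0.11  ] x [ 0.0001 -0.     -1.    ] y [0.9995 0.0301 0.0001] F [ 0.7 -0.9  0.4] op 0.0004 q [-0.18  0.03  1.85 -0.    1.27 -0.21]
[ 0.5762 -0.0685  0.049 ] [ 0.5745 -0.0675  0.066 ] [ 0.5744 -0.0857  0.066 ] [ 0.5209 -0.0783  0.09  ]
shift mm tool [20.  -0.7 26.1] norm 32.9 turn deg [ 0.22  0.   -0.01]
```

```bash

python3 -m handwheel '[[0,[0,0,0.0131],[0,0,0]],[0,[0,0,0.013],[0,0,0]],[0,[0.02,0,0],[0,0,0]],[0,[0.02,0,0],[0,0,0]],[0,[0.01,0,0],[0,0,0]],[0,[0.005,0,0],[0,0,0]],[0,[0.001,0,0],[0,0,0]],[0,[0.001,0,0],[0,0,0]],[0,[0,0,0],[0,0,0]],[0,[0,0,0],[0,0,0]]]'
python3 - <<'E'
from h import *
st()
E
```

```text
t: 43.3
tool_pos: [0.5706, -0.0531, 0.054]
tool_rot: [1.189, 1.221, -1.187]
contact_force: [0.1, -0.4, -0.2]
opening: 0.0003
t 43.3 pos [ 0.5706 -0.0531  0.054 ] x [ 0.0019 -0.0005 -1.    ] y [0.9996 0.0285 0.0019] F [ 0.1 -0.4 -0.2] op 0.0003 q [-0.22  0.11  1.87 -0.    1.16 -0.25]
```

```bash

python3 -m handwheel '[[0,[0.002,0,0],[0,0,0]],[0,[0.001,0,0],[0,0,0]],[0,[0.001,0,0],[0,0,0]],[0,[0,0,0],[0,0,0]],[0,[0,0,0],[0,0,0]]]'
python3 -m handwheel '[[0,[0.001,0,0],[0,0,0]],[0,[0,0,0],[0,0,0]],[0,[0,0,0],[0,0,0]]]'
python3 - <<'E'
from h import *
st()
E
```

```text
t: 43.72
tool_pos: [0.57, -0.053, 0.0491]
tool_rot: [1.188, 1.222, -1.188]
contact_force: [-0.4, 0.4, 2.0]
opening: -0.0
t: 43.97
tool_pos: [0.57, -0.0529, 0.049]
tool_rot: [1.188, 1.223, -1.188]
contact_force: [-3.3, -0.2, 6.2]
opening: 0.0002
t 43.97 pos [ 0.57   -0.0529  0.049 ] x [ 0.  0. -1.] y [0.9996 0.0286 0.    ] F [-3.3 -0.2  6.2] op 0.0002 q [-0.22  0.11  1.87  0.    1.16 -0.25]
```

```bash

python3 -m handwheel '[[0,[-0.015,0,0],[0,0,0]],[0,[-0.012,0,0],[0,0,0]],[0,[0,0,0.017],[0,0,0]],[0,[0,0,0],[0,0,0]],[0,[0.004,0,0],[0,0,0]],[0,[0.002,0,0],[0,0,0]],[0,[0,0,0],[0,0,0]],[0,[0,0,0],[0,0,0]]]'
python3 - <<'E'
from h import *
st()
E
```

```text
t: 44.63
tool_pos: [0.5695, -0.0694, 0.0679]
tool_rot: [1.188, 1.224, -1.189]
contact_force: [0.1, 0.0, -0.5]
opening: -0.0003
t 44.63 pos [ 0.5695 -0.0694  0.0679] x [-0.0017  0.0006 -1.    ] y [ 0.9996  0.0288 -0.0017] F [ 0.1  0.  -0.5] op -0.0003 q [-0.25  0.09  1.86  0.    1.19 -0.28]
```

```bash

python3 -m handwheel '[[0,[0.001,0,0],[0,0,0]],[0,[0,0,0],[0,0,0]],[0,[0,0,0],[0,0,0]]]'
python3 -m handwheel '[[0,[0.001,0,0],[0,0,0]],[0,[0,0,0],[0,0,0]],[0,[0,0,0],[0,0,0]]]'
python3 - <<'E'
from h import *
st()
E
```

```text
t: 44.88
tool_pos: [0.5702, -0.0697, 0.0677]
tool_rot: [1.188, 1.223, -1.188]
contact_force: [0.1, 0.6, 0.0]
opening: -0.0001
t: 45.13
tool_pos: [0.5702, -0.0699, 0.0668]
tool_rot: [1.188, 1.223, -1.188]
contact_force: [-0.3, -0.0, 0.0]
opening: 0.0001
t 45.13 pos [ 0.5702 -0.0699  0.0668] x [-0.0001  0.     -1.    ] y [ 0.9996  0.0285 -0.0001] F [-0.3 -0.   0. ] op 0.0001 q [-0.25  0.09  1.86 -0.    1.19 -0.28]
```

```bash

python3 -m handwheel '[[0,[0.001,0,0],[0,0,0]],[0,[0,0,0],[0,0,0]],[0,[0,0,0],[0,0,0]]]'
python3 -m handwheel '[[0,[0.0005,0,0],[0,0,0]],[0,[0,0,0],[0,0,0]],[0,[0,0,0],[0,0,0]]]'
python3 - <<'E'
from h import *
st()
E
```

```text
t: 45.38
tool_pos: [0.5705, -0.07, 0.0661]
tool_rot: [1.188, 1.222, -1.188]
contact_force: [-0.1, 0.4, 2.2]
opening: 0.0001
t: 45.63
tool_pos: [0.5705, -0.07, 0.066]
tool_rot: [1.188, 1.222, -1.188]
contact_force: [-1.9, 0.4, 5.3]
opening: -0.0
t 45.63 pos [ 0.5705 -0.07    0.066 ] x [ 0.0004 -0.0001 -1.    ] y [0.9996 0.0285 0.0004] F [-1.9  0.4  5.3] op -0.0 q [-0.25  0.09  1.86 -0.    1.19 -0.28]
```

```bash

python3 -m handwheel '[[0,[-0.03,0,0],[0,0,0]],[0,[-0.03,0,0],[0,0,0]],[0,[-0.03,0,0],[0,0,0]],[0,[-0.03,-0.02,0],[0,0,0]],[0,[0,-0.035,0],[0,0,0]],[0,[0,-0.035,0],[0,0,0]],[0,[0,0,0],[0,0,0]]]'
python3 - <<'E'
from h import *
st()
px=lambda a,b:(70+(a+.5)/8-.5,180+(b+.5)/8-.5)
ps=lambda a,b:(190+(a+.5)/5-.5,105+(b+.5)/5-.5)
k=at('top',*px(105,250),.108);h=at('top',*px(280,305),.077)
print('knob',k,'hub',h,np.linalg.norm((k-h)[:2]),'yaw',np.degrees(np.arctan2(*(k-h)[1::-1])))
hc=[at('top',*px(*c),.077) for c in((245,250),(338,265),(305,362),(225,335))]
print('hubc',np.mean(hc,0),hc)
print('scene hub',at('scene',*ps(427,130),.077),'knob',at('scene',*ps(472,73),.108))
c=np.array([at('top',*px(*c),.015) for c in((285,160),(497,250),(403,455),(190,375))]); print('stand',c.mean(0),np.linalg.norm(np.diff(c,axis=0),axis=1),np.degrees(np.arctan2(*(c[0]-c[1])[1::-1])))
snap('top','st',(70,180,140,250),8); snap('scene','ss',(250,100,310,160),9); snap('top','sh',(280,150,350,220),8);snap('scene','shs',(190,180,260,250),8)
for n in('top','scene'):
  ctrl.get_image(n)
  for th,z in(('stand_pin',.015),('crank',.015),('crank_knob',.087),('shaft_foot',.09)):
    for s,u in tip(th,n): print(th,n,s,np.round(u,1),at(n,*u,z))
E
```

```text
t: 46.22
tool_pos: [0.475, -0.0717, 0.1832]
tool_rot: [1.187, 1.226, -1.192]
contact_force: [0.5, -0.1, -0.9]
opening: 0.0003
t 46.22 pos [ 0.475  -0.0717  0.1832] x [-0.0045  0.0007 -1.    ] y [ 0.9996  0.0279 -0.0045] F [ 0.5 -0.1 -0.9] op 0.0003 q [-0.3  -0.27  1.99 -0.    1.42 -0.33]
knob [0.4942 0.416  0.108 ] hub [0.4776 0.37   0.077 ] 0.04888638215275443 yaw 70.20174867342578
hubc [0.4783 0.3706 0.077 ] [array([0.4952, 0.3816, 0.077 ]), array([0.4903, 0.3518, 0.077 ]), array([0.4594, 0.3617, 0.077 ]), array([0.4681, 0.3873, 0.077 ])]
scene hub [0.4766 0.366  0.077 ] knob [0.4927 0.4135 0.108 ]
stand [0.4775 0.3664 0.015 ] [0.078  0.0748 0.0766] 66.98727125754654
stand_pin top 0.6 [113.9 215.4] [0.4852 0.3629 0.015 ]
crank top 0.64 [111.9 218.9] [0.4758 0.3681 0.015 ]
crank_knob top 0.82 [ 83.  213.7] [0.4876 0.422  0.087 ]
shaft_foot top 0.55 [260.6 181.1] [ 0.5693 -0.0292  0.09  ]
stand_pin scene 0.53 [270.7 142.9] [0.4584 0.3644 0.015 ]
crank scene 0.52 [274.7 142.5] [0.4715 0.3743 0.015 ]
crank_knob scene 0.49 [284.1 125.2] [0.4981 0.404  0.087 ]
shaft_foot scene 0.55 [216.5 213. ] [ 0.5391 -0.1724  0.09  ]
```

View pics/st.png

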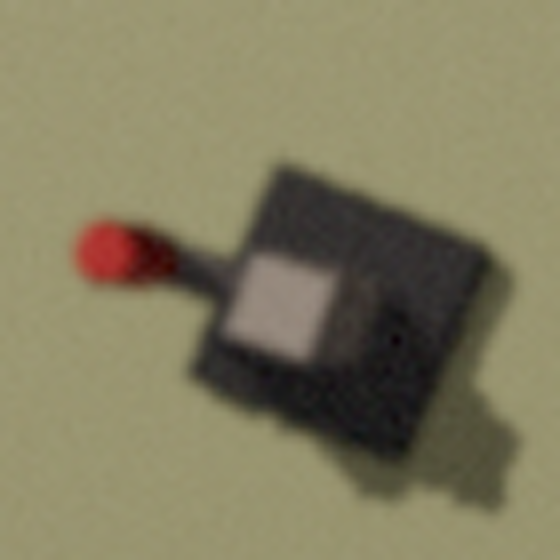

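View pics/ss.png

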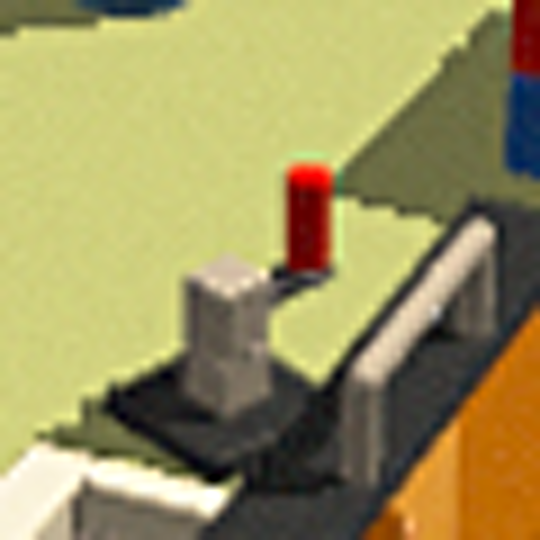

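View pics/sh.png

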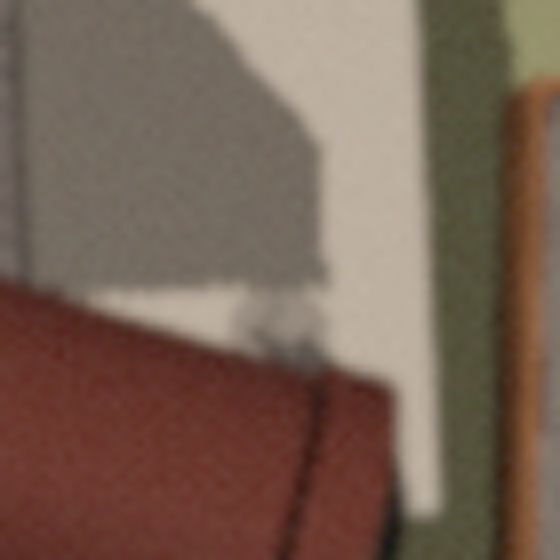

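View pics/shs.png

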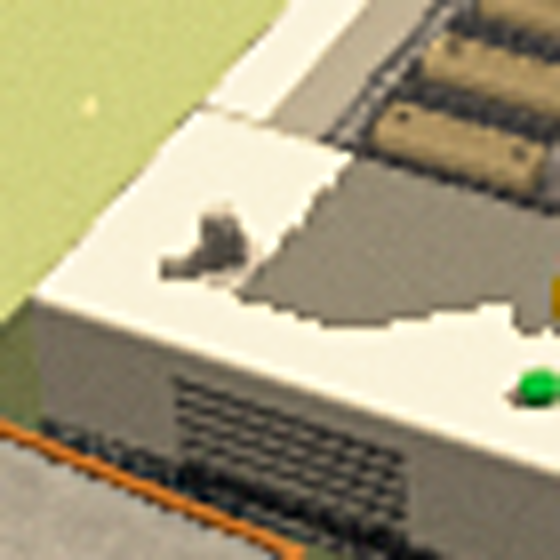

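```bash

python3 -m handwheel '[[0.05,[0,0.0012,-0.0366],[0,0,0]],[0.05,[0,0.0012,-0.0366],[0,0,0]],[0.05,[0,0.0012,-0.0366],[0,0,0]],[0.05,[0,0.0012,-0.0366],[0,0,0]],[0.05,[0,0.0012,-0.0366],[0,0,0]],[0.05,[0,0.0012,-0.0366],[0,0,0]],[0.05,[0,0.0012,-0.0366],[0,0,0]],[0.05,[0,0.0012,-0.0366],[0,0,0]],[0.05,[0,0.0012,-0.0366],[0,0,0]],[0.05,[0,0.0012,-0.0366],[0,0,0]]]'
python3 -m handwheel '[[0.05,[0,0.0012,-0.0366],[0,0,0]],[0.05,[0,0.0012,-0.0366],[0,0,0]],[0.05,[0,0,0],[7.1,0,0]],[0.05,[0,0,0],[7.1,0,0]],[0.05,[0,0,0],[7.1,0,0]],[0.05,[0,0,0],[0,0,0]],[0.05,[0,0,0],[0,0,0]]]'
python3 - <<'E'
from h import *
st()
go((.4775,.368,.11),down(-19.8))
snap('top','sh2',(285,160,345,220),10);snap('scene','shs2',(200,195,240,235),15);snap('scene','ss2',(240,60,320,160),6)
for n in('top','scene'):
    for s,u in tip('shaft_foot',n,2): print(n,s,np.round(u,1),at(n,*u,.09))
    for r in ctrl.silhouettes('shaft_foot',n)[:2]: print(r['score'],r['box'])
E
```

```text
t: 47.75
tool_pos: [0.4815, 0.2957, 0.1854]
tool_rot: [1.188, 1.222, -1.188]
contact_force: [0.7, 0.4, -0.0]
opening: 0.0501
t: 48.33
tool_pos: [0.4821, 0.367, 0.1851]
tool_rot: [1.455, 1.029, -1.455]
contact_force: [0.2, 0.6, 0.2]
opening: 0.0499
t 48.33 pos [0.4821 0.367  0.1851] x [-0.0002 -0.0001 -1.    ] y [ 0.9427 -0.3335 -0.0002] F [0.2 0.6 0.2] op 0.0499 q [0.53 0.04 1.7  0.   1.4  0.87]
shift mm tool [75.1 -4.7  0.6] norm 75.3 turn deg [0.32 0.01 0.01]
top 0.59 [315.7 191.1] [ 0.5433 -0.1696  0.09  ]
0.21 [251.5, 143.6, 172.8, 159.0]
scene 0.62 [276.  180.2] [0.6303 0.0623 0.09  ]
scene 0.42 [218.2 215.2] [ 0.5493 -0.1789  0.09  ]
0.51 [218.2, 209.8, 7.5, 5.7]
```

View pics/sh2.png

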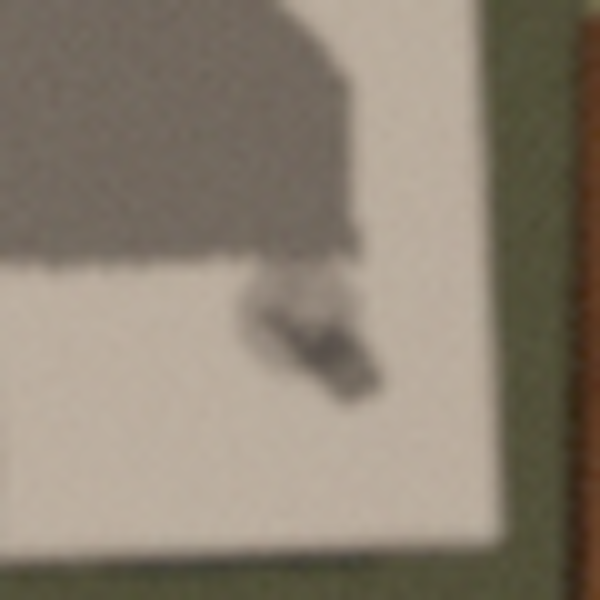

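View pics/shs2.png

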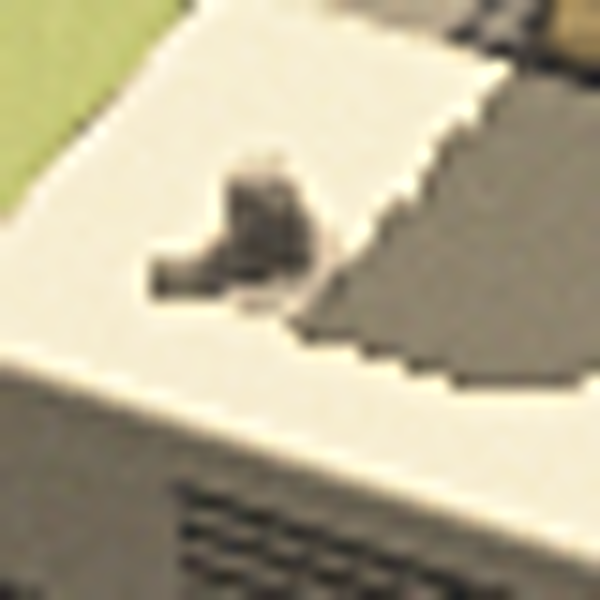

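View pics/ss2.png

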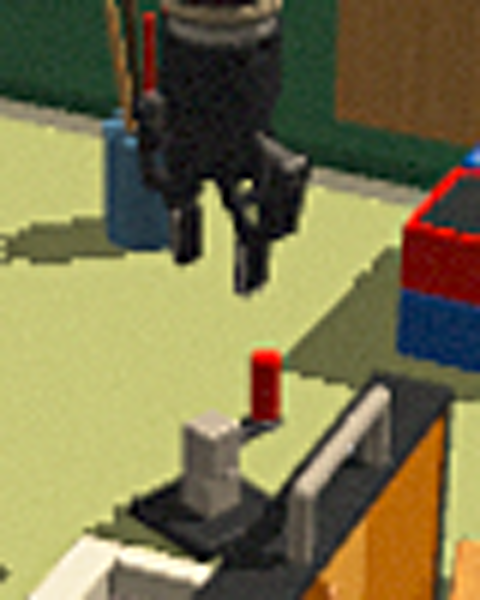

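```bash

cat > ov.py <<'E'
from h import *
import sys
def overlay(x,y,yaw,tag):
    out=[]
    for n,(x0,y0,x1,y1),s in(('top',(300,175,330,205),13),('scene',(205,200,232,227),14)):
        im=IM[n][y0:y1,x0:x1,::-1]; im=cv2.resize(im,None,fx=s,fy=s,interpolation=cv2.INTER_NEAREST)
        def P(p): q=proj(n,p); return tuple(int(round(v)) for v in ((q[0]-x0+.5)*s,(q[1]-y0+.5)*s))
        c,si=np.cos(np.radians(yaw)),np.sin(np.radians(yaw))
        def sq(h,z): return [P((x+c*a*h-si*b*h,y+si*a*h+c*b*h,z)) for a,b in((1,1),(1,-1),(-1,-1),(-1,1))]
        A,B,C=sq(.007,.09),sq(.007,.11),sq(.005,.115)
        for q,col in((A,(255,0,0)),(B,(0,255,0)),(C,(0,0,255))):
            for i in range(4): cv2.line(im,q[i],q[(i+1)%4],col,1)
        for i in range(4): cv2.line(im,A[i],B[i],(255,255,0),1)
        out.append(im)
    h=max(o.shape[0] for o in out); out=[cv2.copyMakeBorder(o,0,h-o.shape[0],0,4,cv2.BORDER_CONSTANT) for o in out]
    cv2.imwrite(f'pics/{tag}.png',np.hstack(out))
IM={n:ctrl.get_image(n) for n in('top','scene')}
np.savez('imgs.npz',**IM)
E
python3 - <<'E'
from ov import *
for n in IM: print(n,ray(n,250,190)[0])
print(at('top',314.55,191.05,.09))
overlay(.5433,-.1675,1.5,'ov1')
overlay(.5433,-.1675,30,'ov2')
E
```

```text
top [0.4476 0.0105 1.3313]
scene [ 1.1976 -1.1073  1.0811]
[ 0.5435 -0.1667  0.09  ]
```

View pics/ov1.png

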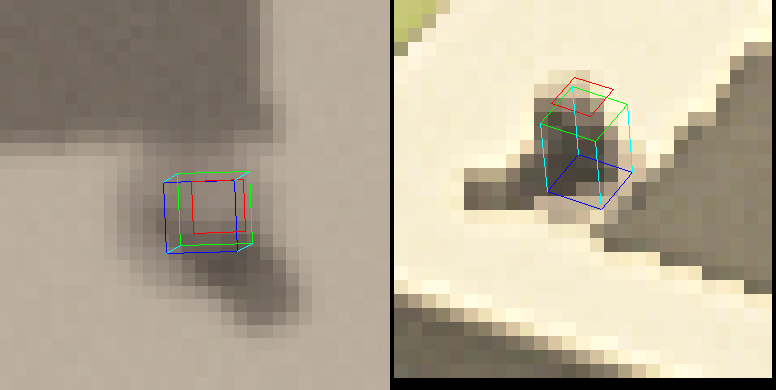

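View pics/ov2.png

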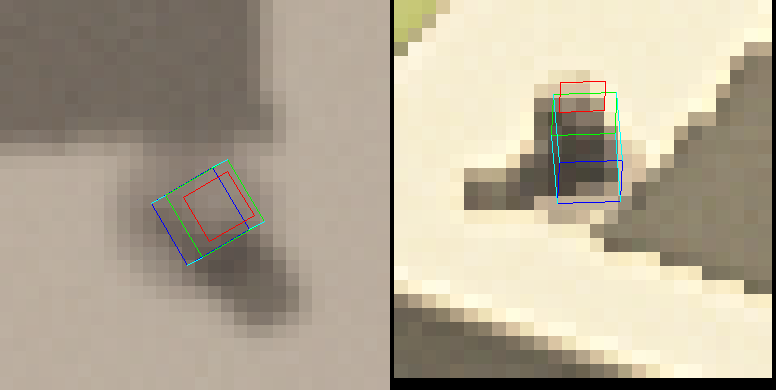

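```bash

cat > fit.py <<'E'
from h import *
Z=np.load('imgs.npz'); im=Z['scene'].astype(float).mean(2)
x0,y0,x1,y1=211,202,224,215; S=8
I=im[y0:y1,x0:x1]
K,M,t=cam('scene'); campos=-M.T@t
# light dir toward sun: est from hood etc unknown; shadow as free region: exclude pixels left of shaft low
W=np.ones_like(I); W[8:,:4]=0   # shadow region lower-left
def cover(x,y,yaw,off):
    c,s=np.cos(np.radians(yaw)),np.sin(np.radians(yaw))
    def pt(a,b,z): q=K@(M@np.array([x+c*a-s*b,y+s*a+c*b,z])+t); return (q[0]/q[2]+off[0]-x0+.5)*S,(q[1]/q[2]+off[1]-y0+.5)*S
    L=np.zeros(((y1-y0)*S,(x1-x0)*S),np.uint8)
    def poly(ps,l): cv2.fillConvexPoly(L,np.round(ps).astype(np.int32),l)
    # boss: r 15
    poly([pt(.0150*np.cos(a),.0150*np.sin(a),.0905) for a in np.linspace(0,6.28,40)],1)
    cx,cy=campos[0]-x,campos[1]-y
    for h,z0,z1 in((.007,.09,.11),(.005,.11,.115)):
        for i,(a,b) in enumerate(((1,0),(0,1),(-1,0),(0,-1))):
            n=(c*a-s*b,s*a+c*b)
            if n[0]*cx+n[1]*cy>0:
                # which side on picture: by normal angle relative to cam
                l=2 if (n[0]*cy-n[1]*cx)>0 else 3
                u=(a*h+b*h,b*h-a*h);v=(a*h-b*h,b*h+a*h)
                poly([pt(*u,z0),pt(*v,z0),pt(*v,z1),pt(*u,z1)],l)
        poly([pt(a*h,b*h,z1) for a,b in((1,1),(1,-1),(-1,-1),(-1,1))],4)
    C=np.stack([(L==k).reshape(y1-y0,S,x1-x0,S).mean((1,3)) for k in range(5)],-1)
    return C
res=[]
for yaw in range(0,90,6):
  for dx in np.arange(-2.5,1.6,.5):
    for dy in np.arange(-1.5,1.6,.5):
      A=cover(.5425,-.168,yaw,(dx,dy)); w=W.ravel()>0
      A=A.reshape(-1,5)[w]; b=I.ravel()[w]
      sol,_,_,_=np.linalg.lstsq(np.r_[A,.05*np.eye(5)],np.r_[b,np.ones(5)*5],rcond=None)
      res.append((np.sqrt(np.mean((A@sol-b)**2)),yaw,dx,dy,sol.round()))
res.sort(key=lambda r:r[0])
for r in res[:12]: print(r)
best={}
for r in res: best.setdefault(r[1],r[0])
print(sorted(best.items()))
E
python3 fit.py
```

```text
(np.float64(24.46456802012228), 42, np.float64(-0.5), np.float64(-0.5), array([228., 169., -28.,  77., 190.]))
(np.float64(24.74602456804348), 24, np.float64(-1.0), np.float64(-0.5), array([226., 164.,  76.,  59., 192.]))
(np.float64(24.815554901972178), 48, np.float64(-0.5), np.float64(-0.5), array([228., 170.,  49.,  82., 190.]))
(np.float64(24.995782566155935), 42, np.float64(-0.5), np.float64(0.0), array([228., 168., -35.,  86., 154.]))
(np.float64(25.113240673728598), 30, np.float64(-1.0), np.float64(-0.5), array([226., 162.,  77.,  -1., 185.]))
(np.float64(25.17670186289356), 48, np.float64(-0.5), np.float64(0.0), array([229., 167.,  50.,  90., 154.]))
(np.float64(25.392568618146175), 42, np.float64(-1.0), np.float64(-0.5), array([226., 165.,  91.,  72., 179.]))
(np.float64(25.44839400767883), 18, np.float64(-1.0), np.float64(-0.5), array([227., 168.,  76.,  81., 192.]))
(np.float64(25.497892446597675), 48, np.float64(-1.0), np.float64(-0.5), array([227., 171.,  97.,  72., 183.]))
(np.float64(25.499434713238365), 48, np.float64(-0.5), np.float64(0.5), array([228., 158.,  56.,  98., 124.]))
(np.float64(25.592224991467802), 42, np.float64(-0.5), np.float64(0.5), array([228., 157., -19.,  95., 123.]))
(np.float64(25.681294322291397), 54, np.float64(-0.5), np.float64(0.5), array([229., 161.,  79., 100., 122.]))
[(0, np.float64(27.69128423598052)), (6, np.float64(27.367072242395604)), (12, np.float64(26.450031306559165)), (18, np.float64(25.44839400767883)), (24, np.float64(24.74602456804348)), (30, np.float64(25.113240673728598)), (36, np.float64(26.05373455032046)), (42, np.float64(24.46456802012228)), (48, np.float64(24.815554901972178)), (54, np.float64(25.681294322291397)), (60, np.float64(26.016459727164744)), (66, np.float64(26.37883499480172)), (72, np.float64(26.91929321875001)), (78, np.float64(27.503051171942737)), (84, np.float64(27.738611051014782))]
```

```bash

python3 -m handwheel '[[0.05,[0.02,-0.0047,0.0006],[0,0,0]],[0.05,[0.025,0,0],[0,0,0]],[0.05,[0.025,0,0],[0,0,0]],[0.05,[0.025,0,0],[0,0,0]],[0.05,[0.02,0,0],[0,0,0]],[0.05,[0.01,0,0],[0,0,0]],[0.05,[0.005,0,0],[0,0,0]],[0.05,[0,0,0],[0,0,0]],[0.05,[0,0,0],[0,0,0]]]'
python3 - <<'E'
from h import *
st()
go((.4775,.368,.045),down(-19.8))
snap('scene','ss3',(240,60,320,160),6);snap('top','st3',(70,170,150,250),7)
E
```

```text
t: 49.53
tool_pos: [0.4783, 0.3684, 0.0564]
tool_rot: [1.459, 1.027, -1.456]
contact_force: [-0.2, 0.2, 0.6]
opening: 0.05
t 49.53 pos [0.4783 0.3684 0.0564] x [ 0.0015  0.0008 -1.    ] y [ 0.9417 -0.3365  0.0011] F [-0.2  0.2  0.6] op 0.05 q [ 0.53  0.17  1.79 -0.    1.18  0.88]
shift mm tool [11.4 -0.6  0.6] norm 11.5 turn deg [ 0.14 -0.07 -0.06]
```

View pics/ss3.png

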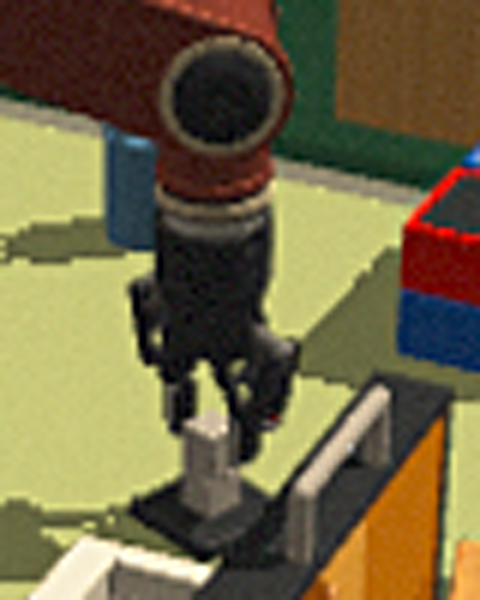

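Fingers straddle the hub (around 210,430 in the crop). Lower 10 mm more and close.

```bash

python3 -m handwheel '[[0.05,[0.006,0,0],[0,0,0]],[0.05,[0.004,0,0],[0,0,0]],[0.05,[0,0,0],[0,0,0]],[0,[0,0,0],[0,0,0]],[0,[0,0,0],[0,0,0]],[0,[0,0,0],[0,0,0]],[0,[0,0,0],[0,0,0]],[0,[0,0,0],[0,0,0]]]' 25
python3 - <<'E'
from h import *
st()
E
python3 -m handwheel '[[0,[0,0,0],[0,0,0]],[0,[0,0,0],[0,0,0]]]' 70
python3 - <<'E'
from h import *
st()
E
```

```text
t: 50.3
tool_pos: [0.4774, 0.368, 0.0453]
tool_rot: [1.457, 1.027, -1.458]
contact_force: [0.3, -0.6, -0.7]
opening: 0.0275
t 50.3 pos [0.4774 0.368  0.0453] x [-0.0002  0.     -1.    ] y [ 0.9417 -0.3366 -0.0002] F [ 0.3 -0.6 -0.7] op 0.0275 q [0.53 0.18 1.8  0.   1.16 0.88]
t: 50.47
tool_pos: [0.4776, 0.368, 0.0454]
tool_rot: [1.457, 1.027, -1.457]
contact_force: [-0.1, -0.4, -0.9]
opening: 0.0271
t 50.47 pos [0.4776 0.368  0.0454] x [ 0.0001  0.0001 -1.    ] y [ 0.9417 -0.3366  0.    ] F [-0.1 -0.4 -0.9] op 0.0271 q [0.53 0.18 1.8  0.   1.16 0.88]
```

```bash

python3 -m handwheel '[[0,[-0.01,0,0],[0,0,0]],[0,[-0.02,0,0],[0,0,0]],[0,[-0.03,0,0],[0,0,0]],[0,[-0.03,0,0],[0,0,0]],[0,[-0.03,0,0],[0,0,0]],[0,[-0.025,0,0],[0,0,0]],[0,[0,0,0],[0,0,0]]]'
python3 - <<'E'
from h import *
st()
go((.54,-.169,.19),down(-19.66)); go((.54,-.169,.19),down(-58))
snap('scene','ss4',(240,60,320,160),6)
E
```

```text
t: 51.05
tool_pos: [0.4806, 0.3697, 0.1983]
tool_rot: [1.468, 1.026, -1.446]
contact_force: [1.5, 1.0, -0.8]
opening: 0.0269
t 51.05 pos [0.4806 0.3697 0.1983] x [ 0.0106  0.0061 -0.9999] y [ 0.9416 -0.3365  0.0079] F [ 1.5  1.  -0.8] op 0.0269 q [ 0.53  0.02  1.7  -0.    1.41  0.88]
shift mm tool [  5.6 237.2 487.4] norm 542.1 turn deg [-0.   -0.53 -0.45]
shift mm tool [  5.6 237.2 487.4] norm 542.1 turn deg [38.34 -0.67 -0.26]
```

View pics/ss4.png

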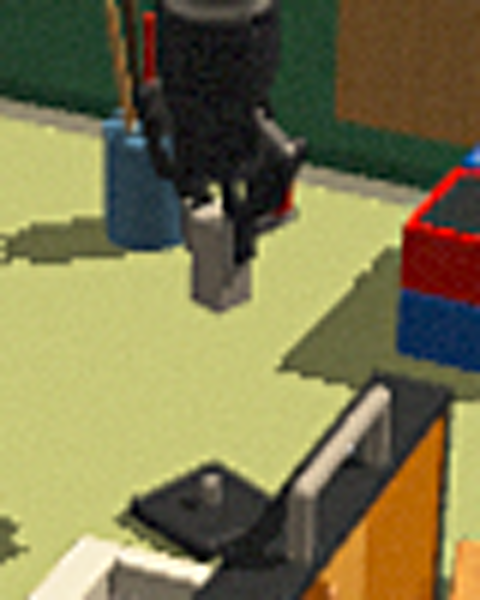

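```bash

python3 -m handwheel '[[0,[0,0.0158,0.0325],[0,0,0]],[0,[0,0.0158,0.0325],[0,0,0]],[0,[0,0.0158,0.0325],[0,0,0]],[0,[0,0.0158,0.0325],[0,0,0]],[0,[0,0.0158,0.0325],[0,0,0]],[0,[0,0.0158,0.0325],[0,0,0]],[0,[0,0.0158,0.0325],[0,0,0]],[0,[0,0.0158,0.0325],[0,0,0]],[0,[0,0.0158,0.0325],[0,0,0]],[0,[0,0.0158,0.0325],[0,0,0]]]'
python3 -m handwheel '[[0,[0,0.0158,0.0325],[0,0,0]],[0,[0,0.0158,0.0325],[0,0,0]],[0,[0,0.0158,0.0325],[0,0,0]],[0,[0,0.0158,0.0325],[0,0,0]],[0,[0,0.008,0.016],[6.4,0,0]],[0,[0,0,0],[6.4,0,0]],[0,[0,0,0],[6.4,0,0]],[0,[0,0,0],[6.4,0,0]],[0,[0,0,0],[6.4,0,0]],[0,[0,0,0],[6.3,0,0]]]'
python3 -m handwheel '[[0,[0,0,0],[0,0,0]],[0,[0,0,0],[0,0,0]]]'
python3 - <<'E'
from h import *
st()
go((.5415,-.169,.15),down(-58))
snap('scene','sf1',(185,150,255,230),7);snap('top','st6',(80,180,150,250),8);snap('top','st7',(290,160,350,220),8)
E
```

```text
t: 51.93
tool_pos: [0.5154, 0.0071, 0.1879]
tool_rot: [1.456, 1.029, -1.46]
contact_force: [0.7, -0.3, -1.8]
opening: 0.0269
t: 52.77
tool_pos: [0.5335, -0.1524, 0.1876]
tool_rot: [1.906, 0.545, -1.913]
contact_force: [0.6, -0.1, -2.6]
opening: 0.0269
t: 52.93
tool_pos: [0.5338, -0.1523, 0.1883]
tool_rot: [1.901, 0.551, -1.906]
contact_force: [-0.2, -0.1, -1.7]
opening: 0.0272
t 52.93 pos [ 0.5338 -0.1523  0.1883] x [-0.003   0.0012 -1.    ] y [ 0.5327 -0.8463 -0.0026] F [-0.2 -0.1 -1.7] op 0.0272 q [-0.41 -0.08  1.82 -0.    1.41  0.6 ]
shift mm tool [38.3 18.3  2.3] norm 42.5 turn deg [0.19 0.11 0.15]
```

View pics/sf1.png

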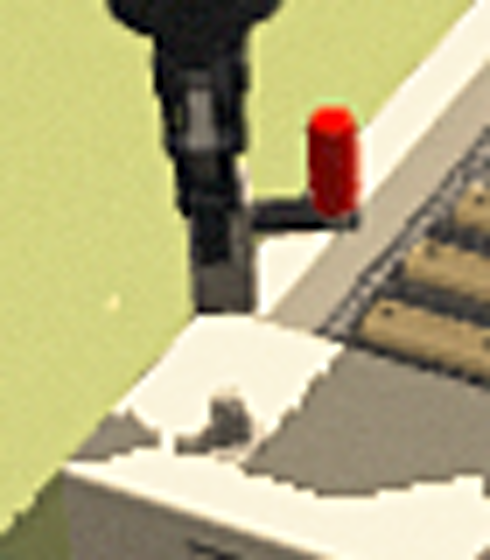

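View pics/st6.png

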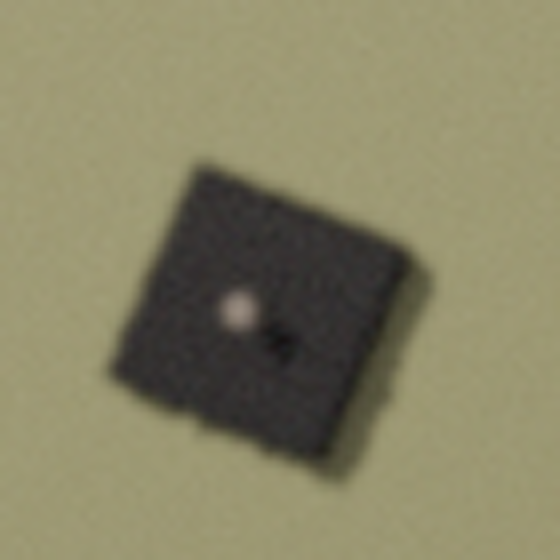

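```bash

python3 -m handwheel '[[0,[0.01,0.009,0.0012],[0,0,0]],[0,[0.015,0.0093,0.0011],[0,0,0]],[0,[0.008,0,0],[0,0,0]],[0,[0,0,0],[0,0,0]],[0,[0,0,0],[0,0,0]]]'
python3 - <<'E'
from h import *
st()
print('pin',at('top',80+239.5/8-.5,180+312.5/8-.5,.033), 'proj old hub',proj('scene',(.5338,-.1523,.158)))
p,_=T(); c=proj('scene',p-[0,0,.0304]); print('hub bottom proj now',c,'crop px',((c-[200,180]+.5)*14))
for q in((.5425,-.168,.115),(.5415,-.169,.115)): print(proj('scene',q),(proj('scene',q)-[200,180]+.5)*14)
snap('scene','sf2',(200,180,240,220),14)
E
```

```text
t: 53.5
tool_pos: [0.5419, -0.1692, 0.156]
tool_rot: [1.904, 0.549, -1.907]
contact_force: [-0.1, -0.3, -1.9]
opening: 0.0273
t 53.5 pos [ 0.5419 -0.1692  0.156 ] x [-0.0023  0.0013 -1.    ] y [ 0.5304 -0.8477 -0.0023] F [-0.1 -0.3 -1.9] op 0.0273 q [-0.43 -0.02  1.82  0.    1.35  0.58]
pin [0.4763 0.3697 0.033 ] proj old hub [216.9661 191.9122]
hub bottom proj now [217.0298 203.9343] crop px [245.4168 342.0807]
[217.6365 206.3942] [253.9104 376.519 ]
[217.191  206.4867] [247.6741 377.8136]
```

View pics/sf2.png

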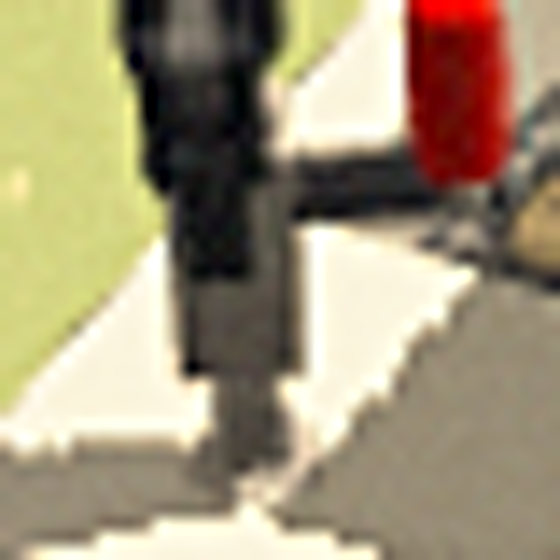

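```bash

python3 -m handwheel '[[0,[0.004,-0.0006,-0.0019],[0,0,0]],[0,[0.003,0,0],[0,0,0]],[0,[0.002,0,0],[0,0,0]],[0,[0,0,0],[0,0,0]],[0,[0,0,0],[0,0,0]]]'
python3 -m handwheel '[[0,[0.002,0,0],[0,0,0]],[0,[0.001,0,0],[0,0,0]],[0,[0,0,0],[0,0,0]],[0,[0,0,0],[0,0,0]]]'
python3 - <<'E'
from h import *
st()
E
```

```text
t: 53.97
tool_pos: [0.5438, -0.1678, 0.1483]
tool_rot: [1.905, 0.547, -1.905]
contact_force: [-0.2, -0.7, -2.4]
opening: 0.0269
t: 54.3
tool_pos: [0.5438, -0.1679, 0.1452]
tool_rot: [1.905, 0.547, -1.905]
contact_force: [-0.0, 0.4, -2.4]
opening: 0.027
t 54.3 pos [ 0.5438 -0.1679  0.1452] x [-0.0001  0.0001 -1.    ] y [ 0.5304 -0.8478 -0.0001] F [-0.   0.4 -2.4] op 0.027 q [-0.43 -0.01  1.82  0.    1.33  0.58]
```

```bash

python3 -m handwheel '[[0,[0.001,0,0],[0,0,0]],[0,[0.001,0,0],[0,0,0]],[0,[0,0,0],[0,0,0]]]'
python3 -m handwheel '[[0,[0.001,0,0],[0,0,0]],[0,[0.001,0,0],[0,0,0]],[0,[0,0,0],[0,0,0]]]'
python3 -m handwheel '[[0,[0.001,0,0],[0,0,0]],[0,[0.001,0,0],[0,0,0]],[0,[0,0,0],[0,0,0]]]'

```

```text
t: 54.55
tool_pos: [0.5437, -0.1679, 0.1431]
tool_rot: [1.905, 0.547, -1.905]
contact_force: [-0.1, 0.6, -1.9]
opening: 0.0271
t: 54.8
tool_pos: [0.5437, -0.1679, 0.141]
tool_rot: [1.905, 0.547, -1.905]
contact_force: [0.3, -0.7, -2.2]
opening: 0.0271
t: 55.05
tool_pos: [0.544, -0.168, 0.1401]
tool_rot: [1.905, 0.547, -1.905]
contact_force: [-2.2, 0.3, 2.3]
opening: 0.0273
```

```bash

python3 -m handwheel '[[0,[0,0,0],[-4,0,0]],[0,[0,0,0],[0,0,0]]]'
python3 -m handwheel '[[0,[0,0,0],[-4,0,0]],[0,[0,0,0],[0,0,0]]]'
python3 -m handwheel '[[0,[0,0,0],[-4,0,0]],[0,[0,0,0],[0,0,0]]]'

```

```text
t: 55.22
tool_pos: [0.5443, -0.168, 0.1401]
tool_rot: [1.861, 0.606, -1.859]
contact_force: [-0.8, 0.2, 2.5]
opening: 0.0272
t: 55.38
tool_pos: [0.5445, -0.168, 0.1402]
tool_rot: [1.818, 0.661, -1.815]
contact_force: [-1.2, 0.7, 2.2]
opening: 0.027
t: 55.55
tool_pos: [0.5445, -0.168, 0.1401]
tool_rot: [1.773, 0.714, -1.77]
contact_force: [0.0, 1.3, 3.2]
opening: 0.0274
```

```bash

python3 -m handwheel '[[0,[0,0,0],[-4,0,0]],[0,[0,0,0],[0,0,0]]]'
python3 -m handwheel '[[0,[0,0,0],[-4,0,0]],[0,[0,0,0],[0,0,0]]]'
python3 -m handwheel '[[0,[0,0,0],[-4,0,0]],[0,[0,0,0],[0,0,0]]]'
python3 -c "
from h import *
st();print(ctrl.get_obs()['wrist_torque'])
snap('scene','sf3',(200,180,240,220),14)"

```

```text
t: 55.72
tool_pos: [0.5445, -0.168, 0.1401]
tool_rot: [1.727, 0.766, -1.725]
contact_force: [1.1, 1.8, 4.2]
opening: 0.0273
t: 55.88
tool_pos: [0.5445, -0.168, 0.14]
tool_rot: [1.681, 0.816, -1.678]
contact_force: [0.5, 1.5, 3.8]
opening: 0.0273
t: 56.05
tool_pos: [0.5445, -0.168, 0.14]
tool_rot: [1.634, 0.865, -1.631]
contact_force: [0.6, 2.1, 4.2]
opening: 0.0268
t 56.05 pos [ 0.5445 -0.168   0.14  ] x [ 0.0016 -0.0004 -1.    ] y [ 0.8278 -0.561   0.0016] F [0.6 2.1 4.2] op 0.0268 q [-0.43 -0.01  1.83  0.    1.32  0.17]
[ 0.191  -0.0365 -0.0329]
```

View pics/sf3.png

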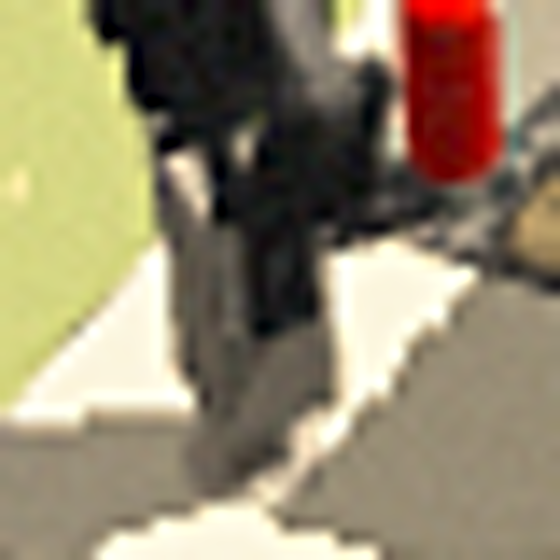

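```bash

python3 -m handwheel '[[0,[-0.003,0,0],[0,0,0]],[0,[0,0,0],[0,0,0]],[0,[0,0,0],[0,0,0]]]'
python3 -m handwheel '[[0,[0,0.001,0],[0,0,0]],[0,[0,0,0],[0,0,0]]]'
python3 -m handwheel '[[0,[0,0.001,0],[0,0,0]],[0,[0,0,0],[0,0,0]]]'
python3 -m handwheel '[[0,[0,0.001,0],[0,0,0]],[0,[0,0,0],[0,0,0]]]'

```

```text
t: 56.35
tool_pos: [0.543, -0.1678, 0.141]
tool_rot: [1.631, 0.868, -1.634]
contact_force: [0.6, 0.0, -2.6]
opening: 0.0273
t: 56.52
tool_pos: [0.5442, -0.1684, 0.1413]
tool_rot: [1.631, 0.868, -1.633]
contact_force: [-0.6, -0.5, -2.9]
opening: 0.0276
t: 56.68
tool_pos: [0.545, -0.1688, 0.1416]
tool_rot: [1.631, 0.869, -1.633]
contact_force: [-1.1, 0.7, -3.0]
opening: 0.0268
t: 56.85
tool_pos: [0.5453, -0.169, 0.1415]
tool_rot: [1.63, 0.871, -1.634]
contact_force: [-3.4, 2.2, -2.6]
opening: 0.027
```

```bash

python3 -m handwheel '[[0,[0,-0.003,0],[0,0,0]],[0,[0,-0.001,0],[0,0,0]],[0,[0,0,0],[0,0,0]],[0,[0,0,0],[0,0,0]]]'
python3 -m handwheel '[[0,[0,-0.001,0],[0,0,0]],[0,[0,0,0],[0,0,0]]]'
python3 -m handwheel '[[0,[0,-0.001,0],[0,0,0]],[0,[0,0,0],[0,0,0]]]'
python3 -m handwheel '[[0,[0,-0.001,0],[0,0,0]],[0,[0,0,0],[0,0,0]]]'

```

```text
t: 57.18
tool_pos: [0.5435, -0.1676, 0.1428]
tool_rot: [1.632, 0.866, -1.63]
contact_force: [-0.6, 0.1, -2.4]
opening: 0.027
t: 57.35
tool_pos: [0.5423, -0.1669, 0.1425]
tool_rot: [1.631, 0.867, -1.631]
contact_force: [0.1, -0.8, -2.4]
opening: 0.0268
t: 57.52
tool_pos: [0.5414, -0.1662, 0.1423]
tool_rot: [1.631, 0.868, -1.631]
contact_force: [-0.8, -0.4, -2.7]
opening: 0.027
t: 57.68
tool_pos: [0.5405, -0.1657, 0.1423]
tool_rot: [1.631, 0.868, -1.631]
contact_force: [1.0, 0.7, -2.6]
opening: 0.0272
```

```bash

python3 -m handwheel '[[0,[0,-0.001,0],[0,0,0]],[0,[0,0,0],[0,0,0]]]'
python3 -m handwheel '[[0,[0,-0.001,0],[0,0,0]],[0,[0,0,0],[0,0,0]]]'

```

```text
t: 57.85
tool_pos: [0.5402, -0.1654, 0.1425]
tool_rot: [1.631, 0.866, -1.63]
contact_force: [1.5, -1.5, -4.0]
opening: 0.0272
t: 58.02
tool_pos: [0.5399, -0.1653, 0.1426]
tool_rot: [1.632, 0.864, -1.629]
contact_force: [5.4, -2.8, -5.6]
opening: 0.0273
```

```bash

python3 -m handwheel '[[0,[0,0.004,0],[0,0,0]],[0,[0,0,0.001],[0,0,0]],[0,[0,0,0],[0,0,0]],[0,[0,0,0],[0,0,0]]]'
python3 -m handwheel '[[0,[0,0,0.001],[0,0,0]],[0,[0,0,0],[0,0,0]]]'
python3 -m handwheel '[[0,[0,0,0.001],[0,0,0]],[0,[0,0,0],[0,0,0]]]'
python3 -m handwheel '[[0,[0,0,0.001],[0,0,0]],[0,[0,0,0],[0,0,0]]]'

```

```text
t: 58.35
tool_pos: [0.5413, -0.1675, 0.1421]
tool_rot: [1.631, 0.869, -1.632]
contact_force: [0.4, 0.1, -2.5]
opening: 0.0272
t: 58.52
tool_pos: [0.5409, -0.1684, 0.1422]
tool_rot: [1.631, 0.868, -1.631]
contact_force: [0.2, 0.1, -1.2]
opening: 0.027
t: 58.68
tool_pos: [0.5404, -0.1693, 0.1423]
tool_rot: [1.631, 0.868, -1.631]
contact_force: [-0.5, 0.3, -1.5]
opening: 0.0271
t: 58.85
tool_pos: [0.5399, -0.1702, 0.1423]
tool_rot: [1.631, 0.868, -1.631]
contact_force: [-0.9, -0.3, -3.0]
opening: 0.0271
```

```bash

python3 -m handwheel '[[0,[0,0,0.001],[0,0,0]],[0,[0,0,0],[0,0,0]]]'
python3 -m handwheel '[[0,[0,0,0.001],[0,0,0]],[0,[0,0,0],[0,0,0]]]'
python3 -m handwheel '[[0,[0,0,0.001],[0,0,0]],[0,[0,0,0],[0,0,0]]]'

```

```text
t: 59.02
tool_pos: [0.5396, -0.1706, 0.1423]
tool_rot: [1.632, 0.868, -1.63]
contact_force: [1.3, 1.1, -2.3]
opening: 0.0271
t: 59.18
tool_pos: [0.5394, -0.171, 0.1423]
tool_rot: [1.633, 0.869, -1.629]
contact_force: [2.7, 3.3, -2.4]
opening: 0.027
t: 59.35
tool_pos: [0.5392, -0.1712, 0.1423]
tool_rot: [1.635, 0.87, -1.628]
contact_force: [4.7, 6.0, -3.2]
opening: 0.0272
```

```bash

python3 -m handwheel '[[0,[0,0.0006,-0.0046],[0,0,0]],[0,[0,0,0],[0,0,0]],[0,[0,0,0],[0,0,0]]]'
python3 -m handwheel '[[0,[0.002,0,0],[0,0,0]],[0,[0.001,0,0],[0,0,0]],[0,[0,0,0],[0,0,0]]]'
python3 -m handwheel '[[0,[0.001,0,0],[0,0,0]],[0,[0.001,0,0],[0,0,0]],[0,[0,0,0],[0,0,0]]]'

```

```text
t: 59.6
tool_pos: [0.5412, -0.1695, 0.1423]
tool_rot: [1.629, 0.867, -1.632]
contact_force: [-0.4, 0.3, -2.5]
opening: 0.0272
t: 59.85
tool_pos: [0.5414, -0.1696, 0.1397]
tool_rot: [1.631, 0.867, -1.631]
contact_force: [0.4, 0.9, -0.3]
opening: 0.0272
t: 60.1
tool_pos: [0.5413, -0.1689, 0.1368]
tool_rot: [1.632, 0.868, -1.631]
contact_force: [1.3, 0.7, -1.7]
opening: 0.0275
```

```bash

python3 -m handwheel '[[0,[0.002,0,0],[0,0,0]],[0,[0.002,0,0],[0,0,0]],[0,[0,0,0],[0,0,0]]]'
python3 -m handwheel '[[0,[0.003,0,0],[0,0,0]],[0,[0.003,0,0],[0,0,0]],[0,[0,0,0],[0,0,0]]]'
python3 -m handwheel '[[0,[0.003,0,0],[0,0,0]],[0,[0.002,0,0],[0,0,0]],[0,[0,0,0],[0,0,0]]]'

```

```text
t: 60.35
tool_pos: [0.5413, -0.1688, 0.1326]
tool_rot: [1.631, 0.869, -1.631]
contact_force: [1.3, 2.0, -2.4]
opening: 0.027
t: 60.6
tool_pos: [0.5413, -0.1688, 0.1266]
tool_rot: [1.631, 0.869, -1.631]
contact_force: [3.0, 1.6, -3.3]
opening: 0.0272
t: 60.85
tool_pos: [0.5414, -0.1689, 0.1219]
tool_rot: [1.632, 0.868, -1.631]
contact_force: [2.9, 2.2, -3.5]
opening: 0.0269
```

```bash

python3 -m handwheel '[[0,[0.001,0,0],[0,0,0]],[0,[0.001,0,0],[0,0,0]],[0,[0,0,0],[0,0,0]]]'
python3 - <<'E'
from h import *
st()
snap('scene','sf4',(190,160,250,220),10)
E
```

```text
t: 61.1
tool_pos: [0.5415, -0.169, 0.1204]
tool_rot: [1.632, 0.868, -1.631]
contact_force: [2.2, 2.7, -0.4]
opening: 0.0268
t 61.1 pos [ 0.5415 -0.169   0.1204] x [ 0.0005  0.0003 -1.    ] y [ 0.8293 -0.5588  0.0002] F [ 2.2  2.7 -0.4] op 0.0268 q [-0.43  0.01  1.85  0.    1.28  0.16]
```

View pics/sf4.png

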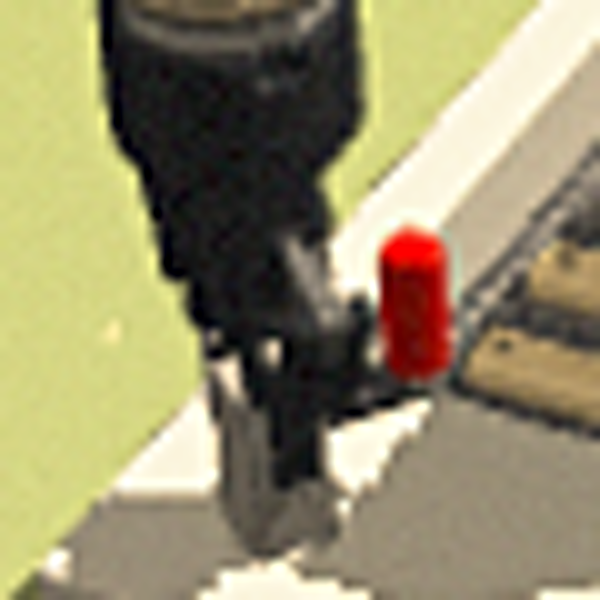

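```bash

python3 -m handwheel '[[0.045,[0,0,0],[0,0,0]],[0.045,[0,0,0],[0,0,0]],[0.045,[0,0,0],[0,0,0]],[0.045,[-0.01,0,0],[0,0,0]],[0.045,[-0.02,0,0],[0,0,0]],[0.045,[-0.03,0,0],[0,0,0]],[0.04,[-0.03,0,0],[0,0,0]],[0.04,[0,0,-0.025],[0,0,0]],[0.04,[0,0,-0.025],[0,0,0]],[0.04,[0,0,0],[0,0,0]]]'
python3 - <<'E'
from h import *
st(); go((.5696,-.1273,.147),down(-34))
snap('scene','kn1',(190,140,250,220),7);snap('top','kn1t',(270,150,350,220),8)
E
```

```text
t: 61.98
tool_pos: [0.5712, -0.1257, 0.2126]
tool_rot: [1.632, 0.868, -1.626]
contact_force: [-0.1, -0.2, -0.5]
opening: 0.0399
t 61.98 pos [ 0.5712 -0.1257  0.2126] x [ 0.0034 -0.0001 -1.    ] y [ 0.8307 -0.5566  0.0029] F [-0.1 -0.2 -0.5] op 0.0399 q [-0.34 -0.03  1.73  0.    1.44  0.25]
shift mm tool [65.6 -0.6  2.4] norm 65.6 turn deg [ 0.18 -0.11 -0.17]
```

View pics/kn1.png

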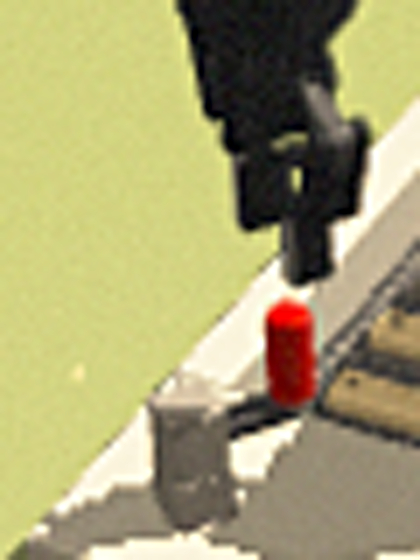

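View pics/kn1t.png

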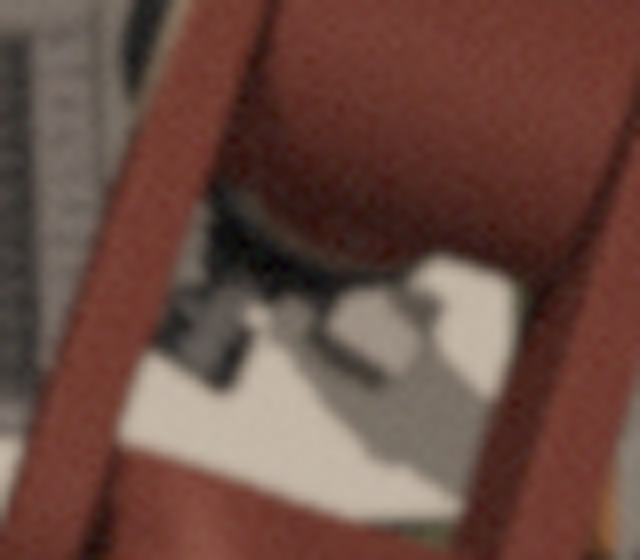

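```bash
python3 - <<'E'
from h import *
k=at('scene',190+290.5/7-.5,140+312.5/7-.5,.183); h=at('scene',190+190.5/7-.5,140+395.5/7-.5,.152)
print(k,h,k-h,np.degrees(np.arctan2(*(k-h)[1::-1])))
g=at('top',270+375.5/8-.5,150+322.5/8-.5,.152); print('hub top cam',g)
go((.5696,-.1273,.147),down(-34))
E
```

```text
[ 0.5701 -0.1266  0.183 ] [ 0.5393 -0.1635  0.152 ] [0.0307 0.0369 0.031 ] 50.16974683031124
hub top cam [ 0.5417 -0.1625  0.152 ]
shift mm tool [64.  -0.  -0.3] norm 64.0 turn deg [ 0.11  0.04 -0.04]
```

```bash

python3 -m handwheel '[[0.04,[0.02,0,0],[0,0,0]],[0.04,[0.02,0,0],[0,0,0]],[0.04,[0.015,0,0],[0,0,0]],[0.04,[0.008,0,0],[0,0,0]],[0.04,[0.001,0,0],[0,0,0]],[0.04,[0,0,0],[0,0,0]],[0.04,[0,0,0],[0,0,0]]]'
python3 -m handwheel '[[0,[0,0,0],[0,0,0]],[0,[0,0,0],[0,0,0]],[0,[0,0,0],[0,0,0]],[0,[0,0,0],[0,0,0]],[0,[0,0,0],[0,0,0]]]' 25
python3 - <<'E'
from h import *
st()
E
```

```text
t: 62.67
tool_pos: [0.5698, -0.1283, 0.1475]
tool_rot: [1.632, 0.866, -1.63]
contact_force: [-0.7, -0.0, 0.1]
opening: 0.0402
t: 63.08
tool_pos: [0.5702, -0.1278, 0.1477]
tool_rot: [1.632, 0.866, -1.629]
contact_force: [1.2, 1.5, 4.5]
opening: 0.0211
t 63.08 pos [ 0.5702 -0.1278  0.1477] x [ 0.0025 -0.0006 -1.    ] y [ 0.8294 -0.5586  0.0024] F [1.2 1.5 4.5] op 0.0211 q [-0.35  0.02  1.79  0.    1.33  0.24]
```

```bash

python3 -m handwheel '[[0,[0,0.01294,0.0017],[0,0,0]],[0,[0,0.01206,0.00499],[0,0,0]],[0,[0,0.01035,0.00794],[0,0,0]],[0,[0,0,0],[0,0,0]]]'
python3 - <<'E'
from h import *
st()
E
```

```text
t: 63.42
tool_pos: [0.5914, -0.1613, 0.1474]
tool_rot: [1.632, 0.866, -1.631]
contact_force: [0.2, 1.2, 5.3]
opening: 0.0212
t 63.42 pos [ 0.5914 -0.1613  0.1474] x [ 0.0008 -0.0007 -1.    ] y [ 0.8288 -0.5596  0.001 ] F [0.2 1.2 5.3] op 0.0212 q [-0.39  0.09  1.72 -0.    1.33  0.21]
```

```bash

python3 -m handwheel '[[0,[0,0.00794,0.01035],[0,0,0]],[0,[0,0.00499,0.01206],[0,0,0]],[0,[0,0.0017,0.01294],[0,0,0]],[0,[0,-0.0017,0.01294],[0,0,0]],[0,[0,-0.00499,0.01206],[0,0,0]],[0,[0,-0.00794,0.01035],[0,0,0]],[0,[0,0,0],[0,0,0]]]'
python3 - <<'E'
from h import *
st()
E
python3 -m handwheel '[[0,[0,-0.01035,0.00794],[0,0,0]],[0,[0,-0.01206,0.00499],[0,0,0]],[0,[0,-0.01294,0.0017],[0,0,0]],[0,[0,0,0],[0,0,0]]]'
python3 - <<'E'
from h import *
st()
snap('scene','kn2',(190,140,250,220),7)
E
```

```text
t: 64.0
tool_pos: [0.5503, -0.2189, 0.1473]
tool_rot: [1.633, 0.866, -1.631]
contact_force: [-0.3, 2.3, 5.3]
opening: 0.0211
t 64.0 pos [ 0.5503 -0.2189  0.1473] x [ 0.0013  0.0001 -1.    ] y [ 0.8286 -0.5598  0.0011] F [-0.3  2.3  5.3] op 0.0211 q [-0.5   0.04  1.77  0.    1.33  0.09]
t: 64.33
tool_pos: [0.5129, -0.2109, 0.1474]
tool_rot: [1.631, 0.865, -1.63]
contact_force: [0.3, 0.6, 5.2]
opening: 0.0215
t 64.33 pos [ 0.5129 -0.2109  0.1474] x [ 0.0016 -0.0017 -1.    ] y [ 0.8292 -0.559   0.0023] F [0.3 0.6 5.2] op 0.0215 q [-0.52 -0.05  1.86 -0.    1.33  0.07]
```

View pics/kn2.png

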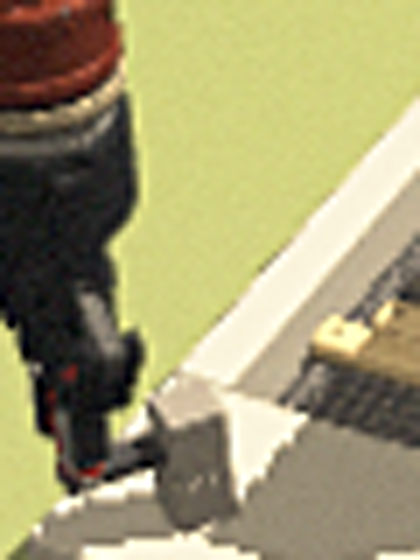

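```bash

python3 -m handwheel '[[0,[0,-0.01294,-0.0017],[0,0,0]],[0,[0,-0.01206,-0.00499],[0,0,0]],[0,[0,-0.01035,-0.00794],[0,0,0]],[0,[0,-0.00794,-0.01035],[0,0,0]],[0,[0,-0.00499,-0.01206],[0,0,0]],[0,[0,-0.0017,-0.01294],[0,0,0]],[0,[0,0,0],[0,0,0]]]'
python3 - <<'E'
from h import *
st()
E
python3 -m handwheel '[[0,[0,0.0017,-0.01294],[0,0,0]],[0,[0,0.00499,-0.01206],[0,0,0]],[0,[0,0.00794,-0.01035],[0,0,0]],[0,[0,0.01035,-0.00794],[0,0,0]],[0,[0,0.01206,-0.00499],[0,0,0]],[0,[0,0.01294,-0.0017],[0,0,0]],[0,[0,0,0],[0,0,0]]]'
python3 - <<'E'
from h import *
st()
snap('scene','kn3',(190,120,290,220),6)
E
```

```text
t: 64.97
tool_pos: [0.5, -0.1404, 0.1476]
tool_rot: [1.628, 0.868, -1.631]
contact_force: [-3.2, 1.1, 10.1]
opening: 0.0211
t 64.97 pos [ 0.5    -0.1404  0.1476] x [-0.0009 -0.0011 -1.    ] y [ 0.8303 -0.5573 -0.0001] F [-3.2  1.1 10.1] op 0.0211 q [-0.42 -0.14  1.94 -0.    1.34  0.18]
t: 65.55
tool_pos: [0.5711, -0.1281, 0.1475]
tool_rot: [1.631, 0.867, -1.629]
contact_force: [0.7, 1.8, 8.3]
opening: 0.0209
t 65.55 pos [ 0.5711 -0.1281  0.1475] x [ 0.0015 -0.0006 -1.    ] y [ 0.8296 -0.5583  0.0016] F [0.7 1.8 8.3] op 0.0209 q [-0.35  0.02  1.79 -0.    1.33  0.24]
```

View pics/kn3.png

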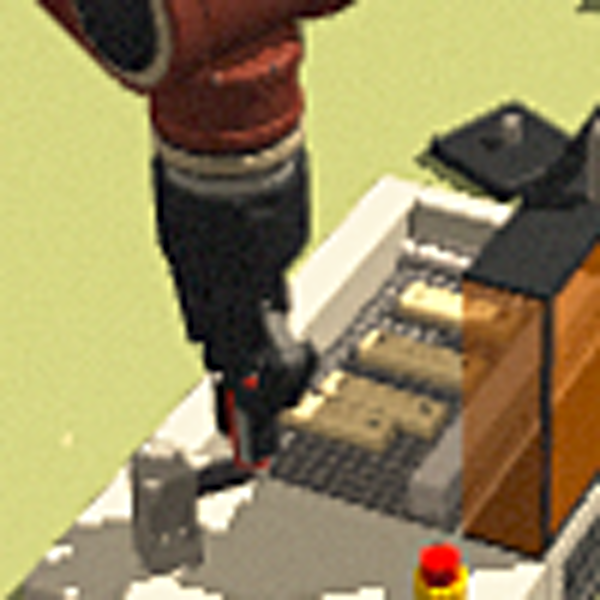

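```bash

python3 -m handwheel '[[0,[0,0.01294,0.0017],[0,0,0]],[0,[0,0.01206,0.00499],[0,0,0]],[0,[0,0.01035,0.00794],[0,0,0]],[0,[0,0.00794,0.01035],[0,0,0]],[0,[0,0.00499,0.01206],[0,0,0]],[0,[0,0.0017,0.01294],[0,0,0]],[0,[0,0,0],[0,0,0]]]'
python3 -m handwheel '[[0,[0,-0.0017,0.01294],[0,0,0]],[0,[0,-0.00499,0.01206],[0,0,0]],[0,[0,-0.00794,0.01035],[0,0,0]],[0,[0,-0.01035,0.00794],[0,0,0]],[0,[0,-0.01206,0.00499],[0,0,0]],[0,[0,-0.01294,0.0017],[0,0,0]],[0,[0,0,0],[0,0,0]]]'
python3 -m handwheel '[[0,[0,-0.01294,-0.0017],[0,0,0]],[0,[0,-0.01206,-0.00499],[0,0,0]],[0,[0,-0.01035,-0.00794],[0,0,0]],[0,[0,-0.00794,-0.01035],[0,0,0]],[0,[0,-0.00499,-0.01206],[0,0,0]],[0,[0,-0.0017,-0.01294],[0,0,0]],[0,[0,0,0],[0,0,0]]]'
python3 - <<'E'
from h import *
st(); snap('top','kn4t',(160,100,340,240),4.4)
E
```

```text
t: 66.18
tool_pos: [0.5825, -0.1983, 0.1474]
tool_rot: [1.632, 0.867, -1.632]
contact_force: [-0.6, 1.0, 7.6]
opening: 0.0212
t: 66.77
tool_pos: [0.5129, -0.2108, 0.1474]
tool_rot: [1.631, 0.865, -1.63]
contact_force: [1.3, -0.5, 4.9]
opening: 0.0211
t: 67.35
tool_pos: [0.5, -0.1403, 0.1476]
tool_rot: [1.628, 0.869, -1.631]
contact_force: [-4.1, 2.1, 10.3]
opening: 0.0212
t 67.35 pos [ 0.5    -0.1403  0.1476] x [-0.0011 -0.001  -1.    ] y [ 0.8304 -0.5572 -0.0004] F [-4.1  2.1 10.3] op 0.0212 q [-0.42 -0.13  1.94 -0.    1.34  0.18]
```

View pics/kn4t.png

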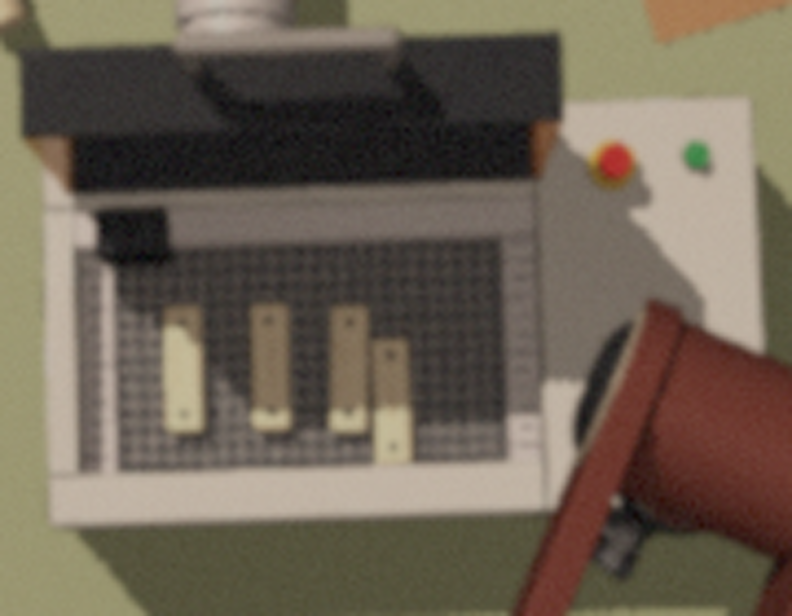

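```bash

python3 -m handwheel '[[0,[0,0.0017,-0.01294],[0,0,0]],[0,[0,0.00499,-0.01206],[0,0,0]],[0,[0,0.00794,-0.01035],[0,0,0]],[0,[0,0.01035,-0.00794],[0,0,0]],[0,[0,0.01206,-0.00499],[0,0,0]],[0,[0,0.01294,-0.0017],[0,0,0]],[0,[0,0,0],[0,0,0]]]'
python3 -m handwheel '[[0,[0,0.01294,0.0017],[0,0,0]],[0,[0,0.01206,0.00499],[0,0,0]],[0,[0,0.01035,0.00794],[0,0,0]],[0,[0,0.00431,0.00492],[0,0,0]],[0,[0,0,0],[0,0,0]],[0,[0,0,0],[0,0,0]]]'
python3 - <<'E'
from h import *
st()
E
python3 -m handwheel '[[0.034,[0,0,0],[0,0,0]],[0.034,[0,0,0],[0,0,0]],[0.034,[0,0,0],[0,0,0]],[0.034,[-0.02,0,0],[0,0,0]],[0.034,[-0.03,0,0],[0,0,0]],[0.034,[-0.02,0,0],[0,0,0]],[0.034,[0,0,0],[0,0,0]]]'
python3 - <<'E'
from h import *
st();go((.5684,-.03,.2),down(-88.5))
E
```

```text
t: 67.98
tool_pos: [0.5711, -0.128, 0.1475]
tool_rot: [1.631, 0.867, -1.629]
contact_force: [1.2, 1.6, 7.6]
opening: 0.021
t: 68.48
tool_pos: [0.5919, -0.1668, 0.1475]
tool_rot: [1.631, 0.866, -1.631]
contact_force: [-0.1, 0.0, 6.9]
opening: 0.0215
t 68.48 pos [ 0.5919 -0.1668  0.1475] x [ 0.0008 -0.0012 -1.    ] y [ 0.8292 -0.559   0.0014] F [-0.1  0.   6.9] op 0.0215 q [-0.4   0.09  1.71 -0.    1.33  0.2 ]
t: 69.07
tool_pos: [0.5934, -0.1669, 0.2215]
tool_rot: [1.634, 0.861, -1.625]
contact_force: [-0.3, 0.1, 0.2]
opening: 0.034
t 69.07 pos [ 0.5934 -0.1669  0.2215] x [ 0.0072 -0.0033 -1.    ] y [ 0.8294 -0.5586  0.0079] F [-0.3  0.1  0.2] op 0.034 q [-0.39  0.03  1.65 -0.    1.45  0.2 ]
shift mm tool [ 20.9 -97.4 -99.5] norm 140.8 turn deg [54.54 -0.28 -0.38]
```

```bash

python3 - <<'E'
from h import *
snap('top','bl',(165,135,285,215),6.6);snap('scene','bls',(200,120,300,220),6)
E
```

```text
(no output)
```

View pics/bl.png

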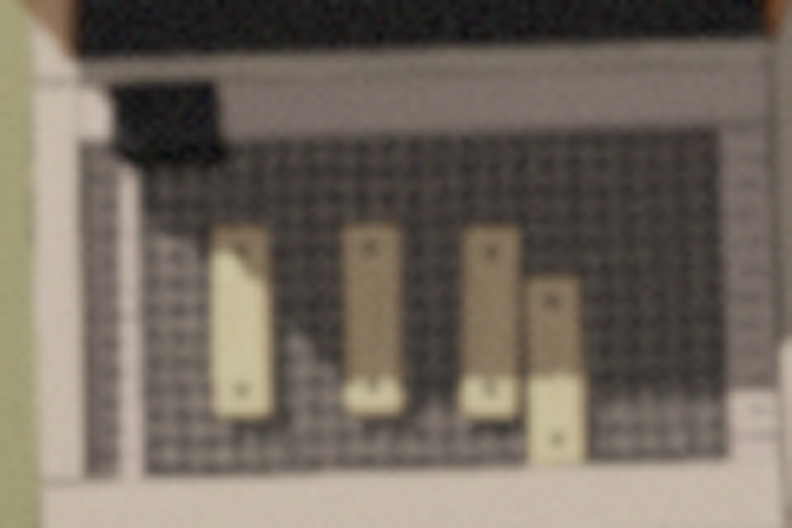

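View pics/bls.png

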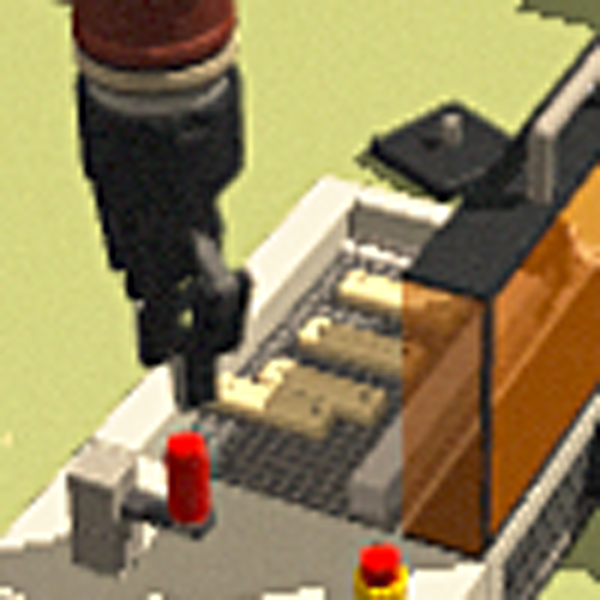

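```bash

python3 - <<'E'
from h import *
O=np.array([.592,.0287]);th=np.radians(1.6);Rm=np.array([[np.cos(th),-np.sin(th)],[np.sin(th),np.cos(th)]])
px=lambda a,b:(165+(a+.5)/6.6-.5,135+(b+.5)/6.6-.5)
for k,h in dict(b1=((241,247),(243,390)),b2=((369,247),(373,388)),b3=((490,253),(491,388)),b4=((553,300),(557,440))).items():
    w=[at('top',*px(*q),.078) for q in h]; m=(w[0]+w[1])/2; d=w[0]-w[1]
    print(k,m,'hole dist',np.linalg.norm(d).round(4),'yaw',np.degrees(np.arctan2(d[1],d[0])).round(1),'local',(Rm.T@(m[:2]-O)*1000).round(1))
for q in((250,470),(600,462)): print('deck edge',at('top',*px(*q),.09))
E
```

```text
b1 [0.5665 0.1234 0.078 ] hole dist 0.0561 yaw 1.1 local [-22.9  95.4]
b2 [0.5667 0.0731 0.078 ] hole dist 0.0553 yaw 1.7 local [-24.   45.1]
b3 [0.5654 0.0264 0.078 ] hole dist 0.0529 yaw 0.3 local [-26.6  -1.5]
b4 [0.546  0.0013 0.078 ] hole dist 0.0548 yaw 1.4 local [-46.8 -26.1]
deck edge [0.5067 0.1189 0.09  ]
deck edge [ 0.5094 -0.0158  0.09  ]
```

```bash

python3 -m handwheel '[[0.03,[0,0,0],[6.8,0,0]],[0.03,[0,0,0],[6.8,0,0]],[0.03,[0,0,0],[6.8,0,0]],[0.03,[0,0,0],[6.8,0,0]],[0.03,[0,0,0],[6.8,0,0]],[0.03,[0,0,0],[6.8,0,0]],[0.03,[0,0,0],[6.8,0,0]],[0.03,[0,0,0],[6.8,0,0]],[0.03,[0,0,0],[0,0,0]]]'
python3 - <<'E'
from h import *
st();go((.598,.0262,.18),down(-88.5))
E
```

```text
t: 69.92
tool_pos: [0.59, -0.1656, 0.2134]
tool_rot: [2.204, 0.031, -2.213]
contact_force: [-0.8, -0.5, -0.5]
opening: 0.03
t 69.92 pos [ 0.59   -0.1656  0.2134] x [-0.0042  0.0016 -1.    ] y [ 0.0266 -0.9996 -0.0017] F [-0.8 -0.5 -0.5] op 0.03 q [-0.39  0.04  1.66 -0.    1.45  1.15]
shift mm tool [  33.7 -191.4  -13.2] norm 194.8 turn deg [0.03 0.24 0.1 ]
```

```bash

python3 -m handwheel '[[0.03,[0,-0.032,-0.002],[0,0,0]],[0.03,[0,-0.032,-0.002],[0,0,0]],[0.03,[0,-0.032,-0.002],[0,0,0]],[0.03,[0,-0.032,-0.002],[0,0,0]],[0.03,[0.01,-0.032,-0.002],[0,0,0]],[0.03,[0.025,-0.031,-0.002],[0,0,0]],[0.03,[0.03,0,0],[0,0,0]],[0.03,[0.02,0,0],[0,0,0]],[0.03,[0,0,0],[0,0,0]],[0.03,[0,0,0],[0,0,0]]]'
python3 - <<'E'
from h import *
st();go((.598,.0262,.0675),down(-88.5))
snap('scene','rg1',(210,110,310,210),6)
E
```

```text
t: 70.75
tool_pos: [0.596, 0.0255, 0.1286]
tool_rot: [2.2, 0.034, -2.212]
contact_force: [0.5, -0.6, 0.6]
opening: 0.0299
t 70.75 pos [0.596  0.0255 0.1286] x [-0.0054  0.0003 -1.    ] y [ 0.0306 -0.9995 -0.0005] F [ 0.5 -0.6  0.6] op 0.0299 q [-0.08  0.07  1.77 -0.    1.31  1.46]
shift mm tool [61.1 -0.7 -2.4] norm 61.2 turn deg [0.26 0.31 0.03]
```

View pics/rg1.png

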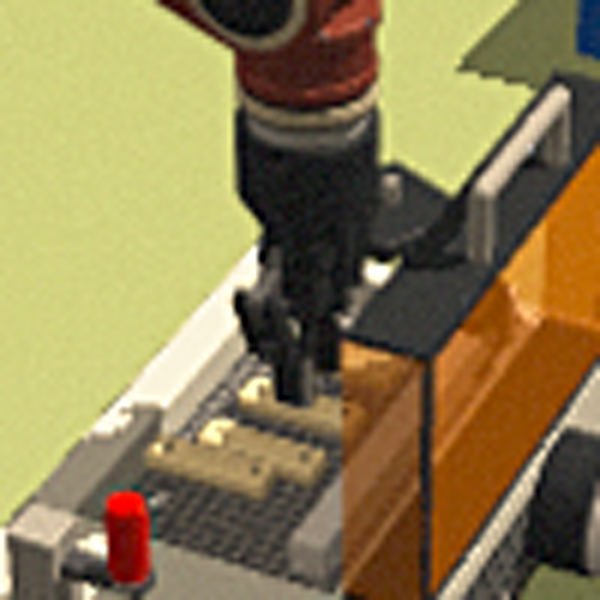

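```bash

python3 -m handwheel '[[0.03,[0.02,-0.0005,0],[0,0,0]],[0.03,[0.015,0,0],[0,0,0]],[0.03,[0.01,0,0],[0,0,0]],[0.03,[0.006,0,0],[0,0,0]],[0.03,[0.003,0,0],[0,0,0]],[0.03,[0,0,0],[0,0,0]],[0.03,[0,0,0],[0,0,0]]]'
python3 - <<'E'
from h import *
st();go((.598,.0262,.0675),down(-88.5))
snap('scene','rg2',(230,140,300,210),8)
E
```

```text
t: 71.38
tool_pos: [0.5985, 0.0255, 0.0783]
tool_rot: [2.209, 0.031, -2.205]
contact_force: [0.7, 1.1, -0.1]
opening: 0.0302
t 71.38 pos [0.5985 0.0255 0.0783] x [ 0.0015 -0.0001 -1.    ] y [ 0.0284 -0.9996  0.0001] F [ 0.7  1.1 -0.1] op 0.0302 q [-0.08  0.13  1.8   0.    1.21  1.46]
shift mm tool [10.8 -0.7  0.5] norm 10.9 turn deg [ 0.13 -0.09 -0.01]
```

View pics/rg2.png

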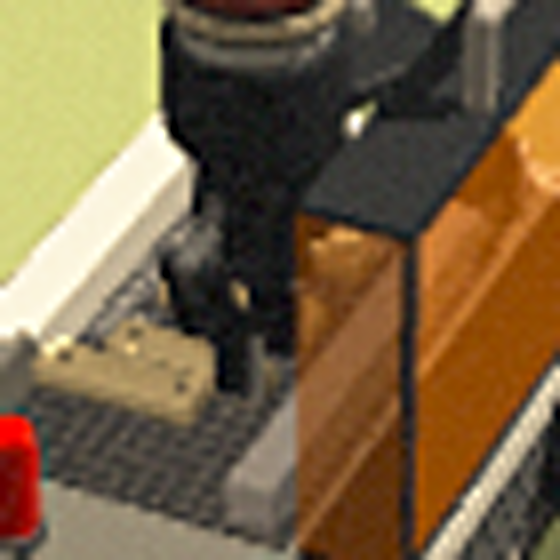

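```bash

python3 -m handwheel '[[0.03,[0.004,-0.0005,0],[0,0,0]],[0.03,[0.003,0,0],[0,0,0]],[0.03,[0.002,0,0],[0,0,0]],[0.03,[0,0,0],[0,0,0]],[0.03,[0,0,0],[0,0,0]]]'
python3 -m handwheel '[[0,[0,0,0],[0,0,0]],[0,[0,0,0],[0,0,0]],[0,[0,0,0],[0,0,0]],[0,[0,0,0],[0,0,0]],[0,[0,0,0],[0,0,0]]]' 45
python3 - <<'E'
from h import *
st()
E
```

```text
t: 71.85
tool_pos: [0.5976, 0.0263, 0.068]
tool_rot: [2.206, 0.032, -2.208]
contact_force: [-0.1, 0.2, -1.2]
opening: 0.0298
t: 72.27
tool_pos: [0.598, 0.0262, 0.0685]
tool_rot: [2.208, 0.031, -2.207]
contact_force: [-0.1, -0.4, 0.9]
opening: 0.0203
t 72.27 pos [0.598  0.0262 0.0685] x [ 0.0004 -0.0001 -1.    ] y [ 0.0285 -0.9996  0.0001] F [-0.1 -0.4  0.9] op 0.0203 q [-0.08  0.14  1.8  -0.    1.2   1.46]
```

```bash

python3 -m handwheel '[[0,[-0.01,0,0],[0,0,0]],[0,[-0.02,0,0],[0,0,0]],[0,[-0.01,0,0],[0,0,0]],[0,[0,0.02,0],[0,0,0]],[0,[0,0.03,0],[0,0,0]],[0,[0,0.02,0],[0,0,0]],[0,[0,0,0],[0,0,0]],[0,[0.015,0,0],[0,0,0]],[0,[0.01,0,0],[0,0,0]],[0,[0.007,0,0],[0,0,0]]]'
python3 -m handwheel '[[0,[0.003,0,0],[0,0,0]],[0,[0,0,0],[0,0,0]],[0,[0,0,0],[0,0,0]]]'
python3 - <<'E'
from h import *
st();snap('scene','rg3',(210,130,300,220),7)
E
```

```text
t: 73.1
tool_pos: [0.5991, -0.0432, 0.0751]
tool_rot: [2.206, 0.032, -2.209]
contact_force: [-1.5, 0.4, -0.9]
opening: 0.0205
t: 73.35
tool_pos: [0.5998, -0.0433, 0.0733]
tool_rot: [2.207, 0.032, -2.207]
contact_force: [-0.5, -1.7, -0.0]
opening: 0.0205
t 73.35 pos [ 0.5998 -0.0433  0.0733] x [-0.0003  0.0001 -1.    ] y [ 0.0291 -0.9996 -0.0001] F [-0.5 -1.7 -0. ] op 0.0205 q [-0.2   0.14  1.79  0.    1.21  1.35]
```

View pics/rg3.png

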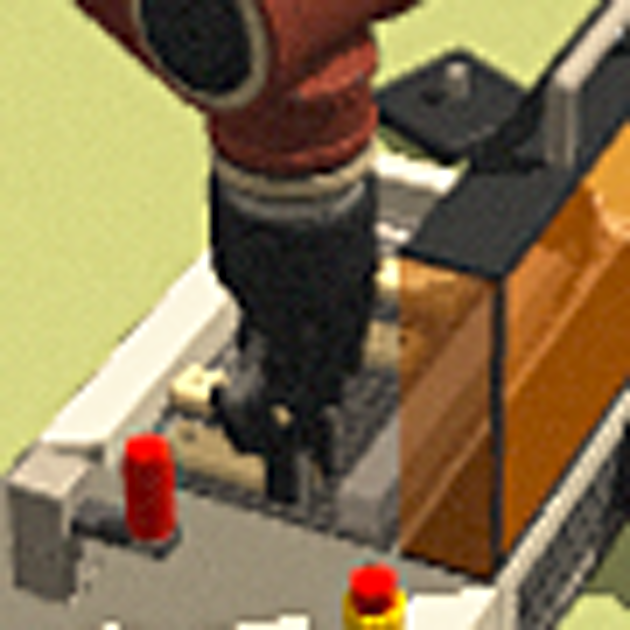

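```bash

python3 -m handwheel '[[0,[0.002,0,0],[0,0,0]],[0,[0.0015,0,0],[0,0,0]],[0,[0.001,0,0],[0,0,0]],[0,[0,0,0],[0,0,0]],[0,[0,0,0],[0,0,0]]]'
python3 -m handwheel '[[0,[0.001,0,0],[0,0,0]],[0,[0,0,0],[0,0,0]]]'
python3 - <<'E'
from h import *
st()
E
```

```text
t: 73.82
tool_pos: [0.5998, -0.0438, 0.0688]
tool_rot: [2.207, 0.031, -2.207]
contact_force: [-0.1, -0.3, 0.3]
opening: 0.0204
t: 73.98
tool_pos: [0.6, -0.0438, 0.0685]
tool_rot: [2.207, 0.031, -2.207]
contact_force: [-2.2, 0.7, 3.3]
opening: 0.0204
t 73.98 pos [ 0.6    -0.0438  0.0685] x [ 0.0003 -0.0001 -1.    ] y [ 0.0284 -0.9996  0.0001] F [-2.2  0.7  3.3] op 0.0204 q [-0.2   0.15  1.79 -0.    1.2   1.35]
```

```bash

python3 -m handwheel '[[0.03,[0,0,0],[0,0,0]],[0.03,[0,0,0],[0,0,0]],[0.03,[0,0,0],[0,0,0]],[0.03,[-0.01,0,0],[0,0,0]],[0.03,[-0.02,0,0],[0,0,0]],[0.03,[-0.02,0,0],[0,0,0]],[0.03,[-0.01,-0.0235,0.0243],[0,0,0]],[0.03,[0,-0.023,0.0244],[0,0,0]],[0.03,[0,0,0],[0,0,0]],[0.03,[0,0,0],[0,0,0]]]'
python3 - <<'E'
from h import *
st();go((.55,.0013,.0685),down(-88.5))
snap('scene','rg4',(210,130,300,220),7)
E
```

```text
t: 74.82
tool_pos: [0.5491, 0.0021, 0.1283]
tool_rot: [2.207, 0.033, -2.205]
contact_force: [-0.4, -0.5, -0.2]
opening: 0.0298
t 74.82 pos [0.5491 0.0021 0.1283] x [ 0.0008 -0.0003 -1.    ] y [ 0.0301 -0.9995  0.0003] F [-0.4 -0.5 -0.2] op 0.0298 q [-0.13 -0.04  1.88 -0.    1.3   1.41]
shift mm tool [59.8  0.8 -0.8] norm 59.8 turn deg [ 0.22 -0.04 -0.02]
```

View pics/rg4.png

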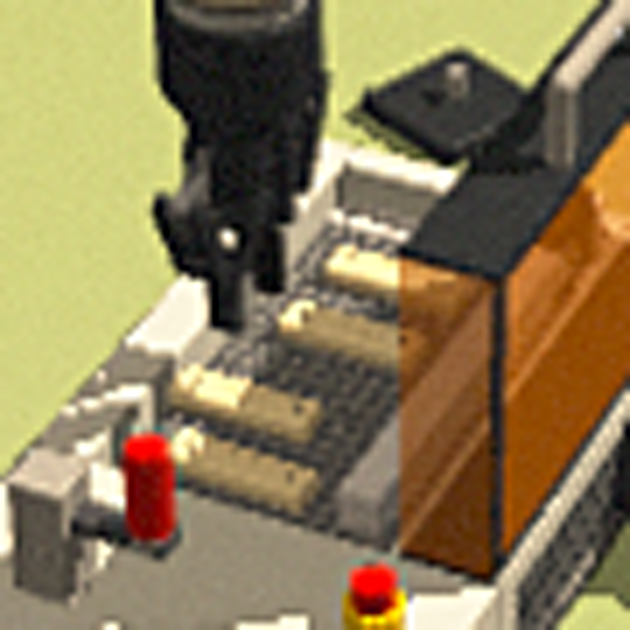

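```bash

python3 -m handwheel '[[0.03,[0.02,0.0008,-0.0008],[0,0,0]],[0.03,[0.016,0,0],[0,0,0]],[0.03,[0.01,0,0],[0,0,0]],[0.03,[0.006,0,0],[0,0,0]],[0.03,[0.003,0,0],[0,0,0]],[0.03,[0.001,0,0],[0,0,0]],[0.03,[0,0,0],[0,0,0]],[0.03,[0,0,0],[0,0,0]]]'
python3 - <<'E'
from h import *
st();go((.55,.0013,.0685),down(-88.5))
E
```

```text
t: 75.53
tool_pos: [0.5513, 0.0004, 0.0727]
tool_rot: [2.209, 0.031, -2.205]
contact_force: [-0.3, -0.8, 0.4]
opening: 0.03
t 75.53 pos [0.5513 0.0004 0.0727] x [ 0.0014 -0.0002 -1.    ] y [ 0.0284 -0.9996  0.0002] F [-0.3 -0.8  0.4] op 0.03 q [-0.13  0.03  1.91  0.    1.2   1.41]
shift mm tool [ 4.2 -0.9  1.3] norm 4.5 turn deg [ 0.13 -0.08 -0.01]
```

```bash

python3 -m handwheel '[[0.03,[0.003,-0.0005,0],[0,0,0]],[0.03,[0,0,0],[0,0,0]],[0,[0,0,0],[0,0,0]],[0,[0,0,0],[0,0,0]],[0,[0,0,0],[0,0,0]],[0,[0,0,0],[0,0,0]],[0,[0,0,0],[0,0,0]]]' 45
python3 - <<'E'
from h import *
st()
E
python3 -m handwheel '[[0,[-0.01,0,0],[0,0,0]],[0,[-0.015,0,0],[0,0,0]],[0,[0,-0.005,-0.011],[0,0,0]],[0,[0,-0.005,-0.011],[0,0,0]],[0,[0,0,0],[0,0,0]],[0,[0.01,0,0],[0,0,0]],[0,[0.008,0,0],[0,0,0]],[0,[0.004,0,0],[0,0,0]],[0,[0,0,0],[0,0,0]],[0,[0,0,0],[0,0,0]]]'
python3 - <<'E'
from h import *
st()
E
```

```text
t: 76.12
tool_pos: [0.5509, 0.0011, 0.0692]
tool_rot: [2.208, 0.031, -2.206]
contact_force: [0.1, 0.3, 2.3]
opening: 0.0207
t 76.12 pos [0.5509 0.0011 0.0692] x [ 0.0006  0.     -1.    ] y [ 0.0285 -0.9996  0.    ] F [0.1 0.3 2.3] op 0.0207 q [-0.13  0.04  1.92  0.    1.19  1.41]
t: 76.95
tool_pos: [0.5713, 0.0116, 0.0707]
tool_rot: [2.205, 0.031, -2.209]
contact_force: [1.2, -0.3, -1.2]
opening: 0.0201
t 76.95 pos [0.5713 0.0116 0.0707] x [-0.002   0.0002 -1.    ] y [ 0.0282 -0.9996 -0.0002] F [ 1.2 -0.3 -1.2] op 0.0201 q [-0.11  0.08  1.86 -0.    1.2   1.43]
```

```bash

python3 -m handwheel '[[0,[0.001,0,0],[0,0,0]],[0,[0.001,0,0],[0,0,0]],[0,[0,0,0],[0,0,0]]]'
python3 -m handwheel '[[0,[0.001,0,0],[0,0,0]],[0,[0,0,0],[0,0,0]]]'
python3 - <<'E'
from h import *
st()
E
```

```text
t: 77.2
tool_pos: [0.5721, 0.0116, 0.0695]
tool_rot: [2.207, 0.031, -2.208]
contact_force: [-0.1, -0.0, -0.8]
opening: 0.0205
t: 77.37
tool_pos: [0.5724, 0.0116, 0.0692]
tool_rot: [2.207, 0.031, -2.207]
contact_force: [-1.2, 0.2, 3.0]
opening: 0.0206
t 77.37 pos [0.5724 0.0116 0.0692] x [ 0.0002 -0.0001 -1.    ] y [ 0.0285 -0.9996  0.0001] F [-1.2  0.2  3. ] op 0.0206 q [-0.11  0.09  1.86 -0.    1.19  1.43]
```

```bash

python3 -m handwheel '[[0.03,[0,0,0],[0,0,0]],[0.03,[0,0,0],[0,0,0]],[0.03,[0,0,0],[0,0,0]],[0.03,[-0.01,0,0],[0,0,0]],[0.03,[-0.02,0,0],[0,0,0]],[0,[-0.005,0,0],[0,0,0]],[0,[0,-0.0155,0],[0,0,0]],[0,[0,-0.0152,0],[0,0,0]],[0,[0,0,0],[0,0,0]],[0,[0,0,0],[0,0,0]]]'
python3 - <<'E'
from h import *
st()
E
```

```text
t: 78.2
tool_pos: [0.5716, 0.0427, 0.1042]
tool_rot: [2.207, 0.032, -2.205]
contact_force: [0.3, -0.5, 0.8]
opening: 0.0
t 78.2 pos [0.5716 0.0427 0.1042] x [ 0.0007 -0.0003 -1.    ] y [ 0.0298 -0.9996  0.0004] F [ 0.3 -0.5  0.8] op 0.0 q [-0.06  0.04  1.84 -0.    1.25  1.49]
```

```bash

python3 -m handwheel '[[0,[0.015,0,0],[0,0,0]],[0,[0.01,0,0],[0,0,0]],[0,[0.006,0,0],[0,0,0]],[0,[0.003,0,0],[0,0,0]],[0,[0,0,0],[0,0,0]],[0,[0,0,0],[0,0,0]]]'
python3 -m handwheel '[[0,[0.001,0,0],[0,0,0]],[0,[0.001,0,0],[0,0,0]],[0,[0,0,0],[0,0,0]],[0,[0,0,0],[0,0,0]]]'
python3 -m handwheel '[[0,[0.001,0,0],[0,0,0]],[0,[0,0,0],[0,0,0]],[0,[0,0,0],[0,0,0]]]'

```

```text
t: 78.7
tool_pos: [0.5714, 0.0421, 0.0697]
tool_rot: [2.207, 0.031, -2.208]
contact_force: [-0.4, 0.8, 0.2]
opening: 0.0
t: 79.03
tool_pos: [0.5716, 0.0424, 0.0681]
tool_rot: [2.208, 0.031, -2.207]
contact_force: [0.2, 0.1, 0.7]
opening: -0.0001
t: 79.28
tool_pos: [0.5714, 0.0424, 0.0668]
tool_rot: [2.207, 0.031, -2.207]
contact_force: [-0.0, 0.0, 0.9]
opening: -0.0001
```

```bash

python3 -m handwheel '[[0,[0.0005,0,0],[0,0,0]],[0,[0,0,0],[0,0,0]],[0,[0,0,0],[0,0,0]]]'
python3 -m handwheel '[[0,[0.0005,0,0],[0,0,0]],[0,[0,0,0],[0,0,0]],[0,[0,0,0],[0,0,0]]]'
python3 -m handwheel '[[0,[0.0005,0,0],[0,0,0]],[0,[0,0,0],[0,0,0]],[0,[0,0,0],[0,0,0]]]'
python3 -c "
from h import *
st()"
```

```text
t: 79.53
tool_pos: [0.5714, 0.0424, 0.0663]
tool_rot: [2.207, 0.031, -2.207]
contact_force: [0.9, 0.7, -0.0]
opening: -0.0
t: 79.78
tool_pos: [0.5714, 0.0424, 0.0658]
tool_rot: [2.207, 0.031, -2.207]
contact_force: [-0.0, 0.4, -0.1]
opening: -0.0001
t: 80.03
tool_pos: [0.5715, 0.0424, 0.0658]
tool_rot: [2.207, 0.031, -2.207]
contact_force: [-1.6, -0.5, 4.4]
opening: -0.0
t 80.03 pos [0.5715 0.0424 0.0658] x [-0.0001 -0.0001 -1.    ] y [ 0.0285 -0.9996  0.    ] F [-1.6 -0.5  4.4] op -0.0 q [-0.06  0.09  1.86 -0.    1.19  1.49]
```

```bash

python3 -m handwheel '[[0,[-0.02,0,0],[0,0,0]],[0.05,[-0.035,0,0],[0,0,0]],[0.05,[-0.04,0,0],[0,0,0]],[0.05,[-0.04,0,0],[0,0,0]],[0.05,[0,0.03,0.0051],[0,0,0]],[0.05,[0,0.03,0.0051],[0,0,0]],[0.05,[0,0.03,0.0051],[0,0,0]],[0.05,[0,0.03,0.0051],[0,0,0]],[0.05,[0,0.03,0.0051],[0,0,0]],[0.05,[0,0.03,0.0051],[0,0,0]]]'
python3 -m handwheel '[[0.05,[0,0.031,0.0053],[-1.5,0,0]],[0.05,[0,0,0],[0,0,0]],[0.05,[0,0,0],[0,0,0]]]'
python3 - <<'E'
from h import *
st();go((.5416,-.1694,.1205),down(-87))
snap('top','ck1',(165,135,285,215),6.6); snap('scene','ck1s',(185,130,255,220),6.5)
E
```

```text
t: 80.87
tool_pos: [0.5456, -0.1398, 0.2]
tool_rot: [2.207, 0.031, -2.207]
contact_force: [-0.3, -0.1, -0.7]
opening: 0.05
t: 81.12
tool_pos: [0.5412, -0.1708, 0.1999]
tool_rot: [2.195, 0.057, -2.196]
contact_force: [-0.8, 0.7, -0.2]
opening: 0.0499
t 81.12 pos [ 0.5412 -0.1708  0.1999] x [-0.0001  0.0004 -1.    ] y [ 0.0515 -0.9987 -0.0004] F [-0.8  0.7 -0.2] op 0.0499 q [-0.44 -0.06  1.78  0.    1.42  1.08]
shift mm tool [79.4 -1.4 -0.4] norm 79.4 turn deg [-0.05  0.    0.02]
```

View pics/ck1.png

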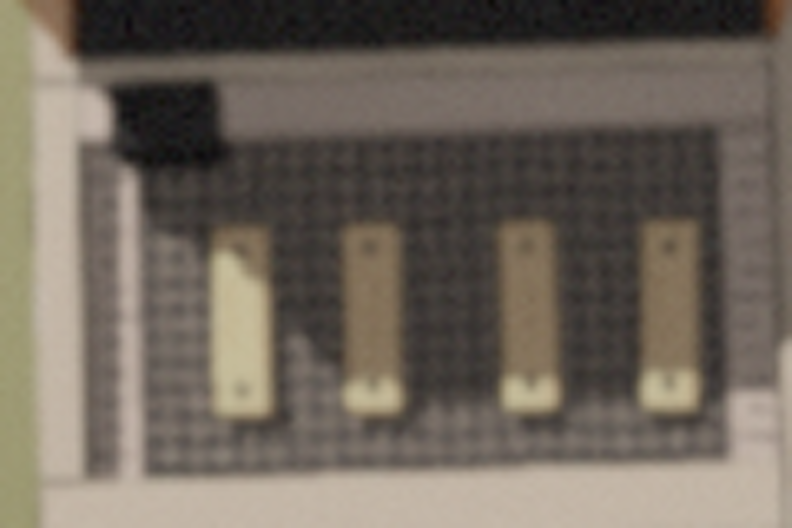

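View pics/ck1s.png

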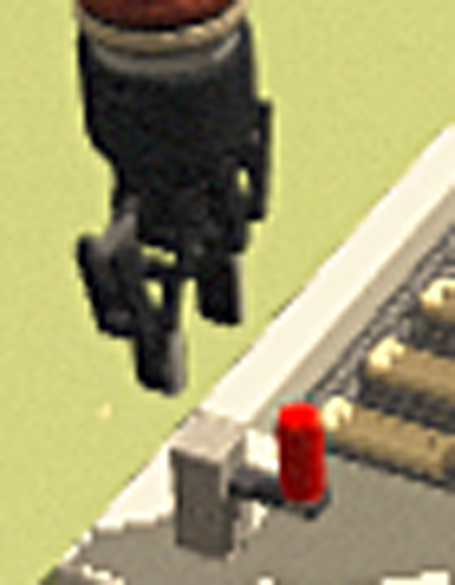

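```bash

python3 -m handwheel '[[0.05,[0.02,-0.0014,0],[0,0,0]],[0.05,[0.02,0,0],[0,0,0]],[0.05,[0.02,0,0],[0,0,0]],[0.05,[0.012,0,0],[0,0,0]],[0.05,[0.004,0,0],[0,0,0]],[0.05,[0,0,0],[0,0,0]],[0.05,[0,0,0],[0,0,0]]]'
python3 -m handwheel '[[0,[0,0,0],[0,0,0]],[0,[0,0,0],[0,0,0]],[0,[0,0,0],[0,0,0]],[0,[0,0,0],[0,0,0]],[0,[0,0,0],[0,0,0]]]' 25
python3 - <<'E'
from h import *
st();print(ctrl.get_obs()['wrist_torque'])
E
```

```text
t: 81.8
tool_pos: [0.5421, -0.1679, 0.1251]
tool_rot: [2.194, 0.06, -2.192]
contact_force: [-0.3, -0.0, -0.4]
opening: 0.0503
t: 82.22
tool_pos: [0.5424, -0.1675, 0.1261]
tool_rot: [2.197, 0.061, -2.192]
contact_force: [-0.5, 5.0, 5.6]
opening: 0.0275
t 82.22 pos [ 0.5424 -0.1675  0.1261] x [ 0.0023  0.0012 -1.    ] y [ 0.0547 -0.9985 -0.0011] F [-0.5  5.   5.6] op 0.0275 q [-0.43  0.    1.84  0.    1.29  1.08]
[0.9699 0.1326 0.0764]
```

```bash

python3 -m handwheel '[[0,[0,-0.001,0],[0,0,0]],[0,[0,0,0],[0,0,0]],[0,[0,0,0],[4,0,0]],[0,[0,0,0],[4,0,0]],[0,[0,0,0],[0,0,0]],[0,[0,0,0],[0,0,0]]]' 60
python3 - <<'E'
from h import *
st();print(ctrl.get_obs()['wrist_torque'])
E
```

```text
t: 82.72
tool_pos: [0.5424, -0.1674, 0.1262]
tool_rot: [-2.181, 0.093, 2.175]
contact_force: [-1.6, 3.2, 6.3]
opening: 0.0266
t 82.72 pos [ 0.5424 -0.1674  0.1262] x [ 0.0024 -0.0006 -1.    ] y [-0.085  -0.9964  0.0004] F [-1.6  3.2  6.3] op 0.0266 q [-0.43  0.    1.84  0.    1.29  1.23]
[ 0.528   0.1882 -0.0069]
```

```bash

python3 -m handwheel '[[0,[-0.004,0,0],[0,0,0]],[0,[-0.006,0,0],[0,0,0]],[0,[-0.006,0,0],[0,0,0]],[0,[0,0,0],[0,0,0]]]'
python3 -m handwheel '[[0,[-0.008,0,0],[0,0,0]],[0,[-0.01,0,0],[0,0,0]],[0,[-0.015,0,0],[0,0,0]],[0,[-0.02,0,0],[0,0,0]],[0,[0,0,0],[0,0,0]],[0,[0,0,0],[0,0,0]]]'
python3 - <<'E'
from h import *
st();print(ctrl.get_obs()['wrist_torque'])
snap('scene','lf',(180,120,260,220),6)
E
```

```text
t: 83.05
tool_pos: [0.542, -0.1675, 0.1412]
tool_rot: [-2.18, 0.093, 2.176]
contact_force: [2.2, 0.2, 0.1]
opening: 0.0269
t: 83.55
tool_pos: [0.5418, -0.1677, 0.1948]
tool_rot: [-2.181, 0.094, 2.177]
contact_force: [0.0, 0.1, -1.9]
opening: 0.0267
t 83.55 pos [ 0.5418 -0.1677  0.1948] x [ 0.0018 -0.0016 -1.    ] y [-0.085  -0.9964  0.0014] F [ 0.   0.1 -1.9] op 0.0267 q [-0.43 -0.06  1.79 -0.    1.41  1.22]
[-0.022  -0.0234  0.0213]
```

View pics/lf.png

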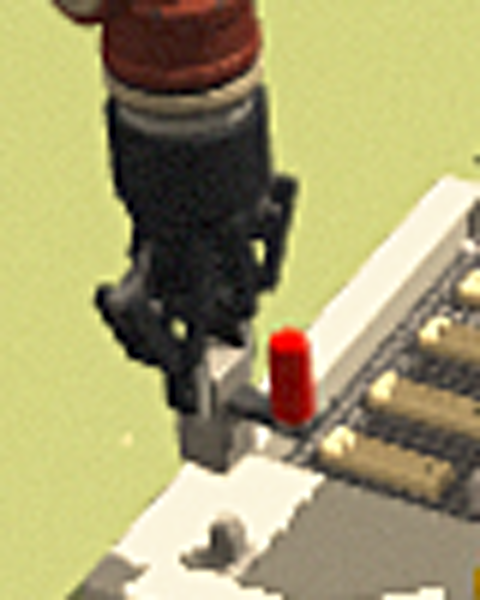

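```bash

python3 -m handwheel '[[0,[0,-0.0353,0.0073],[0,0,0]],[0,[0,-0.0353,0.0073],[0,0,0]],[0,[0,-0.0353,0.0073],[0,0,0]],[0,[0,-0.0353,0.0073],[0,0,0]],[0,[0,-0.0353,0.0073],[0,0,0]],[0,[0,-0.0353,0.0073],[0,0,0]],[0,[0,-0.0353,0.0073],[0,0,0]],[0,[0,-0.0353,0.0073],[0,0,0]],[0,[0,-0.0353,0.0073],[0,0,0]],[0,[0,-0.0353,0.0073],[0,0,0]]]'
python3 -m handwheel '[[0,[0,-0.0353,0.0073],[0,0,0]],[0,[0,-0.0353,0.0073],[0,0,0]],[0,[0,-0.0353,0.0073],[0,0,0]],[0,[0,-0.0353,0.0073],[0,0,0]],[0,[0,-0.0353,0.0073],[0,0,0]],[0,[0.02,0,0],[0,0,0]],[0,[0.03,0,0],[0,0,0]],[0,[0.03,0,0],[0,0,0]],[0,[0,0,0],[0,0,0]],[0,[0,0,0],[0,0,0]]]'
python3 - <<'E'
from h import *
st();go((.4778,.369,.07),down(-94.9))
snap('scene','pk1',(245,90,305,170),7)
E
```

```text
t: 84.43
tool_pos: [0.497, 0.192, 0.1913]
tool_rot: [-2.175, 0.094, 2.182]
contact_force: [0.8, -0.4, -2.6]
opening: 0.027
t: 85.27
tool_pos: [0.4747, 0.3682, 0.1095]
tool_rot: [-2.173, 0.098, 2.188]
contact_force: [0.3, 0.5, -1.8]
opening: 0.0268
t 85.27 pos [0.4747 0.3682 0.1095] x [-0.0069 -0.0043 -1.    ] y [-0.0848 -0.9964  0.0049] F [ 0.3  0.5 -1.8] op 0.0268 q [ 0.54  0.11  1.77 -0.    1.28  2.19]
shift mm tool [39.4 -1.3 -3.2] norm 39.6 turn deg [ 0.04  0.37 -0.28]
```

View pics/pk1.png

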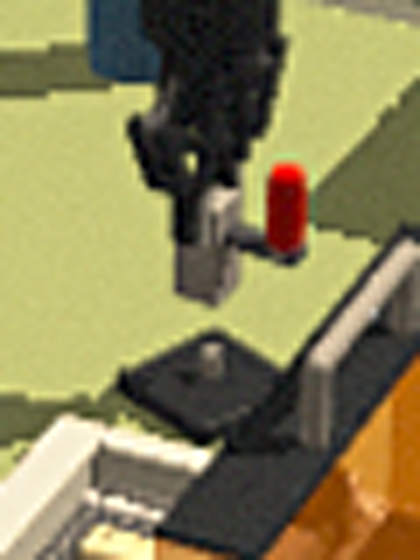

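```bash

python3 -m handwheel '[[0,[0.015,0,-0.001],[0,0,0]],[0,[0.012,0,0],[0,0,0]],[0,[0.006,0,0],[0,0,0]],[0,[0,0,0],[0,0,0]],[0,[0,0,0],[0,0,0]]]'
python3 - <<'E'
from h import *
st();go((.4778,.369,.07),down(-94.9));snap('scene','pk2',(255,110,295,150),14)
E
```

```text
t: 85.73
tool_pos: [0.4783, 0.3695, 0.0806]
tool_rot: [-2.178, 0.093, 2.178]
contact_force: [0.5, -0.9, -1.9]
opening: 0.0268
t 85.73 pos [0.4783 0.3695 0.0806] x [-0.0001 -0.0001 -1.    ] y [-0.0851 -0.9964  0.0001] F [ 0.5 -0.9 -1.9] op 0.0268 q [ 0.53  0.14  1.78 -0.    1.22  2.19]
shift mm tool [10.6  0.6  0.5] norm 10.6 turn deg [ 0.02  0.01 -0.  ]
```

View pics/pk2.png

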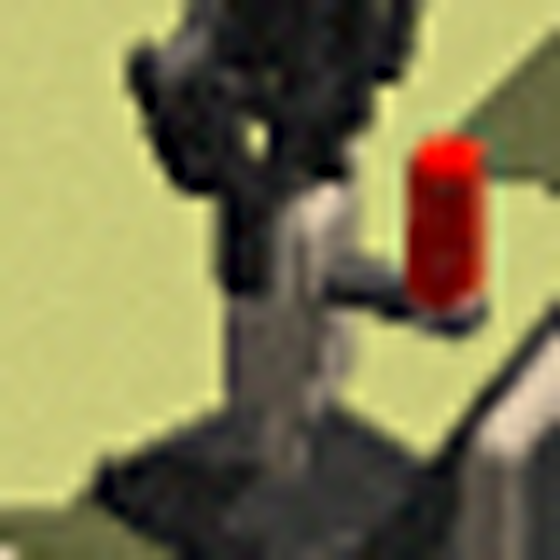

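```bash

python3 -m handwheel '[[0,[0.004,0.0004,0.0003],[0,0,0]],[0,[0.004,0,0],[0,0,0]],[0,[0.003,0,0],[0,0,0]],[0,[0,0,0],[0,0,0]]]'
python3 -m handwheel '[[0,[0.002,0,0],[0,0,0]],[0,[0.002,0,0],[0,0,0]],[0,[0,0,0],[0,0,0]]]'

```

```text
t: 86.12
tool_pos: [0.4773, 0.3689, 0.0683]
tool_rot: [-2.177, 0.094, 2.18]
contact_force: [-0.9, -0.3, -2.9]
opening: 0.0271
t: 86.37
tool_pos: [0.4777, 0.3691, 0.0648]
tool_rot: [-2.177, 0.093, 2.179]
contact_force: [-0.1, 0.1, -3.0]
opening: 0.0271
```

Below pin-top level without contact, so the socket is over the pin.

```bash

python3 -m handwheel '[[0,[0.004,0,0],[0,0,0]],[0,[0.004,0,0],[0,0,0]],[0,[0.002,0,0],[0,0,0]],[0,[0,0,0],[0,0,0]],[0,[0,0,0],[0,0,0]]]'
python3 -m handwheel '[[0,[0.001,0,0],[0,0,0]],[0,[0.001,0,0],[0,0,0]],[0,[0,0,0],[0,0,0]]]'
python3 -m handwheel '[[0,[0.001,0,0],[0,0,0]],[0,[0.001,0,0],[0,0,0]],[0,[0,0,0],[0,0,0]]]'

```

```text
t: 86.78
tool_pos: [0.4777, 0.3691, 0.0549]
tool_rot: [-2.178, 0.093, 2.179]
contact_force: [0.5, 0.3, -2.6]
opening: 0.0266
t: 87.03
tool_pos: [0.4779, 0.3692, 0.0532]
tool_rot: [-2.178, 0.093, 2.178]
contact_force: [-0.1, -0.4, -2.1]
opening: 0.027
t: 87.28
tool_pos: [0.478, 0.3693, 0.0514]
tool_rot: [-2.178, 0.092, 2.178]
contact_force: [1.3, -0.5, -3.0]
opening: 0.027
```

```bash

python3 -m handwheel '[[0,[0.001,0,0],[0,0,0]],[0,[0,0,0],[0,0,0]],[0,[0,0,0],[0,0,0]]]'
python3 -m handwheel '[[0.05,[0,0,0],[0,0,0]],[0.05,[0,0,0],[0,0,0]],[0.05,[0,0,0],[0,0,0]],[0.05,[-0.01,0,0],[0,0,0]],[0.05,[-0.02,0,0],[0,0,0]],[0.05,[-0.035,0,0],[0,0,0]],[0.05,[-0.035,0,0],[0,0,0]],[0.05,[-0.035,0,0],[0,0,0]],[0.05,[-0.02,0,0],[0,0,0]],[0.05,[0,0,0],[0,0,0]]]'
python3 - <<'E'
from h import *
st();snap('scene','pk3',(245,90,305,170),7)
E
```

```text
t: 87.53
tool_pos: [0.4782, 0.3694, 0.0513]
tool_rot: [-2.178, 0.092, 2.178]
contact_force: [-3.0, -1.4, 4.3]
opening: 0.027
t: 88.37
tool_pos: [0.4809, 0.3711, 0.2135]
tool_rot: [-2.186, 0.085, 2.163]
contact_force: [0.0, 0.0, 0.4]
opening: 0.0501
t 88.37 pos [0.4809 0.3711 0.2135] x [ 0.0109  0.0065 -0.9999] y [-0.0847 -0.9964 -0.0074] F [0.  0.  0.4] op 0.0501 q [0.53 0.01 1.68 0.   1.43 2.19]
```

View pics/pk3.png

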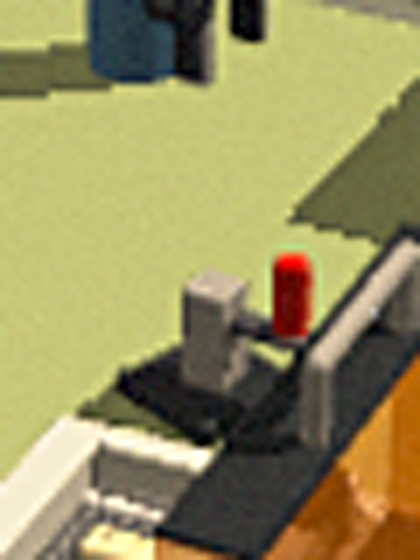

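```bash

python3 -m handwheel '[[0,[0,0,0],[-6.4,0,0]],[0,[0,0,0],[0,0,0]]]'
python3 - <<'E'
from h import *
st();go((.5715,.0424,.2),down(-88.5)); snap('top','c2',(165,110,325,215),5)
E
```

```text
t: 88.58
tool_pos: [0.4773, 0.3689, 0.2041]
tool_rot: [2.205, 0.031, -2.208]
contact_force: [-0.3, -0.4, -0.8]
opening: 0.0267
t 88.58 pos [0.4773 0.3689 0.2041] x [-0.0017 -0.0009 -1.    ] y [ 0.0286 -0.9996  0.0009] F [-0.3 -0.4 -0.8] op 0.0267 q [0.53 0.02 1.69 0.   1.43 2.08]
shift mm tool [  4.3 329.  -84.8] norm 339.8 turn deg [ 0.14  0.1  -0.05]
```

View pics/c2.png

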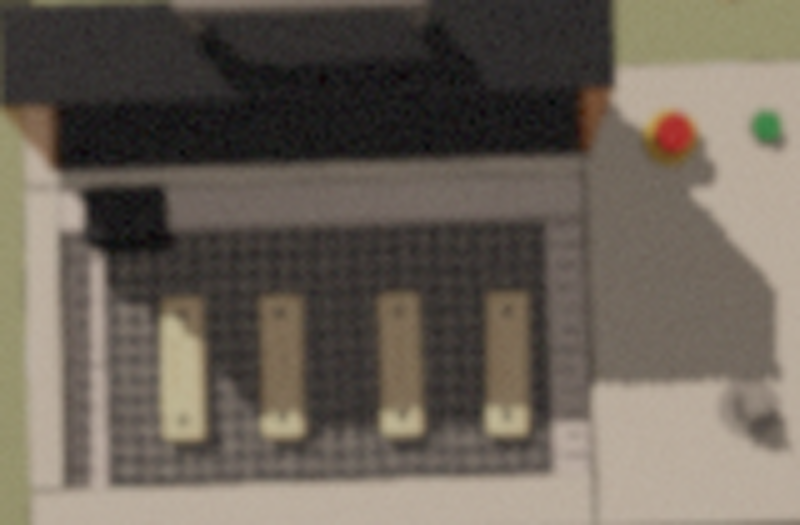

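All four blanks are in place (columns ~183, 282, 400, 507). Re-probe the bed between the 2nd and 3rd.

```bash

python3 -m handwheel '[[0,[0,0.033,-0.0085],[0,0,0]],[0,[0,0.033,-0.0085],[0,0,0]],[0,[0,0.033,-0.0085],[0,0,0]],[0,[0,0.033,-0.0085],[0,0,0]],[0,[0,0.033,-0.0085],[0,0,0]],[0,[0,0.033,-0.0085],[0,0,0]],[0,[0,0.033,-0.0085],[0,0,0]],[0,[0,0.033,-0.0085],[0,0,0]],[0,[0,0.033,-0.0085],[0,0,0]],[0,[0,0.032,-0.0083],[0,0,0]]]'
python3 -m handwheel '[[0,[0.035,0,0],[0,0,0]],[0,[0.035,0,0],[0,0,0]],[0,[0.025,0,0],[0,0,0]],[0,[0.015,0,0],[0,0,0]],[0,[0.008,0,0],[0,0,0]],[0,[0,0,0],[0,0,0]],[0,[0,0,0],[0,0,0]],[0,[0,0,0],[0,0,0]]]'
python3 - <<'E'
from h import *
st();go((.5715,.0424,.068),down(-88.5))
E
```

```text
t: 89.47
tool_pos: [0.571, 0.0409, 0.2039]
tool_rot: [2.207, 0.026, -2.212]
contact_force: [0.6, -0.4, 1.0]
opening: -0.0001
t: 90.13
tool_pos: [0.5725, 0.0427, 0.0888]
tool_rot: [2.211, 0.029, -2.205]
contact_force: [0.1, 0.2, 1.5]
opening: -0.0002
t 90.13 pos [0.5725 0.0427 0.0888] x [ 0.0024 -0.0001 -1.    ] y [ 0.0262 -0.9997  0.0002] F [0.1 0.2 1.5] op -0.0002 q [-0.06  0.06  1.85 -0.    1.23  1.49]
shift mm tool [20.8  0.3  1.1] norm 20.8 turn deg [ 0.   -0.14 -0.01]
```

```bash

python3 -m handwheel '[[0,[0.01,0,0],[0,0,0]],[0,[0.006,0,0],[0,0,0]],[0,[0.003,0,0],[0,0,0]],[0,[0,0,0],[0,0,0]],[0,[0,0,0],[0,0,0]]]'
python3 -m handwheel '[[0,[0.001,0,0],[0,0,0]],[0,[0,0,0],[0,0,0]],[0,[0,0,0],[0,0,0]]]'
python3 -m handwheel '[[0,[0.001,0,0],[0,0,0]],[0,[0,0,0],[0,0,0]],[0,[0,0,0],[0,0,0]]]'
python3 -m handwheel '[[0,[0.0005,0,0],[0,0,0]],[0,[0,0,0],[0,0,0]],[0,[0,0,0],[0,0,0]]]'

```

```text
t: 90.55
tool_pos: [0.5712, 0.0427, 0.0679]
tool_rot: [2.207, 0.03, -2.209]
contact_force: [0.1, 0.7, -0.7]
opening: 0.0001
t: 90.8
tool_pos: [0.5717, 0.0426, 0.0675]
tool_rot: [2.208, 0.029, -2.208]
contact_force: [0.0, 0.4, -0.6]
opening: -0.0001
t: 91.05
tool_pos: [0.5715, 0.0427, 0.0663]
tool_rot: [2.208, 0.03, -2.208]
contact_force: [-1.1, -0.1, -0.1]
opening: 0.0001
t: 91.3
tool_pos: [0.5716, 0.0426, 0.0659]
tool_rot: [2.208, 0.029, -2.208]
contact_force: [0.3, -0.1, 0.3]
opening: 0.0
```

```bash

python3 -m handwheel '[[0,[0.0003,0,0],[0,0,0]],[0,[0,0,0],[0,0,0]],[0,[0,0,0],[0,0,0]]]'
python3 -m handwheel '[[0,[0.0005,0,0],[0,0,0]],[0,[0,0,0],[0,0,0]],[0,[0,0,0],[0,0,0]]]'

```

```text
t: 91.55
tool_pos: [0.5716, 0.0426, 0.0659]
tool_rot: [2.208, 0.029, -2.208]
contact_force: [-1.6, 0.6, 3.4]
opening: -0.0
t: 91.8
tool_pos: [0.5716, 0.0426, 0.0659]
tool_rot: [2.208, 0.029, -2.208]
contact_force: [-2.1, 0.1, 6.2]
opening: -0.0
```

```bash

python3 -m handwheel '[[0,[-0.02,0,0],[0,0,0]],[0,[-0.035,0,0],[0,0,0]],[0,[-0.04,0,0],[0,0,0]],[0.03,[-0.04,0,0.003],[0,0,0]],[0.03,[-0.04,0,0.003],[0,0,0]],[0.03,[-0.04,0,0],[-7,0,0]],[0.03,[-0.04,0,0],[-7,0,0]],[0.03,[-0.04,0,0],[-7,0,0]],[0.03,[-0.01,0,0],[-7,0,0]],[0.03,[0,0,0],[-7,0,0]]]'
python3 -m handwheel '[[0.03,[0,0,0],[-7,0,0]],[0.03,[0,0,0],[-7,0,0]],[0.03,[0,0,0],[-7,0,0]],[0.03,[0,0,0],[-7,0,0]],[0.03,[0,0,0],[-7,0,0]],[0.03,[0,0,0],[-7,0,0]],[0.03,[0,0,0],[-7,0,0]],[0.03,[0,0,0],[-6.1,0,0]],[0.03,[0,0,0],[0,0,0]]]'
python3 - <<'E'
from h import *
st();go((.704,.054,.37),down(1.5));snap('scene','hd1',(190,60,350,220),3.7)
for n in('scene','top'):
    ctrl.get_image(n)
    for s,u in tip('hood_bar',n): print(n,s,u,at(n,*u,.3045))
E
```

```text
t: 92.63
tool_pos: [0.5671, 0.0424, 0.376]
tool_rot: [1.859, 0.613, -1.841]
contact_force: [0.5, -0.1, 0.4]
opening: 0.0299
t: 93.38
tool_pos: [0.5655, 0.0425, 0.3694]
tool_rot: [1.187, 1.224, -1.187]
contact_force: [0.7, 0.5, 0.8]
opening: 0.0302
t 93.38 pos [0.5655 0.0425 0.3694] x [-0.0005  0.     -1.    ] y [ 0.9995  0.0301 -0.0005] F [0.7 0.5 0.8] op 0.0302 q [-0.06 -0.13  1.56  0.    1.71 -0.09]
shift mm tool [ -0.7 138.8  -7.4] norm 139.0 turn deg [ 0.23 -0.    0.03]
scene 0.93 [296.3, 131.7] [0.7008 0.0552 0.3045]
top 0.96 [226.1, 109.7] [0.702  0.0507 0.3045]
```

View pics/hd1.png

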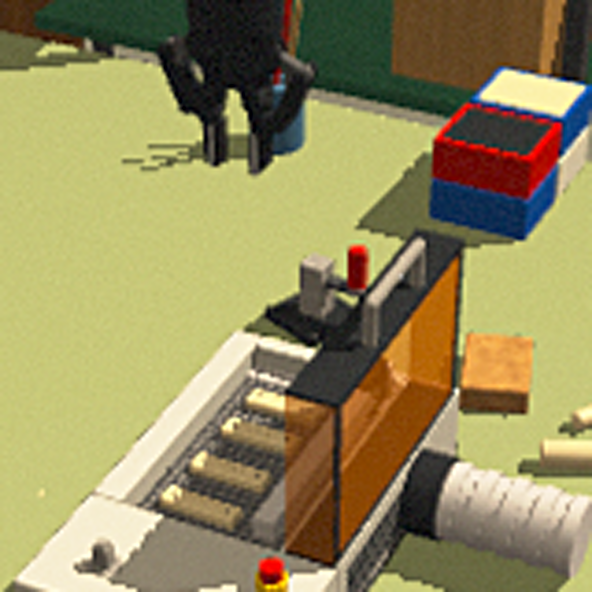

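```bash

python3 -m handwheel '[[0.03,[0,0.028,-0.0015],[0,0,0]],[0.03,[0,0.028,-0.0015],[0,0,0]],[0.03,[0,0.028,-0.0015],[0,0,0]],[0.03,[0,0.028,-0.0015],[0,0,0]],[0.03,[0,0.026,-0.0015],[0,0,0]],[0.03,[0.02,0,0],[0,0,0]],[0.03,[0.015,0,0],[0,0,0]],[0.03,[0,0,0],[0,0,0]],[0.03,[0,0,0],[0,0,0]]]'
python3 - <<'E'
from h import *
st();go((.7035,.054,.2855),down(1.5))
E
```

```text
t: 94.38
tool_pos: [0.7021, 0.054, 0.333]
tool_rot: [1.187, 1.225, -1.191]
contact_force: [-0.2, 0.4, 0.2]
opening: 0.0298
t 94.38 pos [0.7021 0.054  0.333 ] x [-0.0038  0.0001 -1.    ] y [ 0.9996  0.0281 -0.0038] F [-0.2  0.4  0.2] op 0.0298 q [-0.03  0.2   1.28 -0.    1.66 -0.06]
shift mm tool [47.5  1.6  0. ] norm 47.5 turn deg [ 0.11 -0.01  0.22]
```

```bash

python3 -m handwheel '[[0.03,[0.015,0.0005,0],[0,0,0]],[0.03,[0.015,0,0],[0,0,0]],[0.03,[0.01,0,0],[0,0,0]],[0.03,[0.005,0,0],[0,0,0]],[0.03,[0.001,0,0],[0,0,0]],[0.03,[0,0,0],[0,0,0]],[0.03,[0,0,0],[0,0,0]]]'
python3 - <<'E'
from h import *
st()
E
python3 -m handwheel '[[0,[0,0,0],[0,0,0]],[0,[0,0,0],[0,0,0]],[0,[0,0,0],[0,0,0]],[0,[0,0,0],[0,0,0]],[0,[0,0,0],[0,0,0]]]' 20
python3 - <<'E'
from h import *
st()
E
```

```text
t: 94.97
tool_pos: [0.7039, 0.0539, 0.2896]
tool_rot: [1.189, 1.222, -1.188]
contact_force: [0.1, -0.6, 0.5]
opening: 0.0299
t 94.97 pos [0.7039 0.0539 0.2896] x [ 0.001 -0.    -1.   ] y [0.9996 0.0285 0.001 ] F [ 0.1 -0.6  0.5] op 0.0299 q [-0.03  0.21  1.34  0.    1.59 -0.06]
t: 95.38
tool_pos: [0.7042, 0.0539, 0.2902]
tool_rot: [1.189, 1.221, -1.187]
contact_force: [0.0, 0.1, 2.9]
opening: 0.0111
t 95.38 pos [0.7042 0.0539 0.2902] x [ 0.0019 -0.0001 -1.    ] y [0.9996 0.0285 0.0019] F [0.  0.1 2.9] op 0.0111 q [-0.03  0.21  1.34 -0.    1.59 -0.06]
```

```bash

python3 -m handwheel '[[0,[-0.0011,-0.0091,0],[0,0,0]],[0,[-0.0011,-0.0092,0],[0,0,0]],[0,[-0.0006,-0.0184,0],[0,0,0]],[0,[0.001,-0.0184,0],[0,0,0]],[0,[0.0026,-0.0182,0],[0,0,0]],[0,[0.0041,-0.0179,0],[0,0,0]],[0,[0,0,0],[0,0,0]]]'
python3 - <<'E'
from h import *
st()
E
python3 -m handwheel '[[0,[0.0057,-0.0175,0],[0,0,0]],[0,[0.0072,-0.0169,0],[0,0,0]],[0,[0.0086,-0.0163,0],[0,0,0]],[0,[0.01,-0.0154,0],[0,0,0]],[0,[0,0,0],[0,0,0]]]'
python3 - <<'E'
from h import *
st();snap('scene','hd2',(190,60,350,220),3.7)
E
```

```text
t: 95.97
tool_pos: [0.6093, 0.0512, 0.2841]
tool_rot: [1.186, 1.224, -1.191]
contact_force: [-0.8, 0.2, 3.8]
opening: 0.011
t 95.97 pos [0.6093 0.0512 0.2841] x [-0.0028 -0.0008 -1.    ] y [ 0.9996  0.0285 -0.0028] F [-0.8  0.2  3.8] op 0.011 q [-0.04 -0.    1.58 -0.    1.57 -0.07]
t: 96.38
tool_pos: [0.5423, 0.0493, 0.2501]
tool_rot: [1.184, 1.228, -1.194]
contact_force: [-4.0, -0.7, 3.2]
opening: 0.0108
t 96.38 pos [0.5423 0.0493 0.2501] x [-0.008  -0.0006 -1.    ] y [ 0.9996  0.0285 -0.008 ] F [-4.  -0.7  3.2] op 0.0108 q [-0.05 -0.15  1.77 -0.    1.52 -0.07]
```

View pics/hd2.png

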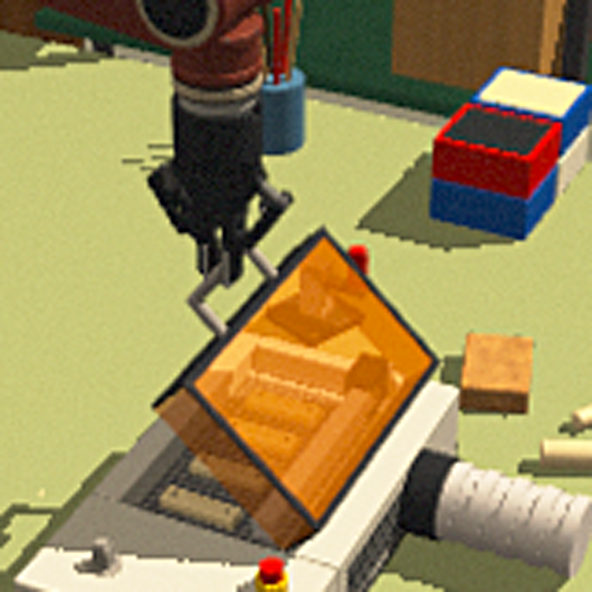

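```bash

python3 -m handwheel '[[0,[0.0113,-0.0145,0],[0,0,0]],[0,[0.0126,-0.0135,0],[0,0,0]],[0,[0.0137,-0.0123,0],[0,0,0]],[0,[0.0147,-0.0111,0],[0,0,0]],[0,[0,0,0],[0,0,0]]]'
python3 - <<'E'
from h import *
st()
E
python3 -m handwheel '[[0,[0.0078,-0.0049,0],[0,0,0]],[0,[0.0078,-0.0049,0],[0,0,0]],[0,[0.0082,-0.0042,0],[0,0,0]],[0,[0.0082,-0.0042,0],[0,0,0]],[0,[0.0086,-0.0035,0],[0,0,0]],[0,[0.0086,-0.0035,0],[0,0,0]],[0,[0,0,0],[0,0,0]]]'
python3 - <<'E'
from h import *
st()
E
```

```text
t: 96.85
tool_pos: [0.4921, 0.0479, 0.1962]
tool_rot: [1.185, 1.227, -1.193]
contact_force: [-0.4, -0.8, -2.9]
opening: 0.0108
t 96.85 pos [0.4921 0.0479 0.1962] x [-0.0062 -0.0003 -1.    ] y [ 0.9996  0.0285 -0.0062] F [-0.4 -0.8 -2.9] op 0.0108 q [-0.05 -0.24  1.94 -0.    1.44 -0.08]
t: 97.43
tool_pos: [0.4694, 0.0473, 0.1487]
tool_rot: [1.188, 1.223, -1.188]
contact_force: [3.8, -0.3, -3.3]
opening: 0.011
t 97.43 pos [0.4694 0.0473 0.1487] x [-0.0001  0.0001 -1.    ] y [ 0.9996  0.0283 -0.0001] F [ 3.8 -0.3 -3.3] op 0.011 q [-0.06 -0.26  2.04  0.    1.36 -0.09]
```

```bash

python3 -m handwheel '[[0,[0.0059,-0.0018,0],[0,0,0]],[0,[0.0059,-0.0018,0],[0,0,0]],[0,[0.0058,-0.0018,0],[0,0,0]],[0,[0.004,-0.0009,0],[0,0,0]],[0,[0.004,-0.0008,0],[0,0,0]],[0,[0.002,-0.0004,0],[0,0,0]],[0,[0,0,0],[0,0,0]]]'
python3 - <<'E'
from h import *
st()
E
```

```text
t: 98.02
tool_pos: [0.4624, 0.0471, 0.123]
tool_rot: [1.188, 1.222, -1.188]
contact_force: [2.6, -0.6, -1.6]
opening: 0.0109
t 98.02 pos [0.4624 0.0471 0.123 ] x [ 0.0001  0.     -1.    ] y [0.9996 0.0285 0.0001] F [ 2.6 -0.6 -1.6] op 0.0109 q [-0.06 -0.25  2.08  0.    1.31 -0.09]
```

```bash

python3 -m handwheel '[[0,[0.002,-0.0003,0],[0,0,0]],[0,[0.002,-0.0003,0],[0,0,0]],[0,[0.0015,0,0],[0,0,0]],[0,[0.001,0,0],[0,0,0]],[0,[0,0,0],[0,0,0]]]'
python3 -m handwheel '[[0,[0.001,0,0],[0,0,0]],[0,[0,0,0],[0,0,0]]]'
python3 -m handwheel '[[0,[0.001,0,0],[0,0,0]],[0,[0,0,0],[0,0,0]]]'
python3 - <<'E'
from h import *
st()
E
```

```text
t: 98.43
tool_pos: [0.4615, 0.047, 0.1175]
tool_rot: [1.187, 1.224, -1.189]
contact_force: [-1.7, -0.1, 3.3]
opening: 0.0111
t: 98.6
tool_pos: [0.4615, 0.047, 0.1174]
tool_rot: [1.187, 1.224, -1.189]
contact_force: [-5.3, -0.2, 8.6]
opening: 0.0111
t: 98.77
tool_pos: [0.4615, 0.047, 0.1172]
tool_rot: [1.187, 1.224, -1.19]
contact_force: [-8.8, -0.1, 14.3]
opening: 0.0111
t 98.77 pos [0.4615 0.047  0.1172] x [-0.0022 -0.0003 -1.    ] y [ 0.9996  0.0287 -0.0022] F [-8.8 -0.1 14.3] op 0.0111 q [-0.06 -0.25  2.09 -0.    1.3  -0.09]
```

```bash

python3 -m handwheel '[[0,[-0.001,0,0],[0,0,0]],[0,[-0.0005,0,0],[0,0,0]],[0.028,[0,0,0],[0,0,0]],[0.028,[0,0,0],[0,0,0]],[0.028,[0,0,0],[0,0,0]],[0.028,[-0.015,0,0],[0,0,0]],[0.028,[-0.025,0,0],[0,0,0]],[0.028,[-0.035,0,0],[0,0,0]],[0.028,[-0.035,0,0],[0,0,0]],[0.028,[-0.02,0,0],[0,0,0]]]'
python3 -m handwheel '[[0.028,[0,0,0.035],[0,0,0]],[0.028,[0,0,0.035],[0,0,0]],[0.028,[0,0,0.035],[0,0,0]],[0.028,[0,0,0.035],[0,0,0]],[0.028,[0,0,0.035],[0,0,0]],[0.028,[0,0,0.035],[0,0,0]],[0.028,[0,0,0.035],[0,0,0]],[0.028,[0,0,0],[0,0,0]]]'
python3 - <<'E'
from h import *
st();snap('scene','f1',(170,90,370,240),4);snap('top','f1t',(60,60,440,240),2.1);snap('top','f2t',(165,130,285,215),6.6)
for n in('top','scene'):
    ctrl.get_image(n)
    for th,z in(('hood_bar',.126),('crank_knob',.087),('glue',0),('sanding_block',0)):
        for s,u in tip(th,n): print(th,n,s,at(n,*u,z))
E
```

```text
t: 99.6
tool_pos: [0.463, 0.047, 0.2505]
tool_rot: [1.19, 1.219, -1.185]
contact_force: [0.1, -0.5, 1.4]
opening: 0.0278
t: 100.27
tool_pos: [0.4683, -0.2027, 0.246]
tool_rot: [1.191, 1.219, -1.194]
contact_force: [-0.0, -0.0, -0.6]
opening: 0.0281
t 100.27 pos [ 0.4683 -0.2027  0.246 ] x [-0.0008 -0.0019 -1.    ] y [ 0.9997  0.0228 -0.0009] F [-0.  -0.  -0.6] op 0.0281 q [-0.55 -0.23  1.86 -0.    1.52 -0.58]
hood_bar top 0.84 [0.4602 0.0481 0.126 ]
crank_knob top 0.81 [0.5226 0.3689 0.087 ]
glue top 0.86 [ 0.6999 -0.3551  0.    ]
sanding_block top 0.92 [0.6982 0.3481 0.    ]
hood_bar scene 0.9 [0.4596 0.0519 0.126 ]
crank_knob scene 0.73 [0.5247 0.3551 0.087 ]
glue scene 0.91 [ 0.7097 -0.3495  0.    ]
sanding_block scene 0.89 [0.6809 0.3771 0.    ]
```

View pics/f1.png

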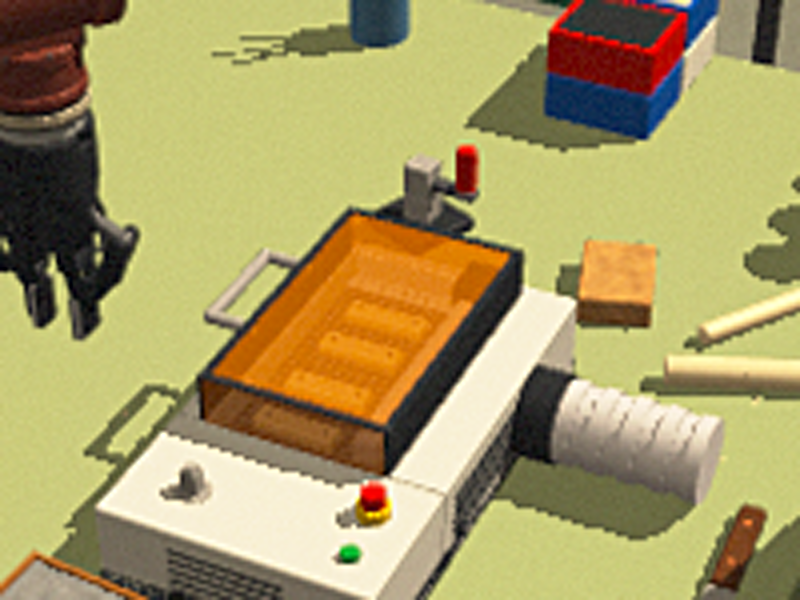

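View pics/f1t.png

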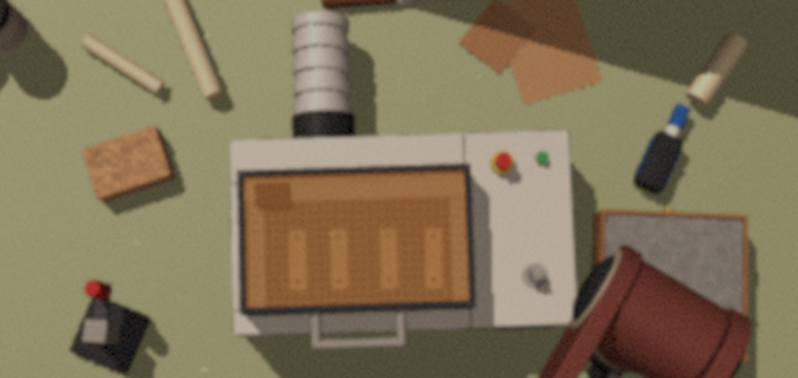

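View pics/f2t.png

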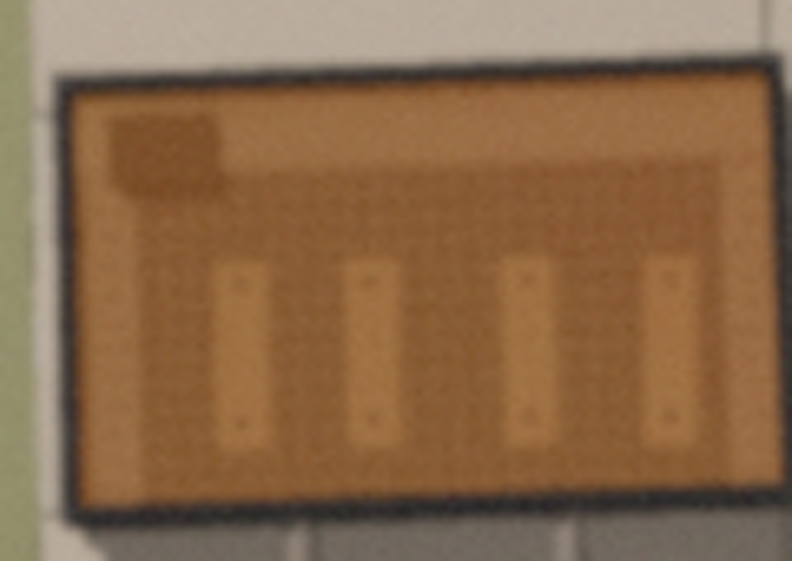

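The hood is closed, four blanks show in a row through it, the crank is on its stand, and the glue bottle and sanding block look untouched. Nothing is touching the robot, so I'm handing in.

```bash
python3 -c "
from station import ctrl
print(ctrl.finish_job())"
```

```text
the job is handed in; nothing more can be done
None
```

The engraver is set up as asked, and I handed the job in at about 100 s of the 210 s allowed.

- **Hood opened:** I lifted it by its bar until it rested on its stop.
- **Blanks:** All four lie flat on the bed in a row, length front to back, still in place in the last picture through the closed hood. While I was winding, one was knocked forward against the front wall and close to its neighbour. I laid both back in a clear row before finishing.
- **Crank fit:** It would not seat at first. I found the shaft's centre by feel and the crank then went down fully to the deck.
- **Bed height:** I wound about 2 1/8 turns clockwise. Touching both surfaces with the closed fingers gave 65.9 mm for the bed and 66.0 mm for the ledge, so they are level to about 0.1 mm. I took that reading after the crank came off the shaft.
- **Crank parked:** It is back over the pin with its underside on the stand block.
- **Hood closed:** I lowered it in the grip all the way down and released it closed. The bar is back at its starting position to within about 2 mm.

**What did not go to plan:** when I set down the first blank I pressed too hard, with the sensed force on the tool reaching about 45 N. The load was on the fingers through the blank, not on the arm or gripper body, and I saw no damage.

In the last pictures the robot touches nothing. The glue bottle and sanding block look where they started. The detector's readings for the sanding block differ by about 2 cm between the two cameras; I put that down to detector error.

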